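# Refit the buried roller cartridges to a sheet feeder

## Robot

A 6-joint arm with a two-finger parallel gripper is mounted at the origin on the work surface. World frame = base frame: x ahead of the robot, y to its left, z up, the work surface at z = 0. Lengths are in mm, angles in rad, forces in N, time in s.
With the tool pointing down it reaches from about 275 to 750 mm from the base axis. Payload 10.2 kg.
Tool frame: the origin (TCP) lies at the very end of the fingers, on their centre line; the grasp point (between the pads) lies 19 mm behind it; x points along the fingers, y is the direction in which the jaws open and shut, and the axes are right-handed (so a half turn about x gives the same grasp; the last joint's range is limited). The gripper opens to 85 mm and grips with 20 to 120 N. Pads are 22 mm wide; open, the fingers measure 114 mm over their backs; the gripper's body (76 mm by 85 mm) begins 54 mm behind the grasp point. The pads swing forward as they close: fully open they stand 13 mm farther back than shut.
Start: joints at [1.111, 0.313, 1.498, -0, 1.331, -0.223], TCP at [123.174, 510.352, 231.294] pointing down, gripper open.
Joint ranges: [-2.94, 2.94], [-0.97, 2.17], [0.19, 2.56], [-1.23, 4.37], [0.02, 3.11], [-2.88, 2.88]. Speed limits (rad/s): [2.39, 2.39, 3.01, 3.14, 3.14, 3.14].

## Interface

Orientations are given as a unit quaternion [w, x, y, z].
In Python, from rig import ctrl gives the robot as it stands. The module is installed in compiled form; this text tells all that it offers.
- The arm moves only by the tool move_arm, never from a script. Its argument "targets" is a list that holds one entry, the list of rows, each a list of 7 numbers: the opening, from 0 (shut) to 1 (fully open), then the shift along the tool's x, y, z each as a share of 150 mm, from -1 to 1, then the turn, a rotation vector about the tool's x, y, z each as a share of 60 degrees, from -1 to 1. A call has 1 to 5 rows; each row shifts and turns the commanded pose from where the row before left it, along the tool's axes as they then stand; what a row does not reach is not made up. A row lasts 1/10 s, in which the tool goes at most 50 mm and 8.59 degrees, less where a joint would pass 70% of its speed; a pose out of reach is approached as far as the arm can. A call with a number of a shift or a turn outside -1 to 1 is refused whole. A call with a gripper value outside its range is refused whole. The fingers move at their own pace and stop on an object; "force" is the grip in N (left out, the last holds). Time passes only in rows, so rows that do not move let the fingers close. It gives the time, the measured TCP pose, the force and the opening at its end, in the units of the state.
- ctrl.sense(): the state, without advancing time (a new reading comes with each control period).
- ctrl.capture(name): name is "scene" or "top" or "wrist"; returns the picture (384x512x3 uint8, red, green, blue); there is no depth.
- ctrl.calibration(name): a dict with "camera_matrix" (3x3 intrinsics, pixels), "D" ([k1, k2, p1, p2, k3] as OpenCV has them; the pictures are not rectified), "extrinsics" (4x4, takes a point from world to camera coordinates); the wrist camera has in their place "tool_from_camera" (4x4, takes a point from camera to tool coordinates, whose origin is the TCP and whose axes are the tool frame's). Camera axes: x right, y down, z forward; pixel columns grow to the right and rows downward; lengths in mm; the calibration is good to about 2 mm. A picture is of the moment at which its call begins: read the wrist's pose just before it. calibration takes no time and is no camera call.
- ctrl.finish_job(): hands the job in, once; it reports no verdict.
Trained networks look in the newest picture that a camera, given by its name, has taken for a name from the list of things; names that differ only in an ending like _2 or _b are one class to them, and where a whole thing is asked for, a point or a joint stands for the part that bears it (a point fixed in the world has none). Each returns a list of dicts, best first, with "confidence" (0 to 1); they miss things now and then, are a little off and sometimes report something else, mostly with a low value. They report only what shows in the picture. A call takes as long as a camera call. They do not tell look-alikes from the thing itself.
- ctrl.recognise(label, camera): "point" ([row, column] in pixels, amid what is visible of it).
- ctrl.cut_out(label, camera): "pixels" (384x512 bool, what is visible of it) and "point" ([row, column] in pixels, amid what is visible of it).
The state is a dict: "time_s": time; "joints": joint angles; "dq": joint speeds; "tau": joint torques, N m; "eef_pos": TCP position; "ee_rot": TCP orientation; "force": force on the tool from outside, world axes, zero at the start; "wrist_torque": the same for the moment, N m; "grip_width": opening from 0.0 (shut) to 1.0 (fully open).
Only numpy, scipy, OpenCV 4.12 (cv2) and the standard library are available. Lean on these libraries where they do the work, as an engineer would, in place of code of your own. Each camera call takes 0.05 s, during which the arm holds its last target.

## Task

Slide the feeder's lock open by its orange ridge. Move all the loose covers, large and small, from the blue tote into the black tray, fit every roller cartridge you uncover in a bay of its own in the feeder, roller side up, tongue into the notch towards the lock and fully down, and when all of them are in, slide the lock fully back to locked. Leave the other things on the bench where they are.

Things in the scene. Friction and masses are not known exactly. Their poses are not given: they have to be found in the camera images.
- feeder: Roller module of a sheet feeder, fixed on the bench, grey plastic between two steel cheeks, 270 mm long (x) by 206 mm wide (y), deck 60 mm high. Origin on the bench below the middle bay; x runs from the paper ramp (front) to the motor and board (back, x up to +170 mm, highest point 84 mm), y across it, z up. Three roller bays side by side in the deck, at y = -60, 0, +60 mm, x = 0. Behind them lies the white slide lock.
- lock (a joint): Slide lock, a white plate lying 4 mm proud of the deck (flush with the trim around it), moves along feeder y. 0 = locked: a tab of the plate covers the tongue notch of every bay. 0.014 m = open: notches free. A sprung detent half way holds it at either end; it takes about 4 N to push it over the middle, after which it snaps to the end by itself.
- lock_ridge (a point): Middle of the orange ridge of the slide lock, the only part of it to push: 22 mm long (feeder x), 8 mm thick (feeder y), 6 mm high, its top 70 mm and the plate around it 64 mm above the bench. Moves with the lock, 72 mm behind the bays' centre line. To open push it to feeder +y, to lock push it to feeder -y.
- bay1 (a point): Centre of the floor of a roller bay: a pocket 54 mm (feeder x) by 34 mm (feeder y), 8 mm deep, floor 52 mm above the bench, with a notch 20 mm wide and 11 mm long for the cartridge's tongue at its +x side. Axes as the feeder's. Any cartridge fits any bay; a bay may stay empty if there are only two cartridges.
- bay2 (a point): Centre of the floor of a roller bay: a pocket 54 mm (feeder x) by 34 mm (feeder y), 8 mm deep, floor 52 mm above the bench, with a notch 20 mm wide and 11 mm long for the cartridge's tongue at its +x side. Axes as the feeder's. Any cartridge fits any bay; a bay may stay empty if there are only two cartridges.
- bay3 (a point): Centre of the floor of a roller bay: a pocket 54 mm (feeder x) by 34 mm (feeder y), 8 mm deep, floor 52 mm above the bench, with a notch 20 mm wide and 11 mm long for the cartridge's tongue at its +x side. Axes as the feeder's. Any cartridge fits any bay; a bay may stay empty if there are only two cartridges.
- cart1: Roller cartridge (may be absent), black and white frame 50 mm long (x) by 30 mm wide (y) by 22 mm high with a green roller that stands out of its top face to 25 mm; a white tongue 9 mm long, 14 mm wide, 5 mm high at the foot of its +x end. Origin in the middle of the frame's underside, z out of the roller face. 50 to 80 g. Starts roller side up on the tote's floor, under a cover.
- cart1_tongue (a point): Middle of that cartridge's tongue, 29.5 mm along its x from its origin, 3 mm above its underside.
- cart2: Roller cartridge (may be absent), black and white frame 50 mm long (x) by 30 mm wide (y) by 22 mm high with a green roller that stands out of its top face to 25 mm; a white tongue 9 mm long, 14 mm wide, 5 mm high at the foot of its +x end. Origin in the middle of the frame's underside, z out of the roller face. 50 to 80 g. Starts roller side up on the tote's floor, under a cover.
- cart2_tongue (a point): Middle of that cartridge's tongue, 29.5 mm along its x from its origin, 3 mm above its underside.
- cart3: Roller cartridge (may be absent), black and white frame 50 mm long (x) by 30 mm wide (y) by 22 mm high with a green roller that stands out of its top face to 25 mm; a white tongue 9 mm long, 14 mm wide, 5 mm high at the foot of its +x end. Origin in the middle of the frame's underside, z out of the roller face. 50 to 80 g. Starts roller side up on the tote's floor, under a cover.
- cart3_tongue (a point): Middle of that cartridge's tongue, 29.5 mm along its x from its origin, 3 mm above its underside.
- cover1: Loose moulded machine cover, white, an open-bottomed shell 84 mm (x) by 110 mm (y) by 34 mm high, walls 3 mm, lying rim down on the tote's floor; on its top a pull rib, 12 mm thick (x), 44 mm long (y), 14 mm high (top at 48 mm), to lift it by. Origin at the centre of its rim plane. About 80 to 150 g.
- cover2: Loose moulded machine cover, grey, an open-bottomed shell 84 mm (x) by 110 mm (y) by 34 mm high, walls 3 mm, lying rim down on the tote's floor; on its top a pull rib, 12 mm thick (x), 44 mm long (y), 14 mm high (top at 48 mm), to lift it by. Origin at the centre of its rim plane. About 80 to 150 g.
- cover3: Loose moulded machine cover, white, an open-bottomed shell 84 mm (x) by 110 mm (y) by 34 mm high, walls 3 mm, lying rim down on the tote's floor; on its top a pull rib, 12 mm thick (x), 44 mm long (y), 14 mm high (top at 48 mm), to lift it by. Origin at the centre of its rim plane. About 80 to 150 g.
- hatch1: Smaller loose cover (may be absent), mid grey with two black stripes, an open-bottomed shell 70 mm (x) by 90 mm (y) by 30 mm high, walls 3 mm, starting rim down on top of one of the larger covers, over its rib; pull rib on its top 12 mm thick (x), 36 mm long (y), 14 mm high (top at 44 mm). Origin at the centre of its rim plane. About 80 g.
- hatch2: Smaller loose cover (may be absent), mid grey with two black stripes, an open-bottomed shell 70 mm (x) by 90 mm (y) by 30 mm high, walls 3 mm, starting rim down on top of one of the larger covers, over its rib; pull rib on its top 12 mm thick (x), 36 mm long (y), 14 mm high (top at 44 mm). Origin at the centre of its rim plane. About 80 g.
- bin: Blue salvage tote, fixed, outside 338 (x) by 238 (y) mm (350 by 250 mm over its rim), 58 mm high, walls and floor 4 mm. Origin at the centre of its underside. The covers lie in it side by side along x with the cartridges under them and one or two smaller covers on top.
- tray: Shallow black tray, fixed, outside 338 (x) by 238 (y) mm, 28 mm high, walls and floor 4 mm, empty at the start; the three larger covers fit side by side along x, turned as the tray, with the smaller ones in a second row beside them (y). Origin at the centre of its underside.
- screwdriver: Screwdriver with green handle lying beyond the tote or tray. Not part of the job: leave it where it is. Origin on its underside.
- gear: White plastic gear, 42 mm across, 18 mm high, on the bench beyond the tote or tray. Not part of the job: leave it where it is. Origin on its underside.
- screwcup: Steel screw cup, 70 mm across, 40 mm high, beyond the feeder. Not part of the job: leave it where it is. Origin on its underside.
- brush: Brush lying beyond the feeder. Not part of the job: leave it where it is. Origin on its underside.
- jar: Clear jar, 56 mm across, 75 mm high, beyond the tray or tote. Not part of the job: leave it where it is. Origin on its underside.
Things that resemble listed ones, but are neither listed nor needed, are in the scene too. What is shaped like the hatch1 but purple or yellow is not meant.

How it is judged (in metres and radians):
On the way, in this order (a step that is already met when the one before it is completed fails the run):
1. the slide lock is open (value of joint lock above 0.0115 m), for 0.2 s.
2. with the lock open, every cartridge there is sits in a bay (((horizontal distance between cart1 and bay1 below 0.005 m and z of cart1 in the frame of bay1 below 0.003 m) or (horizontal distance between cart1 and bay2 below 0.005 m and z of cart1 in the frame of bay2 below 0.003 m) or (horizontal distance between cart1 and bay3 below 0.005 m and z of cart1 in the frame of bay3 below 0.003 m)) and angle between each of cart1, cart2, cart3's own z axis and vertical below 0.1 rad and x of each of cart1_tongue, cart2_tongue, cart3_tongue in the frame of feeder above 0.02 m and ((horizontal distance between cart2 and bay1 below 0.005 m and z of cart2 in the frame of bay1 below 0.003 m) or (horizontal distance between cart2 and bay2 below 0.005 m and z of cart2 in the frame of bay2 below 0.003 m) or (horizontal distance between cart2 and bay3 below 0.005 m and z of cart2 in the frame of bay3 below 0.003 m)) and ((horizontal distance between cart3 and bay1 below 0.005 m and z of cart3 in the frame of bay1 below 0.003 m) or (horizontal distance between cart3 and bay2 below 0.005 m and z of cart3 in the frame of bay2 below 0.003 m) or (horizontal distance between cart3 and bay3 below 0.005 m and z of cart3 in the frame of bay3 below 0.003 m)) and value of joint lock above 0.0115 m), for 0.2 s.
3. the lock is slid back over the seated cartridges (((horizontal distance between cart1 and bay1 below 0.005 m and z of cart1 in the frame of bay1 below 0.003 m) or (horizontal distance between cart1 and bay2 below 0.005 m and z of cart1 in the frame of bay2 below 0.003 m) or (horizontal distance between cart1 and bay3 below 0.005 m and z of cart1 in the frame of bay3 below 0.003 m)) and angle between each of cart1, cart2, cart3's own z axis and vertical below 0.1 rad and x of each of cart1_tongue, cart2_tongue, cart3_tongue in the frame of feeder above 0.02 m and ((horizontal distance between cart2 and bay1 below 0.005 m and z of cart2 in the frame of bay1 below 0.003 m) or (horizontal distance between cart2 and bay2 below 0.005 m and z of cart2 in the frame of bay2 below 0.003 m) or (horizontal distance between cart2 and bay3 below 0.005 m and z of cart2 in the frame of bay3 below 0.003 m)) and ((horizontal distance between cart3 and bay1 below 0.005 m and z of cart3 in the frame of bay1 below 0.003 m) or (horizontal distance between cart3 and bay2 below 0.005 m and z of cart3 in the frame of bay2 below 0.003 m) or (horizontal distance between cart3 and bay3 below 0.005 m and z of cart3 in the frame of bay3 below 0.003 m)) and value of joint lock below 0.0025 m), for 0.2 s.
At the end, for the whole second after the job is handed in: Each cartridge present is in a bay, roller up (0.1 rad), tongue to the lock, within 5 mm of the bay centre and 3 mm of its floor; the lock is within 2.5 mm of locked; every cover rests in the tray, centre over its inside, under 90 mm high (stacked is fine) (all of step 3 and x of cover1 in the frame of tray between -0.15 and 0.15 m and y of cover1 in the frame of tray between -0.1 and 0.1 m and z of each of cover1, cover2, cover3, hatch1, hatch2 in the frame of tray below 0.09 m and linear speed of each of cover1, cover2, cover3, hatch1, hatch2, cart1, cart2, cart3 below 0.03 m/s and x of cover2 in the frame of tray between -0.15 and 0.15 m and y of cover2 in the frame of tray between -0.1 and 0.1 m and x of cover3 in the frame of tray between -0.15 and 0.15 m and y of cover3 in the frame of tray between -0.1 and 0.1 m and x of hatch1 in the frame of tray between -0.15 and 0.15 m and y of hatch1 in the frame of tray between -0.1 and 0.1 m and x of hatch2 in the frame of tray between -0.15 and 0.15 m and y of hatch2 in the frame of tray between -0.1 and 0.1 m); the robot touches nothing.
It fails at once if something that is not part of the job is pushed more than 40 mm away (distance of any of screwdriver, gear, screwcup, brush, jar from where it was at the start of the episode above 0.04 m).
Of cart1, cart2, cart3 only 2 to 3 are there at a start; the rules pass over those that are not, and their reading is None.
Of hatch1, hatch2 only 1 to 2 are there at a start; the rules pass over those that are not, and their reading is None.
At some moment in a run one of cover1, cover2, cover3 may be knocked a few centimetres aside while the robot is not near it.
It also fails if it takes over 210 s, if anything falls off the work surface, if the arm or the gripper's body presses on something with over 40 N, if the wrist force passes 120 N, or if a joint passes its speed limit or range.

## Working session

There is one attempt and no reset: what is moved stays moved. The work goes in short steps, Python scripts to look and compute and a tool call to move; the robot and the scene stay as the last step left them, time stands still between calls to the robot, and variables do not carry over. Pictures are saved under pics/ and viewed, and the job is handed in when it is done.

Besides the shell and the picture viewer there is one more tool, called after "Request:" as name(argument=value, ...), one argument or row to a line, values as JSON. move_arm: Moves the arm, as the interface text tells. Shift numbers are shares of 150 mm and turn numbers shares of 60 degrees, none past 1 either way. Its arguments: {"type":"object","properties":{"targets":{"type":"array","items":{"type":"array","items":{"type":"array","items":{"type":"number","minimum":-1,"maximum":1}}}},"force":{"type":"number"}},"required":["targets"]}

```bash
ls; mkdir -p pics; cat > h.py <<'E'
import numpy as np, cv2
from rig import ctrl
from scipy.spatial.transform import Rotation as R
def cap(n,f=None):
    im=ctrl.capture(n)
    if f: cv2.imwrite('pics/'+f,im[:,:,::-1])
    return im
def pose():
    s=ctrl.sense(); q=s['ee_rot']; return np.array(s['eef_pos']),R.from_quat([q[1],q[2],q[3],q[0]]).as_matrix(),s
def cam(n):
    c=ctrl.calibration(n); K=np.array(c['camera_matrix']);D=np.array(c['D'])
    if n=='wrist':
        p,M,_=pose(); T=np.eye(4);T[:3,:3]=M;T[:3,3]=p
        W=T@np.array(c['tool_from_camera']); E=np.linalg.inv(W)
    else: E=np.array(c['extrinsics'])
    return K,D,E
def px2w(C,pts,z):
    "pts [(row,col)], z height -> world xyz"
    K,D,E=C; pts=np.array(pts,float).reshape(-1,2)
    u=cv2.undistortPoints(pts[:,::-1].reshape(-1,1,2).copy(),K,D).reshape(-1,2)
    Rr=E[:3,:3];t=E[:3,3]; o=-Rr.T@t
    d=np.c_[u,np.ones(len(u))]@Rr
    return o+d*((z-o[2])/d[:,2])[:,None]
def w2px(C,P):
    K,D,E=C; P=np.array(P,float).reshape(-1,3)
    r,_=cv2.Rodrigues(E[:3,:3]); q,_=cv2.projectPoints(P,r,E[:3,3],K,D)
    return q.reshape(-1,2)[:,::-1]
E
python3 - <<'E'
from h import *
for n in ('scene','top','wrist'):
    cap(n,n+'0.png')
    c=ctrl.calibration(n);print(n,c)
p,M,s=pose();print(p,M,s)
E
```

```text
pics
scene {'camera_matrix': array([[356.53530668,   0.        , 258.26968427],
       [  0.        , 356.53530668, 193.09959569],
       [  0.        ,   0.        ,   1.        ]]), 'D': array([-0.04268362,  0.        ,  0.        ,  0.        ,  0.        ]), 'extrinsics': array([[ 3.49727192e-01,  9.36793699e-01,  1.04142120e-02,
        -2.83539438e+02],
       [ 6.35247077e-01, -2.28953012e-01, -7.37591804e-01,
        -2.53718567e+02],
       [-6.88586990e-01,  2.64571508e-01, -6.75166553e-01,
         1.64586282e+03],
       [ 0.00000000e+00,  0.00000000e+00,  0.00000000e+00,
         1.00000000e+00]])}
top {'camera_matrix': array([[347.08734414,   0.        , 251.1104834 ],
       [  0.        , 347.08734414, 195.27283533],
       [  0.        ,   0.        ,   1.        ]]), 'D': array([-0.06610398,  0.        ,  0.        ,  0.        ,  0.        ]), 'extrinsics': array([[ 2.07720337e-02, -9.99753445e-01,  7.84681782e-03,
         9.62857156e+01],
       [-9.96223909e-01, -2.13591952e-02, -8.41528855e-02,
         5.31936071e+02],
       [ 8.42997389e-02, -6.06916095e-03,
[... 919 characters left out ...]
-03 -2.35399767e-04]] {'time_s': 0.15, 'joints': array([ 1.11055773e+00,  3.13345850e-01,  1.49826125e+00,  5.51434929e-06,
        1.33102464e+00, -2.23373975e-01]), 'dq': array([-8.52618124e-04, -7.92189253e-04, -6.08075697e-04, -1.33017487e-03,
       -1.41810298e-03, -7.23217186e-05]), 'tau': array([ 3.09900810e-03, -4.12362957e+01, -2.59795797e+01, -4.34586366e-05,
        3.20313600e-03, -5.87652926e-05]), 'eef_pos': array([123.10079259, 510.15880475, 230.85456768]), 'ee_rot': array([ 0.70202849,  0.08320362,  0.70227833, -0.08389459]), 'force': array([0.03870042, 0.77480299, 0.09013208]), 'wrist_torque': array([ 0.01292685, -0.00316334,  0.02553697]), 'grip_width': 1.0031338196851964}
```

View pics/scene0.png

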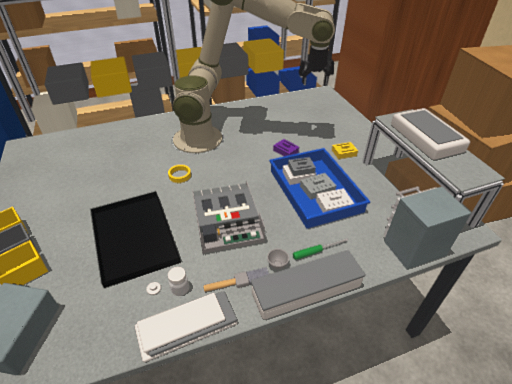

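View pics/top0.png

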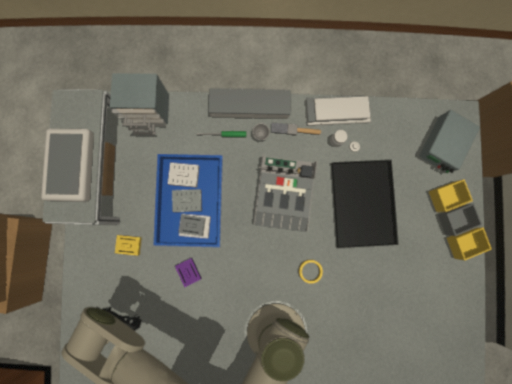

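View pics/wrist0.png

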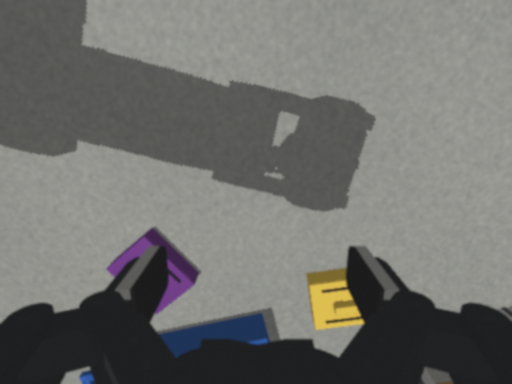

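```bash
python3 - <<'E'
from h import *
im=cv2.imread('pics/top0.png')
a=cv2.resize(im[145:255,145:235],None,fx=6,fy=5.4,interpolation=cv2.INTER_CUBIC)
a=cv2.resize(im[145:255,145:405],None,fx=3,fy=3,interpolation=cv2.INTER_CUBIC)
cv2.imwrite('pics/top0c.png',a)
C=cam('top')
print('tray', px2w(C,[(161,333),(161,392),(247,337),(244,397)],28))
print('bin', px2w(C,[(155,158),(155,221),(245,155),(247,220)],58))
print('feeder', px2w(C,[(158,262),(158,316),(226,254),(231,309)],60))
for l in ('lock_ridge','feeder','cover1','cover2','cover3','hatch1','hatch2','tray','bin','cart1','screwdriver','gear','screwcup','brush','jar'):
    for d in ctrl.recognise(l,'top')[:4]: print(l,np.round(d['point']),round(d['confidence'],2),px2w(C,[d['point']],60).round())
E
```

```text
tray [[ 671.77592563 -212.44494896   28.        ]
 [ 678.08953935 -449.98135978   28.        ]
 [ 335.77502198 -228.58843089   28.        ]
 [ 350.63174022 -465.85322023   28.        ]]
bin [[674.62722561 469.34283404  58.        ]
 [679.37913108 226.49457534  58.        ]
 [330.92520273 465.97972576  58.        ]
 [329.3019749  220.48647572  58.        ]]
feeder [[ 670.75627724   68.98358263   60.        ]
 [ 675.71694442 -138.74355774   60.        ]
 [ 410.68200002   94.42667879   60.        ]
 [ 395.95925584 -113.54383417   60.        ]]
lock_ridge [185. 288.] 0.84 [[569. -32.  60.]]
feeder [195. 284.] 0.86 [[531. -16.  60.]]
cover1 [176. 182.] 0.92 [[594. 371.  60.]]
cover1 [202. 187.] 0.87 [[494. 352.  60.]]
cover1 [224. 206.] 0.61 [[416. 277.  60.]]
cover2 [176. 182.] 0.92 [[594. 371.  60.]]
cover2 [202. 187.] 0.87 [[494. 352.  60.]]
cover2 [224. 206.] 0.61 [[416. 277.  60.]]
cover3 [176. 182.] 0.92 [[594. 371.  60.]]
cover3 [202. 187.] 0.87 [[494. 352.  60.]]
cover3 [224. 206.] 0.61 [[416. 277.  60.]]
hatch1 [224. 195.] 0.9 [[411. 318.  60.]]
hatch1 [244. 127.] 0.63 [[333. 574.  60.]]
hatch1 [272. 188.] 0.62 [[236. 337.  60.]]
hatch2 [224. 195.] 0.9 [[411. 318.  60.]]
hatch2 [244. 127.] 0.63 [[333. 574.  60.]]
hatch2 [272. 188.] 0.62 [[236. 337.  60.]]
tray [208. 364.] 0.62 [[ 489. -324.   60.]]
bin [191. 189.] 0.74 [[538. 344.  60.]]
screwdriver [136. 235.] 0.49 [[754. 175.  60.]]
screwdriver [228. 204.] 0.33 [[401. 281.  60.]]
gear [132. 229.] 0.27 [[769. 197.  60.]]
screwcup [133. 259.] 0.77 [[769.  81.  60.]]
brush [129. 289.] 0.66 [[786. -35.  60.]]
brush [134. 260.] 0.63 [[764.  77.  60.]]
jar [140. 338.] 0.64 [[ 750. -224.   60.]]
```

View pics/top0c.png

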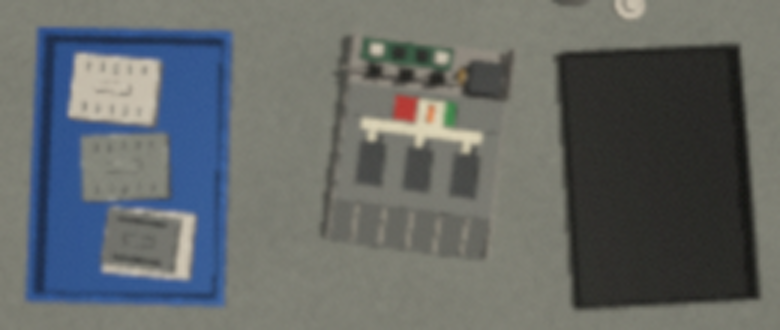

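Request:
move_arm(
  targets=[
    [[1,-0.2,0,0,-0.113,0,0],[1,-0.2,0,0,-0.113,0,0],[0.5,0,-0.28,0.17,0,0,0],[0.5,0,-0.28,0.17,0,0,0],[0.5,0,-0.28,0.17,0,0,0]],
  ],
)

```text
time_s: 1.4
eef_pos: [200.0, 382.9, 291.3]
ee_rot: [0.707, -0.0, 0.707, 0.0]
force: [1.5, 1.0, 0.4]
grip_width: 0.519
```

Request:
move_arm(
  targets=[
    [[0,0,-0.28,0.17,0,0,0],[0,0,-0.28,0.17,0,0,0],[0,0,-0.28,0.17,0,0,0],[0,0,-0.28,0.17,0,0,0],[0,0,-0.28,0.17,0,0,0]],
  ],
)

```text
time_s: 1.9
eef_pos: [327.7, 172.5, 291.6]
ee_rot: [0.707, 0.0, 0.707, 0.0]
force: [0.7, 0.2, -0.3]
grip_width: -0.001
```

Request:
move_arm(
  targets=[
    [[0,0,-0.28,0.17,0,0,0],[0,0,-0.28,0.17,0,0,0],[0,0,-0.28,0.17,0,0,0],[0,0,-0.28,0.17,0,0,0],[0,0,0,0,0,0,0]],
  ],
)

```text
time_s: 2.4
eef_pos: [430.8, 2.2, 290.7]
ee_rot: [0.707, 0.002, 0.707, -0.002]
force: [-1.1, 0.1, -0.7]
grip_width: 0.0
```

```bash
cat > look.py <<'E'
import sys
from h import *
f=sys.argv[1]
C=cam('wrist'); im=cap('wrist',f+'.png')
cv2.imwrite(f'pics/{f}_b.png',cv2.resize(im[:,:,::-1],(800,600),interpolation=cv2.INTER_CUBIC))
np.savez(f+'.npz',K=C[0],D=C[1],E=C[2])
print(pose()[0])
E
python3 look.py w1
```

```text
[429.73420163   4.41790983 290.81450977]
```

View pics/w1_b.png

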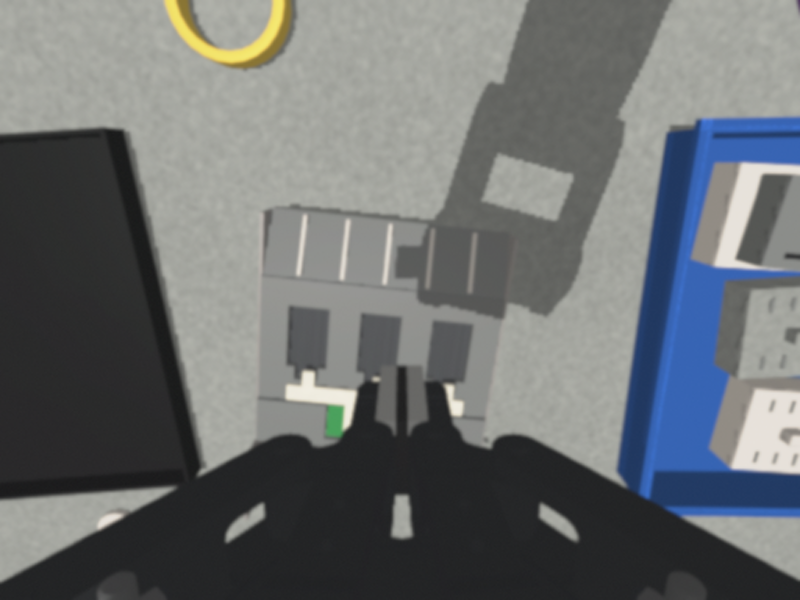

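Request:
move_arm(
  targets=[
    [[0,0,-0.07,0.3,0,0,0],[0,0,-0.07,0.3,0,0,0],[0,0,-0.07,0.3,0,0,0],[0,0,0,0,0,0,0]],
  ],
)

```text
time_s: 2.85
eef_pos: [566.9, -25.1, 288.5]
ee_rot: [0.706, 0.0, 0.708, 0.0]
force: [-0.6, 0.3, -0.6]
grip_width: 0.002
```

```bash
python3 look.py w2
```

```text
[564.9633271  -24.41443113 289.50343934]
```

View pics/w2_b.png

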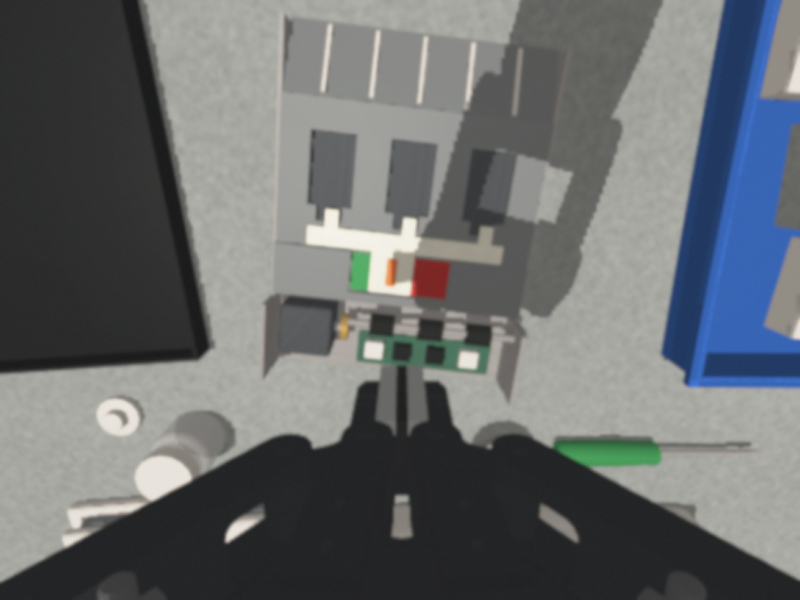

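```bash
python3 - <<'E'
import cv2
im=cv2.imread('pics/w2.png')
cv2.imwrite('pics/w2c.png',cv2.resize(im[70:205,165:355],None,fx=4.2,fy=4.2,interpolation=cv2.INTER_CUBIC))
E
```

```text
(no output)
```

View pics/w2c.png

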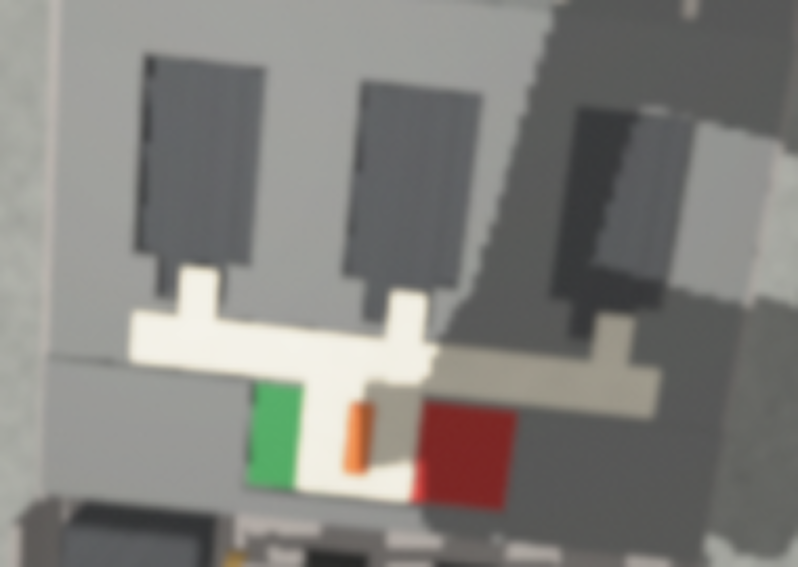

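```bash
python3 - <<'E'
from h import *
z=np.load('w2.npz');C=(z['K'],z['D'],z['E'])
pts=[(147,54),(266,66),(250,264),(135,252),(360,80),(483,94),(460,288),(343,275),(577,105),(695,120),(663,307),(553,298)]
px=[(70+(y+.5)/4.2-.5,165+(x+.5)/4.2-.5) for x,y in pts]
W=px2w(C,px,60)[:,:2]
F=np.array([(a,y+b) for y in(-60,0,60) for a,b in((-27,-17),(-27,17),(27,17),(27,-17))],float)
a=F-F.mean(0);b=W-W.mean(0)
th=np.arctan2((a[:,0]*b[:,1]-a[:,1]*b[:,0]).sum(),(a*b).sum())
Rm=np.array([[np.cos(th),-np.sin(th)],[np.sin(th),np.cos(th)]])
o=W.mean(0)-Rm@F.mean(0)
print('yaw',np.degrees(th),'o',o); print((W-(F@Rm.T+o)).round(1))
print('scale',np.sqrt((b**2).sum()/(a**2).sum()))
f=lambda x,y:Rm@np.array([x,y])+o
for y in(-60,0,60):print('bay',f(0,y))
rp=[(70+(438+.5)/4.2-.5,165+(360+.5)/4.2-.5)]
w=px2w(C,rp,70)[0,:2];print('ridge',w,Rm.T@(w-o))
E
```

```text
yaw -6.190143471168684 o [505.40569887 -18.83309165]
[[ 0.4  1. ]
 [-0.2 -0.3]
 [-0.6 -0.6]
 [-0.2  0.4]
 [ 0.5 -0.4]
 [ 0.5 -0.2]
 [-0.3  0.2]
 [-0.3  0.2]
 [ 0.6  0. ]
 [ 1.  -0.9]
 [-1.3 -0.6]
 [-0.2  1.3]]
scale 0.9932488843604744
bay [498.93599898 -78.48326334]
bay [505.40569887 -18.83309165]
bay [511.87539875  40.81708005]
ridge [575.8489972  -33.59746679] [71.62459861 -7.08250855]
```

```bash
cat > go.py <<'E'
import sys
from h import *
O=np.array([505.41,-18.83]);TH=np.radians(-6.19)
def fw(x,y):
    c,s=np.cos(TH),np.sin(TH); return O+np.array([c*x-s*y,s*x+c*y])
def plan(x,y,z,yaw):
    """yaw deg = world angle of tool z axis (0: tool z=+x, y=+y). prints turn then shift in the turned frame"""
    p,M,s=pose()
    cy,sy=np.cos(np.radians(yaw)),np.sin(np.radians(yaw))
    T=np.array([[0,-sy,cy],[0,cy,sy],[-1,0,0]])
    rv=R.from_matrix(M.T@T).as_rotvec(degrees=True)
    d=T.T@(np.array([x,y,z])-p)
    print('at',p.round(1),'turn shares',(rv/60).round(3),'shift shares',(d/150).round(3),'mm',d.round(1))
if __name__=='__main__':
    a=sys.argv
    if a[1]=='f':
        w=fw(float(a[2]),float(a[3])); print('target',w.round(1)); plan(w[0],w[1],float(a[4]),-6.19+float(a[5]) if len(a)>5 else -6.19)
    else: plan(*map(float,a[1:5]))
E
python3 go.py f 72 -33 100
```

```text
target [573.4 -59.4]
at [565.  -24.4 289.5] turn shares [ 0.104 -0.003 -0.001] shift shares [ 1.263 -0.226  0.081] mm [189.5 -33.9  12.2]
```

Request:
move_arm(
  targets=[
    [[0,0,0,0,0.104,-0.003,-0.001],[0,0.3,-0.226,0.081,0,0,0],[0,0.32,0,0,0,0,0],[0,0.32,0,0,0,0,0],[0,0.323,0,0,0,0,0]],
  ],
)

```text
time_s: 3.4
eef_pos: [571.0, -54.6, 107.6]
ee_rot: [0.708, 0.038, 0.704, -0.039]
force: [0.9, 0.5, 0.4]
grip_width: 0.001
```

Request:
move_arm(
  targets=[
    [[0,0,0,0,0,0,0],[0,0,0,0,0,0,0]],
  ],
)

```text
time_s: 3.6
eef_pos: [572.1, -55.1, 110.0]
ee_rot: [0.708, 0.038, 0.704, -0.039]
force: [0.3, -0.4, 1.4]
grip_width: 0.001
```

```bash
python3 go.py f 72 -33 66; python3 look.py w3
```

```text
target [573.4 -59.4]
at [572.1 -55.1 110. ] turn shares [-0.     0.004  0.001] shift shares [ 0.294 -0.027  0.012] mm [44.  -4.1  1.8]
[572.94515254 -55.52445202 111.15815155]
```

View pics/w3_b.png

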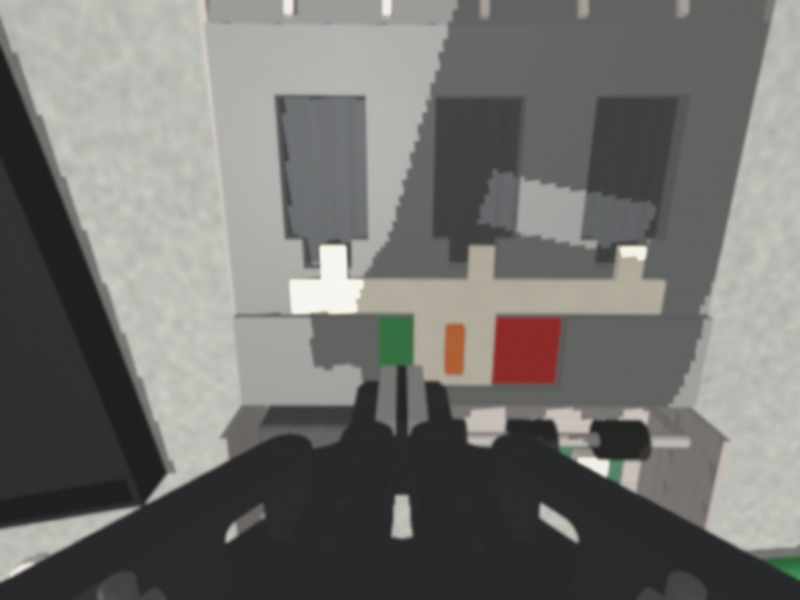

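Request:
move_arm(
  targets=[
    [[0,0.15,-0.025,0.008,0,0.004,0],[0,0.145,0,0,0,0,0],[0,0,0,0,0,0,0],[0,0,0,0,0,0,0]],
  ],
)

```text
time_s: 4.05
eef_pos: [573.8, -59.8, 66.2]
ee_rot: [0.707, 0.038, 0.705, -0.039]
force: [-0.5, 0.1, 0.6]
grip_width: -0.001
```

```bash
python3 go.py f 72 -33 66
```

```text
target [573.4 -59.4]
at [573.8 -59.8  66.2] turn shares [-0.001  0.002  0.002] shift shares [ 0.002  0.003 -0.003] mm [ 0.2  0.4 -0.4]
```

Request:
move_arm(
  targets=[
    [[0,0,0.03,0,0,0,0],[0,0,0.02,0,0,0,0],[0,0,0.02,0,0,0,0],[0,0,0.02,0,0,0,0],[0,0,0,0,0,0,0]],
  ],
)

```text
time_s: 4.55
eef_pos: [574.5, -45.8, 64.0]
ee_rot: [0.706, 0.038, 0.706, -0.039]
force: [-0.4, 2.3, 3.1]
grip_width: -0.006
```

```bash
python3 look.py w4
```

```text
[574.47042494 -45.84945965  64.01474408]
```

View pics/w4_b.png

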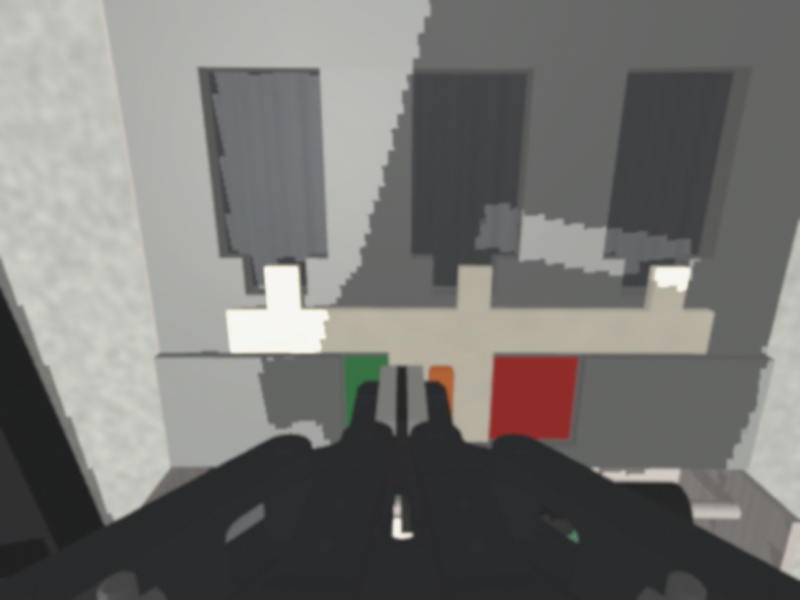

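Request:
move_arm(
  targets=[
    [[0,-0.012,0.01,0,0,0,0],[0,0,0.02,0,0,0,0],[0,0,0.02,0,0,0,0],[0,0,0.02,0,0,0,0],[0,0,0,0,0,0,0]],
  ],
)

```text
time_s: 5.1
eef_pos: [575.3, -35.2, 65.2]
ee_rot: [0.706, 0.038, 0.707, -0.038]
force: [0.2, 0.4, -0.9]
grip_width: 0.004
```

Request:
move_arm(
  targets=[
    [[0,0,0.02,0,0,0,0],[0,0,0,0,0,0,0]],
  ],
)

```text
time_s: 5.3
eef_pos: [575.6, -32.4, 65.2]
ee_rot: [0.706, 0.038, 0.707, -0.039]
force: [0.2, -1.2, -0.0]
grip_width: 0.001
```

```bash
python3 look.py w5
```

```text
[575.67622321 -32.5681442   65.28326883]
```

View pics/w5_b.png

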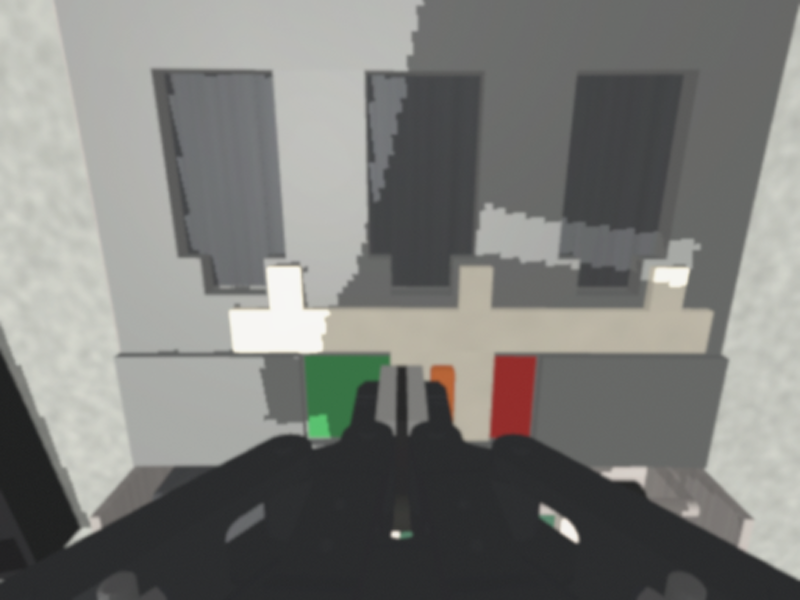

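Request:
move_arm(
  targets=[
    [[0,0,0.015,0,0,0,0],[0,0,0.015,0,0,0,0],[0,0,0,0,0,0,0]],
  ],
)

```text
time_s: 5.65
eef_pos: [576.1, -29.4, 65.4]
ee_rot: [0.706, 0.037, 0.707, -0.039]
force: [-0.7, -6.4, 0.5]
grip_width: -0.0
```

```bash
python3 look.py w6
```

```text
[576.08445164 -29.41276548  65.36000183]
```

View pics/w6_b.png

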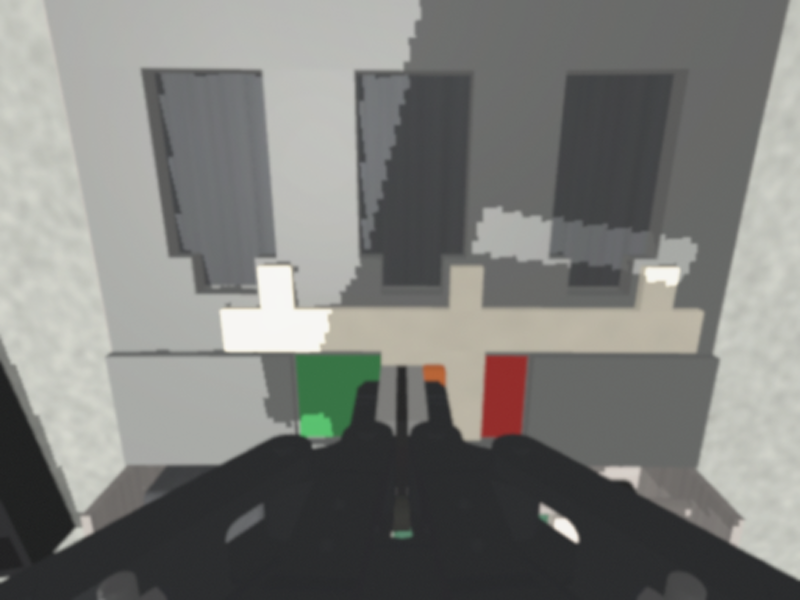

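Request:
move_arm(
  targets=[
    [[0,0,-0.03,0,0,0,0],[0,-0.3,0,0,0,0,0],[0,-0.3,0,0,0,0,0],[0,-0.2,0,0,0.14,0,0],[0,-0.1,0,0,0.14,0,0]],
  ],
)

```text
time_s: 6.2
eef_pos: [576.6, -32.9, 203.7]
ee_rot: [0.694, 0.143, 0.691, -0.144]
force: [-0.6, 0.0, 0.2]
grip_width: -0.001
```

Request:
move_arm(
  targets=[
    [[0,-0.1,0,0,0.14,0,0],[0,-0.1,0,0,0.14,0,0],[0,-0.1,0,0,0.14,0,0],[0,-0.1,0,0,0.14,0,0],[0,-0.1,0,0,0.14,0,0]],
  ],
)

```text
time_s: 6.7
eef_pos: [575.9, -32.6, 276.0]
ee_rot: [0.595, 0.382, 0.595, -0.382]
force: [-0.8, -0.2, 0.6]
grip_width: -0.0
```

Request:
move_arm(
  targets=[
    [[0,-0.1,0,0,0.14,0,0],[0,-0.1,0,0,0.14,0,0],[0,0,0,0,0.14,0,0],[0,0,0,0,0,0,0]],
  ],
)

```text
time_s: 7.1
eef_pos: [576.0, -32.6, 305.6]
ee_rot: [-0.499, -0.501, -0.499, 0.502]
force: [-0.4, 0.5, 0.4]
grip_width: 0.0
```

```bash
python3 go.py 500 260 300 -90;  python3 look.py w7
```

```text
at [576.  -32.6 305.6] turn shares [-0.005  0.001  0.001] shift shares [ 0.037 -0.507 -1.951] mm [   5.6  -76.  -292.6]
[575.89138617 -32.60804451 305.20662151]
```

View pics/w7_b.png

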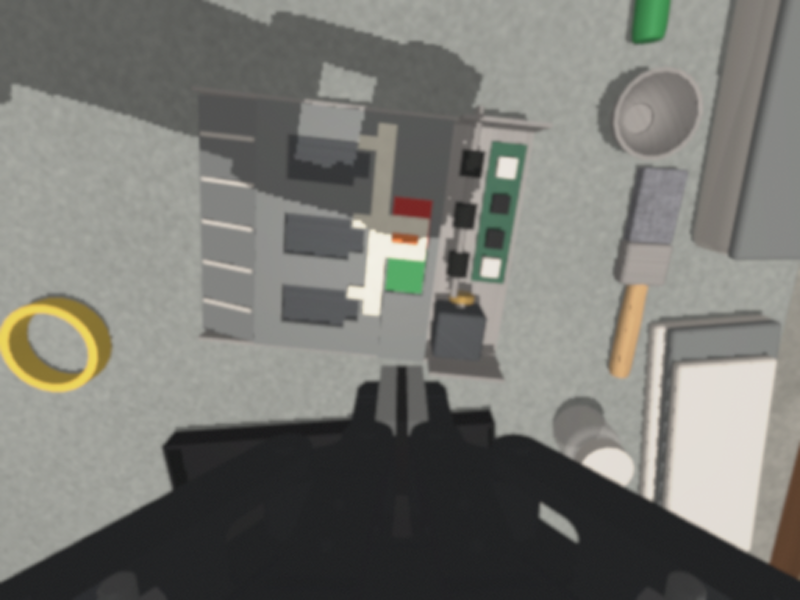

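Request:
move_arm(
  targets=[
    [[0.5,0,-0.072,-0.28,0,0,0],[0.5,0,-0.072,-0.28,0,0,0],[0.5,0,-0.072,-0.28,0,0,0],[0.5,0,-0.072,-0.28,0,0,0],[0.5,0,-0.072,-0.28,0,0,0]],
  ],
)

```text
time_s: 7.65
eef_pos: [522.0, 179.1, 305.0]
ee_rot: [-0.5, -0.499, -0.5, 0.501]
force: [1.0, 0.5, 0.0]
grip_width: 0.497
```

Request:
move_arm(
  targets=[
    [[0.5,0.037,-0.072,-0.28,0,0,0],[0.5,0,-0.072,-0.28,0,0,0],[0.5,0,0,0,0,0,0],[0.5,0,0,0,0,0,0]],
  ],
)

```text
time_s: 8.05
eef_pos: [501.3, 262.2, 299.2]
ee_rot: [-0.5, -0.499, -0.5, 0.501]
force: [0.4, 0.1, -0.6]
grip_width: 0.501
```

```bash
python3 go.py 500 260 300 -90;  python3 look.py w8
```

```text
at [501.3 262.2 299.2] turn shares [0.    0.001 0.002] shift shares [-0.005 -0.009  0.014] mm [-0.8 -1.3  2.2]
[501.67722772 261.30362741 299.37997141]
```

View pics/w8_b.png

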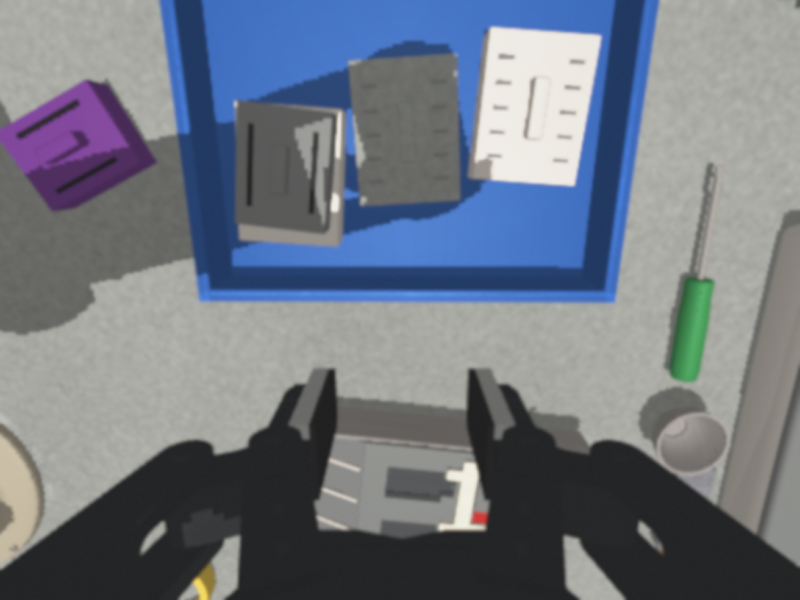

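```bash
python3 - <<'E'
import cv2
im=cv2.imread('pics/w8.png')
c=im[5:165,140:400]; 
c=cv2.convertScaleAbs(c,alpha=1.4,beta=15)
cv2.imwrite('pics/w8c.png',cv2.resize(c,None,fx=3,fy=3,interpolation=cv2.INTER_CUBIC))
E
```

```text
(no output)
```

View pics/w8c.png

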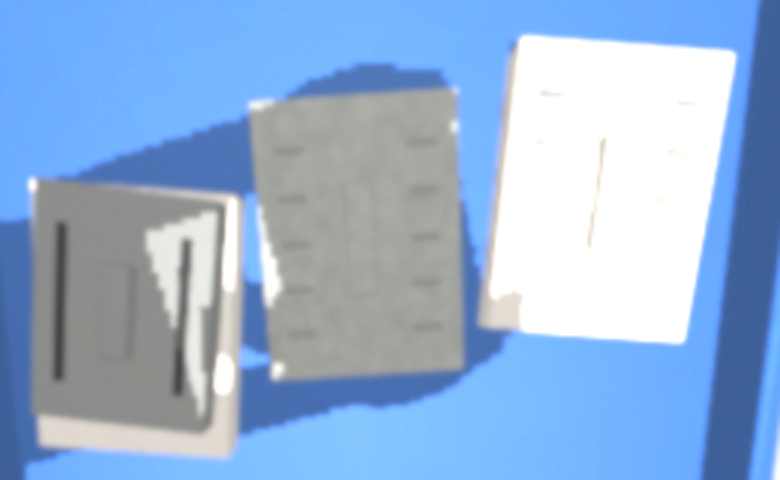

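```bash
cat > fit.py <<'E'
from h import *
def load(n):
    z=np.load(n+'.npz');return (z['K'],z['D'],z['E'])
def rect(C,px,z,half):
    """px rows/cols in order (-x? ) TL,TR,BR,BL for yaw -90 view: (-x,+y),(+x,+y),(+x,-y),(-x,-y)"""
    W=px2w(C,px,z)[:,:2]; hx,hy=half
    F=np.array([(-hx,hy),(hx,hy),(hx,-hy),(-hx,-hy)],float)
    a=F-F.mean(0);b=W-W.mean(0)
    th=np.arctan2((a[:,0]*b[:,1]-a[:,1]*b[:,0]).sum(),(a*b).sum())
    c,s=np.cos(th),np.sin(th);Rm=np.array([[c,-s],[s,c]])
    print('c',W.mean(0).round(1),'yaw',np.degrees(th).round(1),'scale',np.sqrt((b**2).sum()/(a**2).sum()).round(3),'res',np.abs(b-a@Rm.T).max().round(1))
E
python3 - <<'E'
from fit import *
C=load('w8')
q=lambda L:[(5+(y+.5)/3-.5,140+(x+.5)/3-.5) for x,y in L]
rect(C,q([(33,182),(222,203),(207,432),(33,412)]),68,(35,45))
print('hrib',px2w(C,q([(117,311)]),82))
rect(C,q([(250,103),(457,88),(464,368),(275,380)]),38,(42,55))
print('grib',px2w(C,q([(363,237)]),52))
rect(C,q([(522,36),(735,50),(685,343),(490,326)]),38,(42,55))
print('wrib',px2w(C,[((108+.5)/1.5625-.5,(539+.5)/1.5625-.5)],52))
E
```

```text
c [411.  327.5] yaw -6.2 scale 0.988 res 1.6
hrib [[411.65792399 327.99759283  82.        ]]
c [505.  355.3] yaw 3.7 scale 0.988 res 0.7
grib [[505.43414415 356.19022844  52.        ]]
c [605.8 372.5] yaw -3.9 scale 1.002 res 0.9
wrib [[605.37002038 372.31307466  52.        ]]
```

```bash
python3 go.py 411.5 327.8 130 -96.2
```

```text
at [501.7 261.3 299.4] turn shares [0.102 0.001 0.001] shift shares [ 1.129 -0.646 -0.376] mm [169.4 -96.8 -56.4]
```

Request:
move_arm(
  targets=[
    [[0.5,0,0,0,0.102,0,0],[0.5,0.2,-0.162,-0.094,0,0,0],[0.5,0.3,-0.162,-0.094,0,0,0],[0.5,0.3,-0.161,-0.094,0,0,0],[0.5,0.27,-0.161,-0.094,0,0,0]],
  ],
)

```text
time_s: 8.6
eef_pos: [413.6, 325.5, 142.8]
ee_rot: [-0.471, -0.527, -0.471, 0.528]
force: [-0.2, 1.1, -0.4]
grip_width: 0.498
```

Request:
move_arm(
  targets=[
    [[0.5,0,0,0,0,0,0],[0.5,0,0,0,0,0,0]],
  ],
)

```text
time_s: 8.8
eef_pos: [414.7, 325.7, 144.7]
ee_rot: [-0.472, -0.526, -0.472, 0.527]
force: [-0.0, -0.3, 0.7]
grip_width: 0.504
```

```bash
python3 go.py 411.5 327.8 70 -96.2;  python3 look.py w9
```

```text
at [414.7 325.7 144.7] turn shares [-0.002  0.001  0.001] shift shares [ 0.498 -0.023 -0.012] mm [74.7 -3.4 -1.7]
[415.58776195 325.79227592 145.66456223]
```

View pics/w9_b.png

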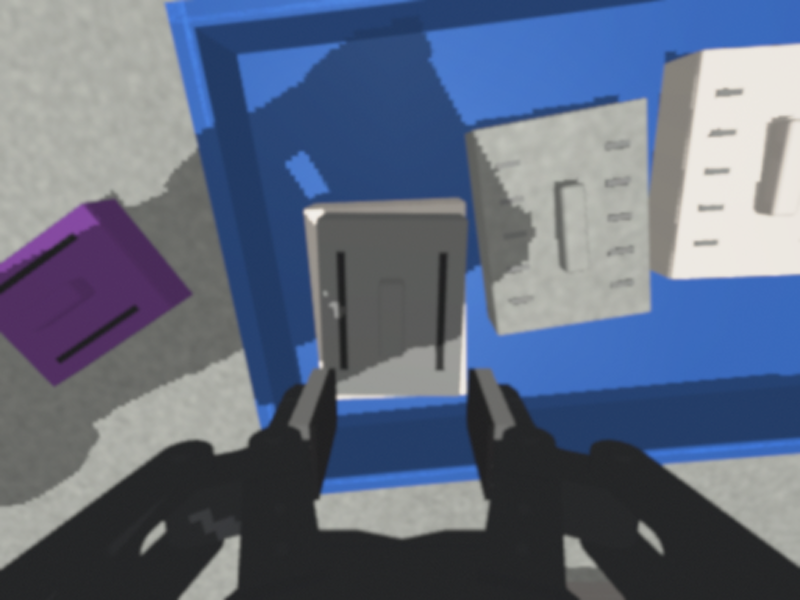

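Request:
move_arm(
  targets=[
    [[0.5,0.2,-0.024,-0.012,0,0,0],[0.5,0.2,0,0,0,0,0],[0.5,0.095,0,0,0,0,0],[0.5,0,0,0,0,0,0],[0.5,0,0,0,0,0,0]],
  ],
)

```text
time_s: 9.35
eef_pos: [412.2, 328.4, 71.7]
ee_rot: [0.471, 0.528, 0.471, -0.527]
force: [0.0, -0.4, 0.1]
grip_width: 0.502
```

```bash
python3 go.py 411.5 327.8 70 -96.2;  python3 look.py w10
```

```text
at [412.2 328.4  71.7] turn shares [-0.004 -0.001 -0.001] shift shares [ 0.011 -0.004  0.004] mm [ 1.7 -0.6  0.7]
[412.11604157 328.58070002  71.9310042 ]
```

View pics/w10_b.png

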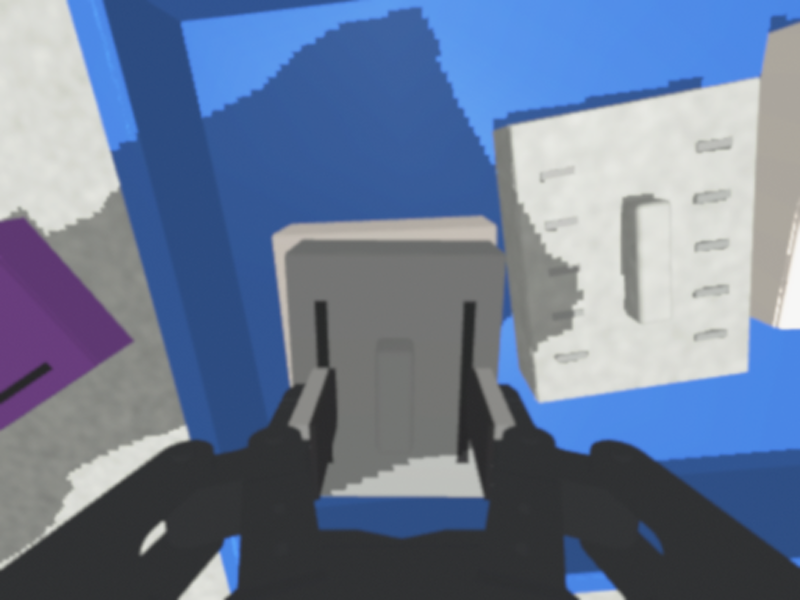

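Request:
move_arm(
  targets=[
    [[0,0,0,0,0,0,0],[0,0,0,0,0,0,0],[0,0,0,0,0,0,0],[0,0,0,0,0,0,0]],
  ],
  force=40,
)

```text
time_s: 9.8
eef_pos: [411.1, 328.7, 71.1]
ee_rot: [0.472, 0.527, 0.471, -0.527]
force: [-1.1, -2.2, 6.1]
grip_width: 0.13
```

Request:
move_arm(
  targets=[
    [[0,-0.1,0,0,0,0,0],[0,-0.3,0,0,0,0,0],[0,-0.3,0,0,0,0,0],[0,0,0,0,0,0,0]],
  ],
)

```text
time_s: 10.2
eef_pos: [412.8, 329.8, 180.9]
ee_rot: [0.473, 0.53, 0.471, -0.524]
force: [0.5, -0.0, -1.8]
grip_width: 0.129
```

```bash
python3 go.py 500 -200 300 -90;  python3 look.py w11
```

```text
at [412.8 329.8 180.9] turn shares [-0.106 -0.004 -0.008] shift shares [-0.794  0.581  3.532] mm [-119.1   87.2  529.8]
[411.58595996 329.19467933 177.70440873]
```

View pics/w11_b.png

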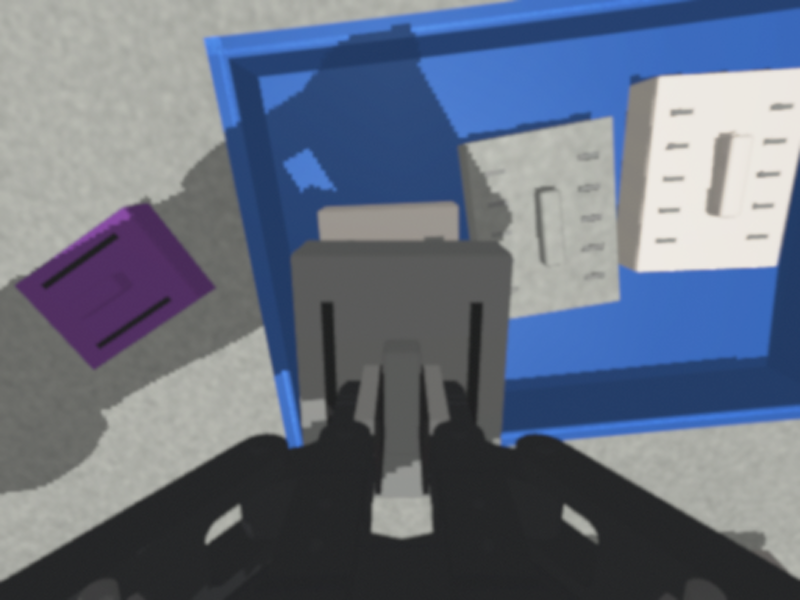

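```bash
python3 - <<'E'
from fit import *
q=lambda L:[((y+.5)/1.5625-.5,(x+.5)/1.5625-.5) for x,y in L]
print(px2w(load('w2'),q([(207,350)]),28)); print(px2w(load('w1'),q([(123,129),(201,466)]),28)); print(px2w(load('w7'),q([(166,440),(490,411)]),28))
z=[(671.8,-212.4),(678.1,-450),(335.8,-228.6),(350.6,-465.9)];print(np.mean(z,0))
E
```

```text
[[ 658.39228151 -203.19548191   28.        ]]
[[ 332.83733939 -220.51349187   28.        ]
 [ 646.38161519 -198.5752389    28.        ]]
[[ 337.48459934 -229.40786525   28.        ]
 [ 662.93629038 -199.23042681   28.        ]]
[ 509.075 -339.225]
```

```bash
python3 go.py 503.5 -275 180 -86.7
```

```text
at [411.6 329.2 177.7] turn shares [-0.161 -0.002 -0.004] shift shares [-0.015  0.38   4.057] mm [ -2.3  57.  608.5]
```

Request:
move_arm(
  targets=[
    [[0,-0.015,0,0,-0.08,0,0],[0,0,0,0,-0.08,0,0],[0,0,0.029,0.3,0,0,0],[0,0,0.029,0.3,0,0,0],[0,0,0.029,0.3,0,0,0]],
  ],
)

```text
time_s: 10.75
eef_pos: [430.5, 193.1, 176.1]
ee_rot: [0.514, 0.484, 0.515, -0.487]
force: [1.2, -0.5, -1.1]
grip_width: 0.125
```

Request:
move_arm(
  targets=[
    [[0,0,0.029,0.3,0,0,0],[0,0,0.029,0.3,0,0,0],[0,0,0.029,0.3,0,0,0],[0,0,0.029,0.3,0,0,0],[0,0,0.029,0.3,0,0,0]],
  ],
)

```text
time_s: 11.25
eef_pos: [465.1, -30.5, 176.5]
ee_rot: [0.513, 0.485, 0.515, -0.486]
force: [0.2, 0.7, 0.0]
grip_width: 0.127
```

Request:
move_arm(
  targets=[
    [[0,0,0.029,0.3,0,0,0],[0,0,0.029,0.3,0,0,0],[0,0,0.029,0.3,0,0,0],[0,0,0.029,0.3,0,0,0],[0,0,0,0,0,0,0]],
  ],
)

```text
time_s: 11.75
eef_pos: [492.8, -211.8, 175.9]
ee_rot: [0.512, 0.486, 0.513, -0.488]
force: [0.4, 0.6, -0.9]
grip_width: 0.123
```

```bash
python3 go.py 503.5 -275 38 -86.7; python3 look.py w12
```

```text
at [ 492.8 -211.8  175.9] turn shares [-0.005  0.     0.003] shift shares [0.919 0.047 0.425] mm [137.9   7.   63.7]
[ 492.58057625 -209.25285996  175.903495  ]
```

View pics/w12_b.png

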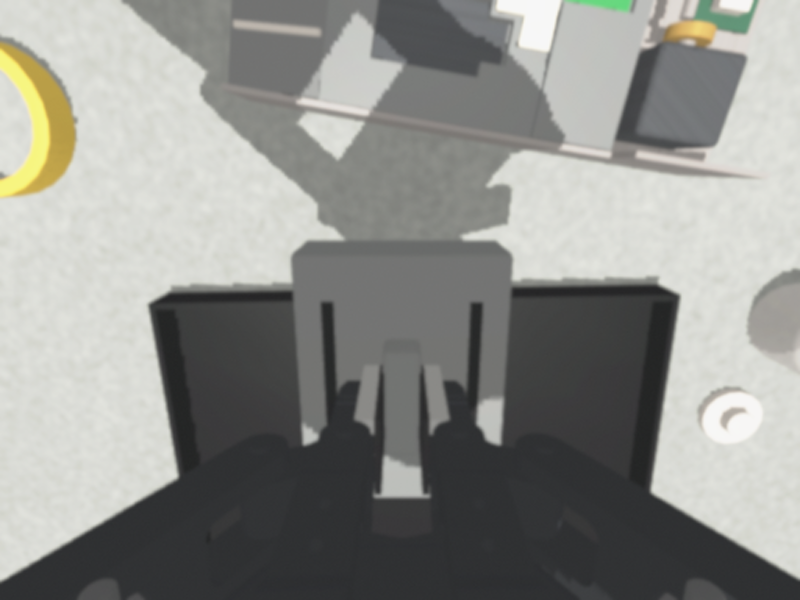

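```bash
python3 - <<'E'
from fit import *
q=lambda L:[((y+.5)/1.5625-.5,(x+.5)/1.5625-.5) for x,y in L]
W=px2w(load('w12'),q([(153,304),(679,296),(168,292),(660,287)]),28);print(W)
E
```

```text
[[ 334.61383146 -235.61326479   28.        ]
 [ 668.06664441 -212.78411054   28.        ]
 [ 344.77997522 -227.11561243   28.        ]
 [ 655.04050339 -207.56184431   28.        ]]
```

```bash
python3 go.py 505.2 -281 38 -86.4
```

```text
at [ 492.6 -209.3  175.9] turn shares [-0.009 -0.001  0.003] shift shares [0.919 0.054 0.483] mm [137.9   8.1  72.4]
```

Request:
move_arm(
  targets=[
    [[0,0,0.027,0.24,-0.008,0,0.003],[0,0.3,0.027,0.243,0,0,0],[0,0.3,0,0,0,0,0],[0,0.2,0,0,0,0,0],[0,0,0,0,0,0,0]],
  ],
)

```text
time_s: 12.3
eef_pos: [503.2, -272.4, 59.8]
ee_rot: [0.514, 0.483, 0.518, -0.483]
force: [-0.5, 0.6, -1.5]
grip_width: 0.127
```

```bash
python3 go.py 505.2 -281 38 -86.4
```

```text
at [ 503.2 -272.4   59.8] turn shares [ 0.003 -0.004  0.004] shift shares [0.145 0.01  0.058] mm [21.8  1.4  8.7]
```

Request:
move_arm(
  targets=[
    [[0,0.05,0.01,0.058,0,-0.004,0.004],[0,0.05,0,0,0,0,0],[0,0.04,0,0,0,0,0],[0,0,0,0,0,0,0]],
  ],
)

```text
time_s: 12.7
eef_pos: [507.0, -282.7, 42.7]
ee_rot: [0.518, 0.484, 0.513, -0.483]
force: [-0.3, -1.2, -1.0]
grip_width: 0.127
```

```bash
python3 go.py 505.2 -281 38 -86.4; python3 look.py w13
```

```text
at [ 507.  -282.7   42.7] turn shares [ 0.002  0.004 -0.005] shift shares [ 0.032 -0.011 -0.012] mm [ 4.7 -1.7 -1.8]
[ 507.21682585 -282.86615362   43.15354458]
```

View pics/w13_b.png

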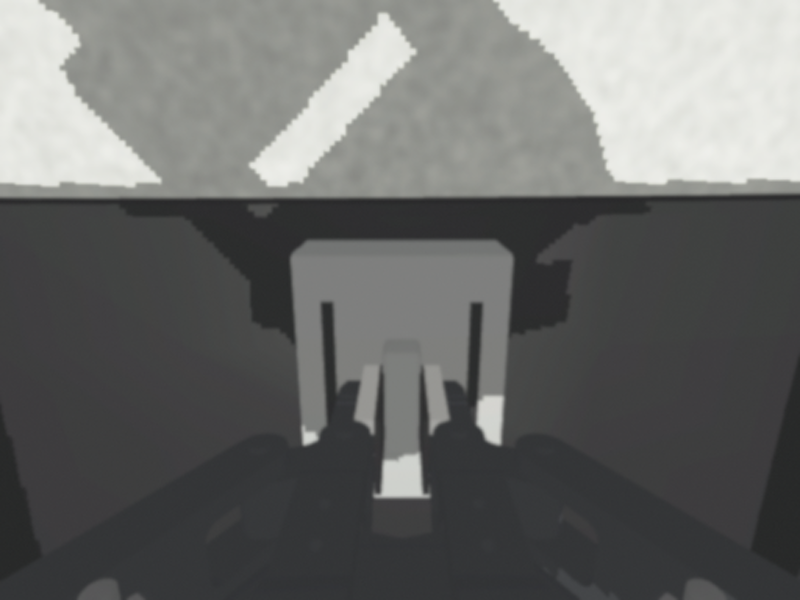

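Request:
move_arm(
  targets=[
    [[0,0.033,0,0,0,0,0],[0,0.01,0,0,0,0,0],[0.4,0,0,0,0,0,0],[0.4,0,0,0,0,0,0],[0.4,0,0,0,0,0,0]],
  ],
)

```text
time_s: 13.25
eef_pos: [507.3, -283.1, 36.5]
ee_rot: [0.519, 0.484, 0.513, -0.483]
force: [-0.6, -0.0, -0.3]
grip_width: 0.401
```

Request:
move_arm(
  targets=[
    [[0.4,-0.2,0,0,0,0,0],[0.4,-0.3,0,0,0,0,0],[0.4,-0.3,0,0,0,0,0],[0.4,-0.1,0,-0.1,0,0,0],[0.4,0,0,-0.3,0,0,0]],
  ],
)

```text
time_s: 13.75
eef_pos: [503.3, -224.9, 173.9]
ee_rot: [0.52, 0.485, 0.51, -0.484]
force: [1.5, 0.5, -1.1]
grip_width: 0.405
```

```bash
python3 go.py 505.2 -281 38 -86.4; python3 look.py w14
```

```text
at [ 503.3 -224.9  173.9] turn shares [-0.001  0.009 -0.01 ] shift shares [ 0.906 -0.011  0.374] mm [135.9  -1.7  56.1]
[ 502.17201967 -216.98895135  172.32160238]
```

View pics/w14_b.png

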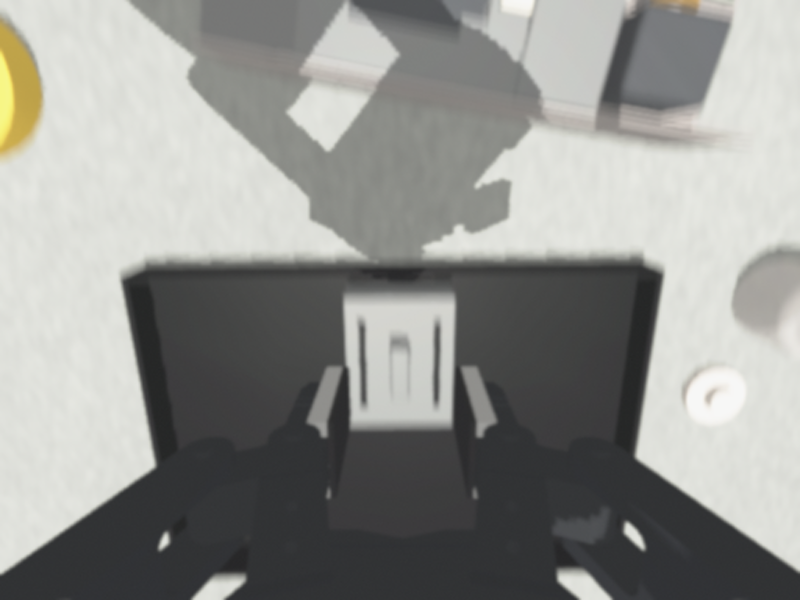

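```bash
python3 go.py 500 260 260 -90
```

```text
at [ 502.2 -217.   172.3] turn shares [ 0.063  0.003 -0.007] shift shares [-0.585 -0.014 -3.18 ] mm [ -87.7   -2.2 -477. ]
```

Request:
move_arm(
  targets=[
    [[0.4,-0.1,0,0,0.062,0.003,-0.007],[0.4,-0.1,0,-0.31,0,0,0],[0.4,-0.1,0,-0.31,0,0,0],[0.4,-0.1,0,-0.31,0,0,0],[0.4,-0.1,0,-0.31,0,0,0]],
  ],
)

```text
time_s: 14.3
eef_pos: [502.0, -34.7, 246.6]
ee_rot: [-0.5, -0.499, -0.5, 0.501]
force: [0.5, -0.6, 0.3]
grip_width: 0.402
```

Request:
move_arm(
  targets=[
    [[0.4,-0.08,0,-0.31,0,0,0],[0.4,0,0,-0.31,0,0,0],[0.4,0,0,-0.31,0,0,0],[0.4,0,0,-0.31,0,0,0],[0.4,0,0,-0.31,0,0,0]],
  ],
)

```text
time_s: 14.8
eef_pos: [502.1, 198.0, 257.6]
ee_rot: [-0.5, -0.499, -0.5, 0.501]
force: [0.9, -0.2, 0.8]
grip_width: 0.399
```

Request:
move_arm(
  targets=[
    [[0.4,0,0,-0.32,0,0,0],[0.4,0,0,0,0,0,0],[0.4,0,0,0,0,0,0]],
  ],
)

```text
time_s: 15.1
eef_pos: [502.2, 244.6, 257.2]
ee_rot: [0.501, 0.499, 0.5, -0.5]
force: [-0.7, -0.4, 0.7]
grip_width: 0.403
```

```bash
python3 look.py w15
```

```text
[502.43743256 243.6691007  257.27918975]
```

View pics/w15_b.png

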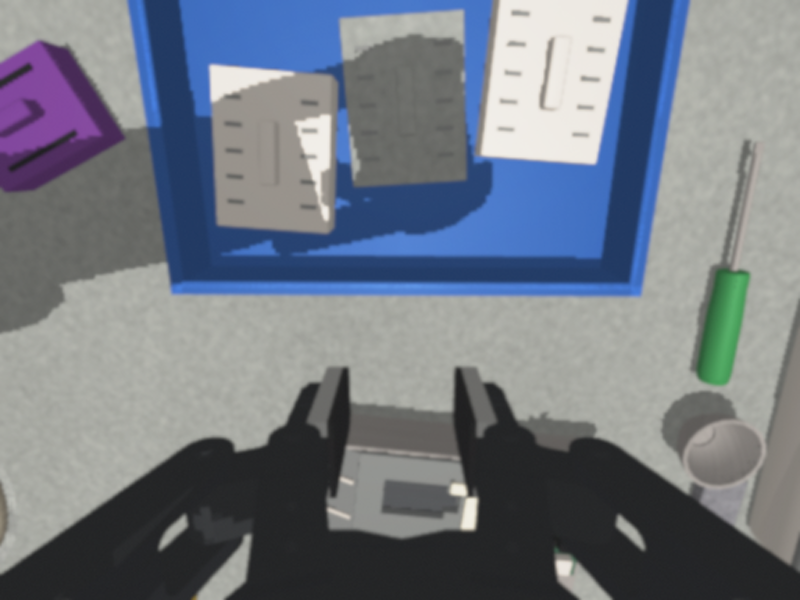

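```bash
python3 - <<'E'
from fit import *
C=load('w15')
q=lambda L:[((y+.5)/1.5625-.5,(x+.5)/1.5625-.5) for x,y in L]
rect(C,q([(209,65),(336,75),(331,232),(217,226)]),38,(42,55))
print('rib',px2w(C,q([(269,153)]),52))
rect(C,q([(340,16),(464,10),(468,180),(354,187)]),38,(42,55))
print('rib',px2w(C,q([(408,100)]),52))
print('wrib',px2w(C,q([(560,73)]),52),)
a,b=px2w(C,q([(566,38),(553,107)]),52);d=a-b;print('wyaw',np.degrees(np.arctan2(-d[0],d[1])))
E
python3 go.py 418 320 120 -93
```

```text
c [408.8 321.2] yaw -3.8 scale 1.009 res 1.8
rib [[409.17697766 321.43748098  52.        ]]
c [505.2 355.5] yaw 3.4 scale 1.0 res 0.7
rib [[506.02388245 355.80899548  52.        ]]
wrib [[606.87098851 372.03275068  52.        ]]
wyaw -5.779247566730517
at [502.4 243.7 257.3] turn shares [0.05  0.002 0.001] shift shares [ 0.915 -0.589 -0.479] mm [137.3 -88.3 -71.8]
```

```bash
python3 go.py 409 321.4 110 -94
```

```text
at [502.4 243.7 257.3] turn shares [0.067 0.002 0.001] shift shares [ 0.982 -0.658 -0.473] mm [147.3 -98.6 -71. ]
```

Request:
move_arm(
  targets=[
    [[0.4,0.1,0,0,0.067,0.002,0],[0.4,0.2,-0.22,-0.158,0,0,0],[0.4,0.2,-0.22,-0.158,0,0,0],[0.4,0.25,-0.218,-0.158,0,0,0],[0.4,0.23,0,0,0,0,0]],
  ],
)

```text
time_s: 15.65
eef_pos: [410.1, 319.7, 114.1]
ee_rot: [0.482, 0.517, 0.483, -0.517]
force: [0.7, -0.3, 1.2]
grip_width: 0.396
```

Request:
move_arm(
  targets=[
    [[0.4,0,0,0,0,0,0],[0.4,0,0,0,0,0,0]],
  ],
)

```text
time_s: 15.85
eef_pos: [413.5, 318.1, 115.7]
ee_rot: [0.481, 0.518, 0.482, -0.518]
force: [0.1, -0.4, 0.7]
grip_width: 0.401
```

```bash
python3 go.py 409 321.4 40 -94; python3 look.py w16
```

```text
at [413.5 318.1 115.7] turn shares [-0.002 -0.001  0.   ] shift shares [ 0.505 -0.031 -0.02 ] mm [75.7 -4.7 -3. ]
[414.01629131 318.4019239  116.48177778]
```

View pics/w16_b.png

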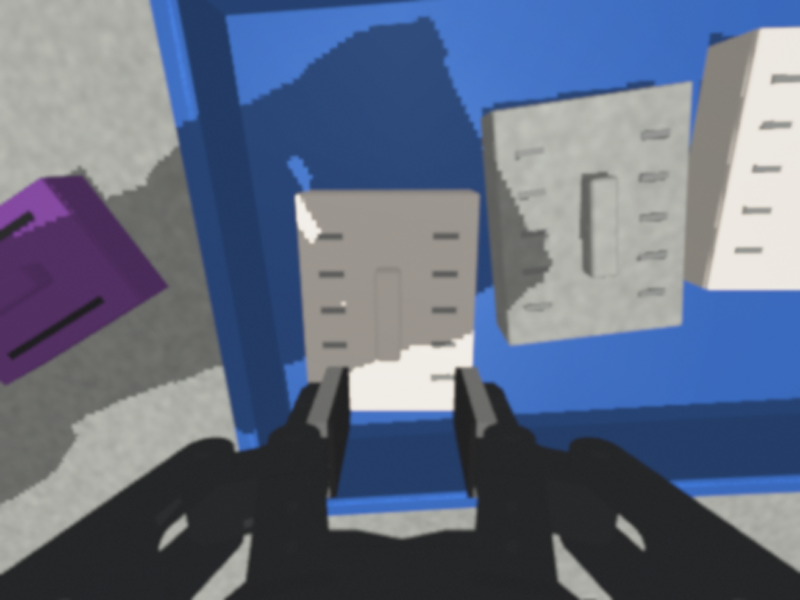

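Request:
move_arm(
  targets=[
    [[0.4,0.1,-0.034,-0.02,0,0,0],[0.4,0.2,0,0,0,0,0],[0.4,0.19,0,0,0,0,0],[0.4,0.015,0,0,0,0,0],[0.4,0,0,0,0,0,0]],
  ],
)

```text
time_s: 16.4
eef_pos: [408.7, 322.3, 40.5]
ee_rot: [0.482, 0.518, 0.482, -0.517]
force: [0.5, -0.0, 1.5]
grip_width: 0.397
```

```bash
python3 go.py 409 321.4 40 -94; python3 look.py w17
```

```text
at [408.7 322.3  40.5] turn shares [-0.001 -0.001 -0.001] shift shares [0.003 0.002 0.006] mm [0.5 0.3 0.9]
[408.95666744 322.56420827  40.97216056]
```

View pics/w17_b.png

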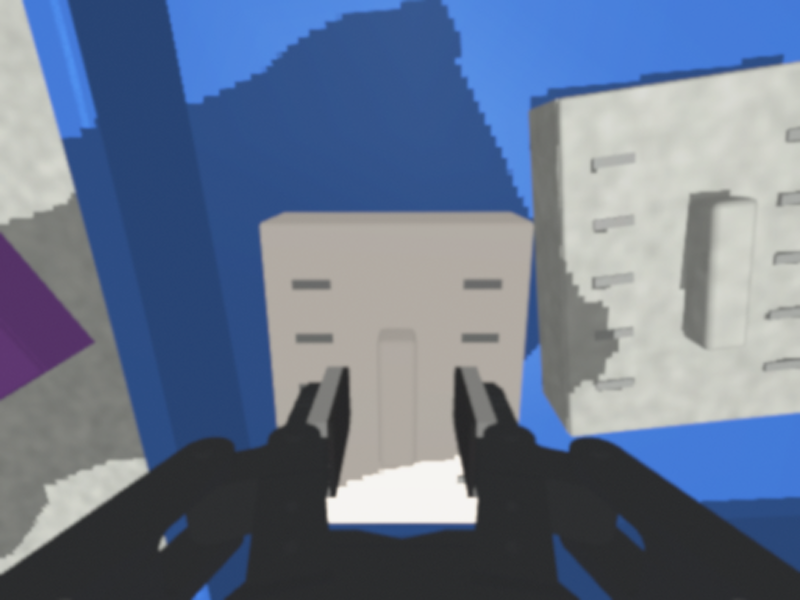

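Request:
move_arm(
  targets=[
    [[0,0,0,0,0,0,0],[0,0,0,0,0,0,0],[0,0,0,0,0,0,0],[0,-0.05,0,0,0,0,0],[0,-0.15,0,0,0,0,0]],
  ],
  force=50,
)

```text
time_s: 16.95
eef_pos: [406.7, 322.0, 68.7]
ee_rot: [-0.481, -0.516, -0.483, 0.518]
force: [0.1, 0.4, -0.8]
grip_width: 0.124
```

Request:
move_arm(
  targets=[
    [[0,-0.3,0,0,0,0,0],[0,-0.3,0,0,0,0,0],[0,-0.2,0,0,0,0,0],[0,0,0,0,0,0,0]],
  ],
)

```text
time_s: 17.35
eef_pos: [409.1, 323.1, 194.0]
ee_rot: [0.483, 0.52, 0.482, -0.514]
force: [0.3, 0.0, -1.7]
grip_width: 0.123
```

```bash
python3 - <<'E'
from go import *
th=np.radians(3.7);c,s=np.cos(th),np.sin(th)
for x in(-105,0,105):
    w=np.array([509,-341])+[c*x-s*-55,s*x+c*-55];print(x,w.round(1))
E
python3 go.py 408 -403 180 -86.3; python3 look.py w18
```

```text
-105 [ 407.8 -402.7]
0 [ 512.5 -395.9]
105 [ 617.3 -389.1]
at [409.1 323.1 194. ] turn shares [-0.129 -0.004 -0.007] shift shares [ 0.093 -0.32   4.83 ] mm [ 14.  -47.9 724.6]
[408.1492604  322.65254015 191.30824709]
```

View pics/w18_b.png

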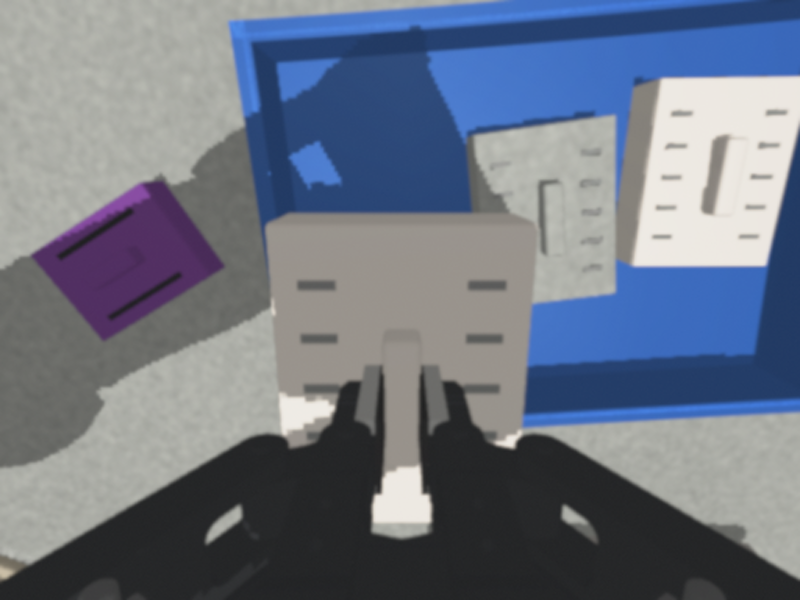

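Request:
move_arm(
  targets=[
    [[0,0.02,0,0,-0.129,-0.004,-0.007],[0,0,-0.02,0.302,0,0,0],[0,0,-0.02,0.302,0,0,0],[0,0,-0.02,0.302,0,0,0],[0,0,-0.02,0.302,0,0,0]],
  ],
)

```text
time_s: 17.9
eef_pos: [406.3, 139.1, 185.7]
ee_rot: [0.514, 0.48, 0.518, -0.487]
force: [0.6, -0.4, -1.2]
grip_width: 0.117
```

Request:
move_arm(
  targets=[
    [[0,0,-0.02,0.302,0,0,0],[0,0,-0.02,0.302,0,0,0],[0,0,-0.02,0.302,0,0,0],[0,0,-0.02,0.302,0,0,0],[0,0,-0.02,0.302,0,0,0]],
  ],
)

```text
time_s: 18.4
eef_pos: [406.1, -87.8, 186.8]
ee_rot: [0.514, 0.481, 0.518, -0.487]
force: [0.4, 1.2, -1.8]
grip_width: 0.122
```

Request:
move_arm(
  targets=[
    [[0,0,-0.02,0.302,0,0,0],[0,0,-0.02,0.302,0,0,0],[0,0,-0.02,0.302,0,0,0],[0,0,-0.02,0.302,0,0,0],[0,0,0,0,0,0,0]],
  ],
)

```text
time_s: 18.9
eef_pos: [405.9, -271.8, 186.9]
ee_rot: [0.513, 0.482, 0.516, -0.488]
force: [0.2, 0.6, -0.9]
grip_width: 0.124
```

```bash
python3 go.py 408 -403 100 -86.3
```

```text
at [ 405.9 -271.8  186.9] turn shares [-0.004  0.003  0.009] shift shares [ 0.579 -0.042  0.874] mm [ 86.9  -6.4 131.1]
```

Request:
move_arm(
  targets=[
    [[0,0,-0.014,0.29,0,0.003,0.008],[0,0.1,-0.014,0.29,0,0,0],[0,0.24,-0.014,0.29,0,0,0],[0,0.24,0,0,0,0,0],[0,0,0,0,0,0,0]],
  ],
)

```text
time_s: 19.4
eef_pos: [407.0, -391.0, 100.2]
ee_rot: [0.512, 0.485, 0.52, -0.483]
force: [-0.7, 0.6, -0.4]
grip_width: 0.124
```

Request:
move_arm(
  targets=[
    [[0,0,0,0,0,0,0]],
  ],
)

```text
time_s: 19.5
eef_pos: [409.0, -392.5, 105.7]
ee_rot: [0.516, 0.484, 0.517, -0.483]
force: [-0.4, 0.2, -0.5]
grip_width: 0.122
```

```bash
python3 go.py 408 -403 41 -86.3; python3 look.py w19
```

```text
at [ 409.  -392.5  105.7] turn shares [ 0.001 -0.001  0.001] shift shares [ 0.431 -0.011  0.069] mm [64.7 -1.7 10.4]
[ 409.47661101 -393.05297192  106.89711574]
```

View pics/w19_b.png

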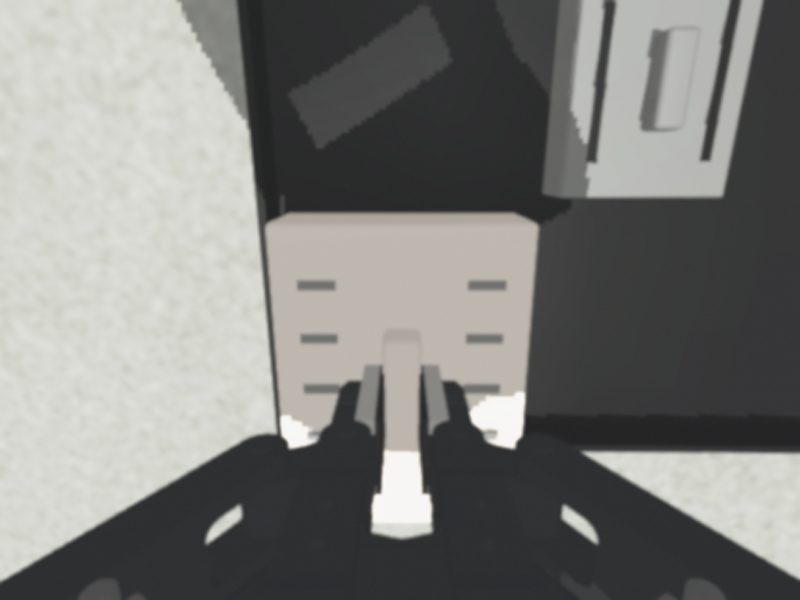

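```bash
python3 - <<'E'
from fit import *
C=load('w19')
q=lambda L:[((y+.5)/1.5625-.5,(x+.5)/1.5625-.5) for x,y in L]
W=px2w(C,q([(540,450),(790,452),(250,130),(258,195)]),28)
th=np.radians(3.7);c,s=np.cos(th),np.sin(th)
print(W, (W[:,:2]-[509,-341])@np.array([[c,-s],[s,c]]))
E
```

```text
[[ 487.46266656 -462.99506179   28.        ]
 [ 617.55637781 -454.32478363   28.        ]
 [ 337.15005801 -311.74547617   28.        ]
 [ 339.90115713 -339.23798506   28.        ]] [[ -29.36506435 -120.35092367]
 [ 101.01699501 -120.09396516]
 [-169.60387916   40.28341966]
 [-168.63266944   12.67068089]]
```

Request:
move_arm(
  targets=[
    [[0,0.1,-0.012,0.065,0,0,0],[0,0.15,0,0,0,0,0],[0,0.1,0,0,0,0,0],[0,0.06,0,0,0,0,0],[0,0,0,0,0,0,0]],
  ],
)

```text
time_s: 20.05
eef_pos: [408.1, -403.0, 44.5]
ee_rot: [0.516, 0.483, 0.516, -0.483]
force: [0.9, 0.3, -0.1]
grip_width: 0.124
```

```bash
python3 go.py 408 -403 41 -86.3
```

```text
at [ 408.1 -403.    44.5] turn shares [ 0.001  0.    -0.   ] shift shares [ 0.023 -0.001 -0.   ] mm [ 3.5 -0.1 -0. ]
```

Request:
move_arm(
  targets=[
    [[0,0.025,0,0,0,0,0],[0,0,0,0,0,0,0],[0.4,0,0,0,0,0,0],[0.4,0,0,0,0,0,0],[0.4,0,0,0,0,0,0]],
  ],
)

```text
time_s: 20.55
eef_pos: [407.8, -403.5, 40.5]
ee_rot: [0.516, 0.484, 0.516, -0.484]
force: [-0.8, -1.0, 0.3]
grip_width: 0.397
```

Request:
move_arm(
  targets=[
    [[0.4,-0.2,0,0,0,0,0],[0.4,-0.3,0,0,0,0,0],[0.4,-0.3,0,-0.1,0,0,0],[0.4,-0.2,0,-0.3,0,0,0],[0.4,-0.1,0,-0.3,0,0,0]],
  ],
)

```text
time_s: 21.05
eef_pos: [401.3, -301.7, 205.4]
ee_rot: [0.517, 0.484, 0.514, -0.484]
force: [0.8, -0.1, 0.3]
grip_width: 0.397
```

```bash
python3 go.py 500 250 260 -90; python3 look.py w20
```

```text
at [ 401.3 -301.7  205.4] turn shares [ 0.061  0.003 -0.002] shift shares [-0.364  0.658 -3.678] mm [ -54.6   98.7 -551.7]
[ 401.40969228 -296.05278703  206.87978589]
```

View pics/w20_b.png

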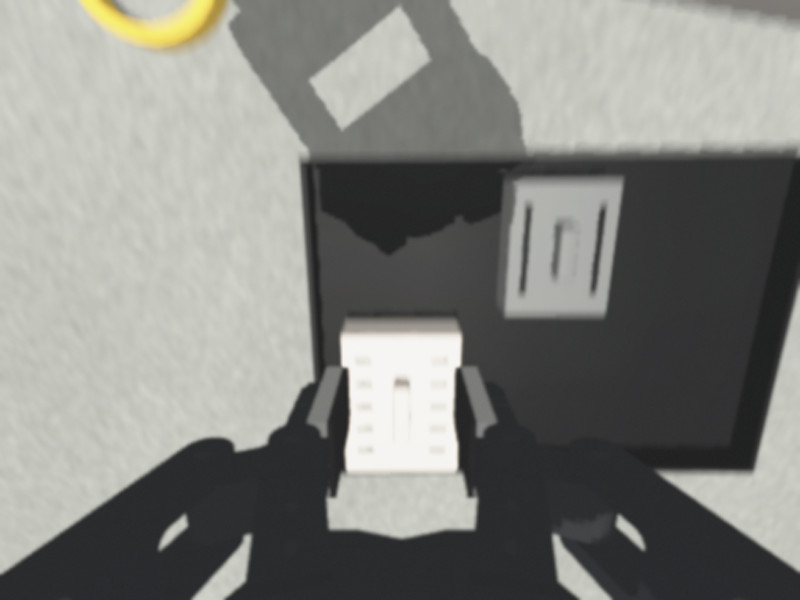

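Request:
move_arm(
  targets=[
    [[0.4,0,0,0,0.061,0.003,-0.002],[0.4,-0.04,0.055,-0.305,0,0,0],[0.4,-0.04,0.055,-0.305,0,0,0],[0.4,-0.04,0.055,-0.305,0,0,0],[0.4,-0.04,0.055,-0.305,0,0,0]],
  ],
)

```text
time_s: 21.6
eef_pos: [434.0, -117.3, 227.9]
ee_rot: [0.499, 0.5, 0.501, -0.5]
force: [1.4, -0.2, -0.6]
grip_width: 0.399
```

Request:
move_arm(
  targets=[
    [[0.4,-0.04,0.055,-0.305,0,0,0],[0.4,-0.04,0.055,-0.305,0,0,0],[0.4,-0.04,0.055,-0.305,0,0,0],[0.4,-0.04,0.055,-0.305,0,0,0],[0.4,-0.04,0.055,-0.305,0,0,0]],
  ],
)

```text
time_s: 22.1
eef_pos: [475.1, 111.7, 258.5]
ee_rot: [0.499, 0.5, 0.501, -0.499]
force: [0.6, -0.3, -0.5]
grip_width: 0.401
```

Request:
move_arm(
  targets=[
    [[0.4,0,0.055,-0.305,0,0,0],[0.4,0,0.055,-0.305,0,0,0],[0.4,0,0.055,-0.305,0,0,0],[0.4,0,0,0,0,0,0],[0.4,0,0,0,0,0,0]],
  ],
)

```text
time_s: 22.6
eef_pos: [499.6, 247.4, 258.0]
ee_rot: [0.499, 0.499, 0.502, -0.499]
force: [0.3, 0.2, 0.5]
grip_width: 0.398
```

```bash
python3 look.py w21
```

```text
[499.65795532 246.59391728 258.21277484]
```

View pics/w21_b.png

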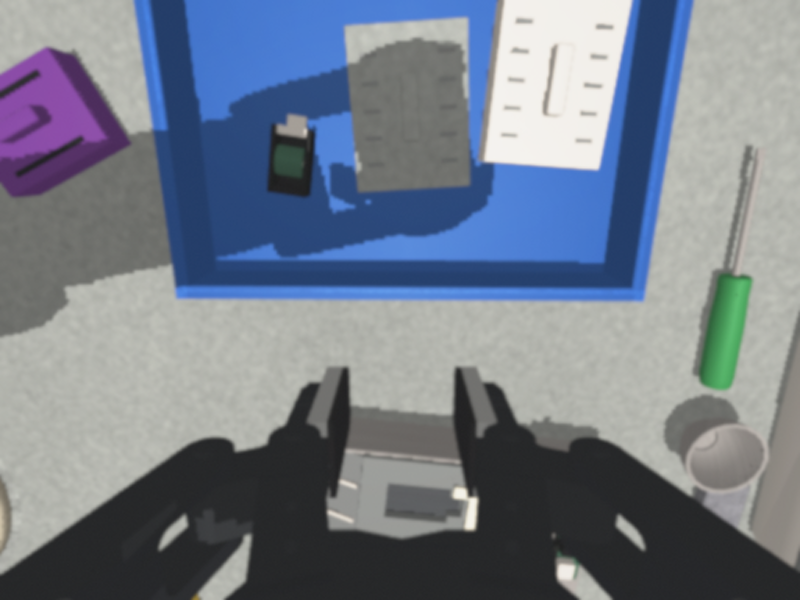

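```bash
python3 - <<'E'
from fit import *
C=load('w21')
q=lambda L:[((y+.5)/1.5625-.5,(x+.5)/1.5625-.5) for x,y in L]
rect(C,q([(345,24),(467,17),(471,184),(358,191)]),38,(42,55))
print('rib',px2w(C,q([(410,106)]),52),px2w(C,q([(561,79)]),52))
E
python3 go.py 505.5 355.6 110 -86.4
```

```text
c [504.8 355.9] yaw 3.5 scale 0.992 res 0.9
rib [[504.40207023 356.00324432  52.        ]] [[605.27501618 372.48865567  52.        ]]
at [499.7 246.6 258.2] turn shares [-0.059 -0.003  0.002] shift shares [ 0.988  0.085 -0.723] mm [ 148.2   12.7 -108.4]
```

Request:
move_arm(
  targets=[
    [[0.4,0.1,0,0,-0.059,-0.003,0.002],[0.4,0.2,0.028,-0.24,0,0,0],[0.4,0.2,0.028,-0.24,0,0,0],[0.4,0.24,0.028,-0.243,0,0,0],[0.4,0.24,0,0,0,0,0]],
  ],
)

```text
time_s: 23.15
eef_pos: [505.5, 356.9, 111.4]
ee_rot: [0.516, 0.484, 0.516, -0.483]
force: [0.8, -0.1, -0.8]
grip_width: 0.4
```

Request:
move_arm(
  targets=[
    [[0.4,0,0,0,0,0,0],[0.4,0,0,0,0,0,0]],
  ],
)

```text
time_s: 23.35
eef_pos: [506.2, 353.9, 113.6]
ee_rot: [0.515, 0.485, 0.515, -0.484]
force: [0.6, 0.3, -0.1]
grip_width: 0.398
```

```bash
python3 go.py 504.9 355.9 40 -86.5; python3 look.py w22
```

```text
at [506.2 353.9 113.6] turn shares [-0. -0. -0.] shift shares [ 0.491 -0.008 -0.014] mm [73.6 -1.2 -2.1]
[506.77206747 354.17760191 114.75204257]
```

View pics/w22_b.png

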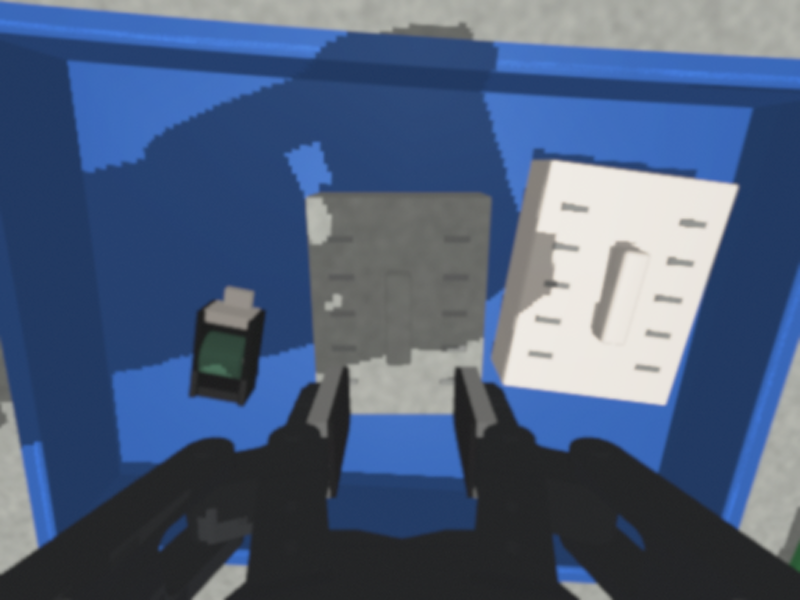

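Request:
move_arm(
  targets=[
    [[0.4,0.1,-0.012,-0.012,0,0,0],[0.4,0.2,0,0,0,0,0],[0.4,0.18,0,0,0,0,0],[0.4,0.015,0,0,0,0,0],[0.4,0,0,0,0,0,0]],
  ],
)

```text
time_s: 23.9
eef_pos: [504.7, 356.5, 40.3]
ee_rot: [0.516, 0.485, 0.515, -0.484]
force: [-0.2, 0.3, 0.3]
grip_width: 0.4
```

```bash
python3 go.py 504.9 355.9 40 -86.5
```

```text
at [504.7 356.5  40.3] turn shares [ 0.001 -0.001 -0.002] shift shares [0.002 0.001 0.004] mm [0.3 0.2 0.6]
```

Request:
move_arm(
  targets=[
    [[0,0,0,0,0,0,0],[0,0,0,0,0,0,0],[0,0,0,0,0,0,0],[0,-0.05,0,0,0,0,0],[0,-0.15,0,0,0,0,0]],
  ],
  force=50,
)

```text
time_s: 24.4
eef_pos: [502.6, 356.3, 67.5]
ee_rot: [0.515, 0.483, 0.516, -0.485]
force: [-0.5, 0.3, -0.9]
grip_width: 0.124
```

Request:
move_arm(
  targets=[
    [[0,-0.3,0,0,0,0,0],[0,-0.3,0,0,0,0,0],[0,-0.2,0,0,0,0,0],[0,0,0,0,0,0,0]],
  ],
)

```text
time_s: 24.8
eef_pos: [505.0, 357.5, 193.9]
ee_rot: [0.517, 0.487, 0.514, -0.481]
force: [-0.1, 0.5, -1.8]
grip_width: 0.123
```

```bash
python3 go.py 512.5 -396 190 -86.3; python3 look.py w23
```

```text
at [505.  357.5 193.9] turn shares [-0.002 -0.003 -0.008] shift shares [ 0.026 -0.274  5.016] mm [  3.9 -41.1 752.4]
[504.05832714 357.02655549 190.61497216]
```

View pics/w23_b.png

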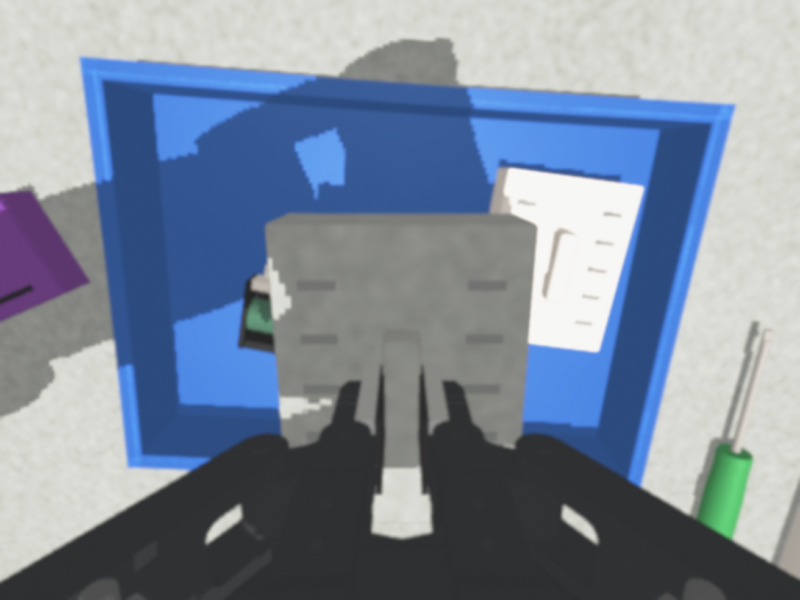

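Request:
move_arm(
  targets=[
    [[0,0,-0.017,0.31,0,-0.003,-0.007],[0,0,-0.017,0.31,0,0,0],[0,0,-0.017,0.31,0,0,0],[0,0,-0.017,0.31,0,0,0],[0,0,-0.017,0.31,0,0,0]],
  ],
)

```text
time_s: 25.35
eef_pos: [504.3, 122.1, 187.5]
ee_rot: [0.514, 0.481, 0.517, -0.487]
force: [0.6, 0.5, -1.6]
grip_width: 0.121
```

Request:
move_arm(
  targets=[
    [[0,0,-0.017,0.31,0,0,0],[0,0,-0.017,0.31,0,0,0],[0,0,-0.017,0.31,0,0,0],[0,0,-0.017,0.31,0,0,0],[0,0,-0.017,0.31,0,0,0]],
  ],
)

```text
time_s: 25.85
eef_pos: [506.2, -110.5, 188.4]
ee_rot: [0.514, 0.481, 0.517, -0.487]
force: [0.8, 0.3, -1.6]
grip_width: 0.124
```

Request:
move_arm(
  targets=[
    [[0,0,-0.017,0.31,0,0,0],[0,0,-0.017,0.31,0,0,0],[0,0,-0.017,0.31,0,0,0],[0,0,-0.017,0.31,0,0,0],[0,0,-0.017,0.31,0,0,0]],
  ],
)

```text
time_s: 26.35
eef_pos: [508.3, -343.2, 188.9]
ee_rot: [0.513, 0.482, 0.517, -0.487]
force: [0.3, -0.5, -1.4]
grip_width: 0.121
```

```bash
python3 go.py 512.5 -396 100 -86.3
```

```text
at [ 508.3 -343.2  188.9] turn shares [-0.002  0.001  0.009] shift shares [0.592 0.006 0.353] mm [88.9  0.8 52.9]
```

Request:
move_arm(
  targets=[
    [[0,0.0,0.003,0.17,0,0,0.006],[0,0.2,0.003,0.16,0,0,0],[0,0.25,0,0,0,0,0],[0,0.15,0,0,0,0,0],[0,0,0,0,0,0,0]],
  ],
)

```text
time_s: 26.85
eef_pos: [511.1, -389.7, 95.6]
ee_rot: [0.513, 0.483, 0.518, -0.485]
force: [0.8, 0.7, -0.8]
grip_width: 0.122
```

Request:
move_arm(
  targets=[
    [[0,0,0,0,0,0,0]],
  ],
)

```text
time_s: 26.95
eef_pos: [513.0, -391.3, 100.6]
ee_rot: [0.516, 0.483, 0.515, -0.485]
force: [0.7, -0.5, -1.7]
grip_width: 0.124
```

```bash
python3 go.py 512.5 -396 41 -86.3; python3 look.py w24
```

```text
at [ 513.  -391.3  100.6] turn shares [-0.002  0.002  0.002] shift shares [ 0.397 -0.005  0.031] mm [59.6 -0.8  4.7]
[ 513.39069571 -391.63878204  101.71794779]
```

View pics/w24_b.png

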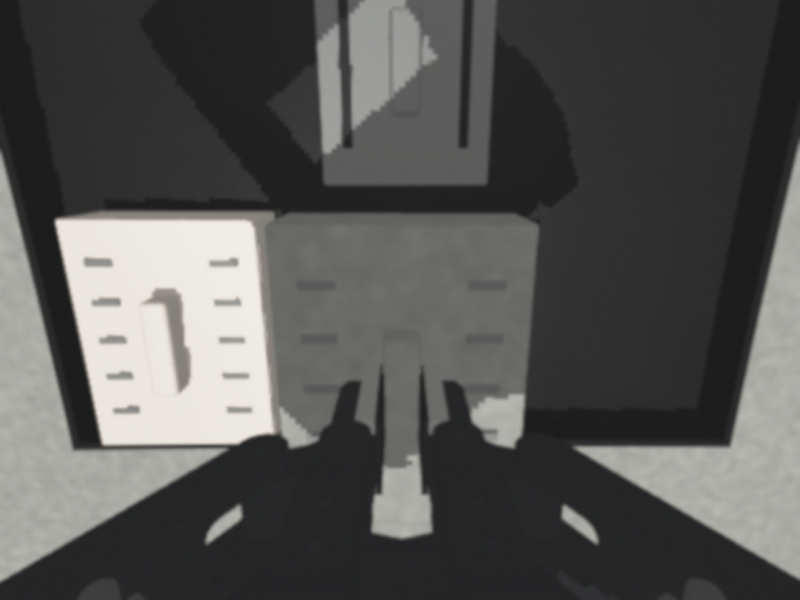

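Lined up between cover and clear tray floor; lower it.

Request:
move_arm(
  targets=[
    [[0,0.1,-0.006,0.028,0,0,0],[0,0.15,0,0,0,0,0],[0,0.1,0,0,0,0,0],[0,0.055,0,0,0,0,0],[0,0,0,0,0,0,0]],
  ],
)

```text
time_s: 27.5
eef_pos: [512.5, -396.1, 40.4]
ee_rot: [0.516, 0.483, 0.515, -0.485]
force: [0.2, -0.0, -1.3]
grip_width: 0.125
```

Request:
move_arm(
  targets=[
    [[0,0.005,0,0,0,0,0],[0,0,0,0,0,0,0],[0.4,0,0,0,0,0,0],[0.4,0,0,0,0,0,0],[0.4,0,0,0,0,0,0]],
  ],
)

```text
time_s: 28.0
eef_pos: [512.4, -395.9, 39.0]
ee_rot: [0.516, 0.483, 0.515, -0.485]
force: [0.5, -0.1, 0.2]
grip_width: 0.399
```

Request:
move_arm(
  targets=[
    [[0.4,-0.2,0,0,0,0,0],[0.4,-0.3,0,0,0,0,0],[0.4,-0.3,0,-0.1,0,0,0],[0.4,-0.2,0,-0.3,0,0,0],[0.4,-0.1,0,-0.3,0,0,0]],
  ],
)

```text
time_s: 28.5
eef_pos: [506.3, -293.8, 204.1]
ee_rot: [0.517, 0.483, 0.513, -0.485]
force: [1.7, 0.3, -0.4]
grip_width: 0.4
```

```bash
python3 go.py 560 250 260 -90; python3 look.py w25
```

```text
at [ 506.3 -293.8  204.1] turn shares [ 0.058  0.006 -0.002] shift shares [-0.373  0.358 -3.625] mm [ -55.9   53.7 -543.8]
[ 506.85812376 -287.52858055  205.96709007]
```

View pics/w25_b.png

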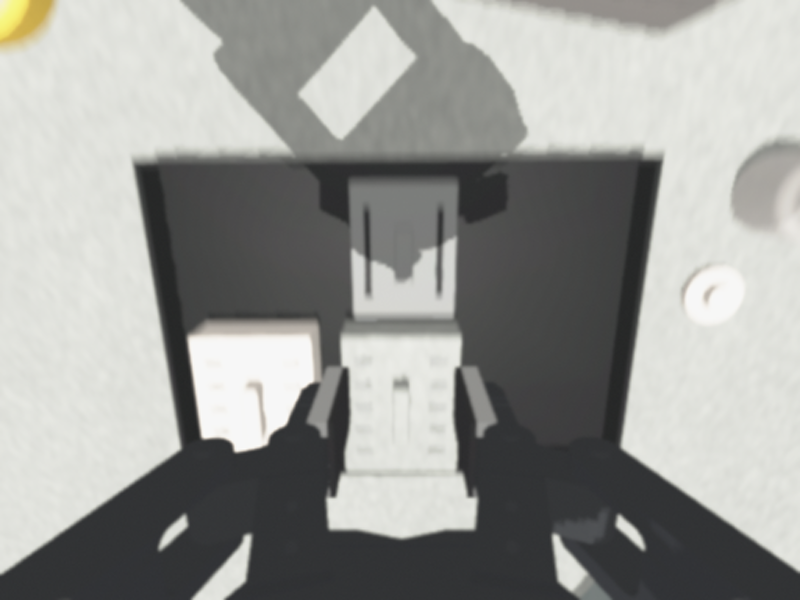

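Request:
move_arm(
  targets=[
    [[0.4,-0.05,0,0,0.058,0.006,-0.002],[0.4,-0.05,0.03,-0.305,0,0,0],[0.4,-0.05,0.03,-0.305,0,0,0],[0.4,-0.05,0.03,-0.305,0,0,0],[0.4,-0.05,0.03,-0.305,0,0,0]],
  ],
)

```text
time_s: 29.05
eef_pos: [523.7, -109.3, 239.8]
ee_rot: [0.499, 0.5, 0.502, -0.5]
force: [1.1, 0.3, -0.0]
grip_width: 0.4
```

Request:
move_arm(
  targets=[
    [[0.4,-0.05,0.03,-0.305,0,0,0],[0.4,-0.05,0.03,-0.305,0,0,0],[0.4,0,0.03,-0.305,0,0,0],[0.4,0,0.03,-0.305,0,0,0],[0.4,0,0.03,-0.305,0,0,0]],
  ],
)

```text
time_s: 29.55
eef_pos: [545.9, 119.7, 255.2]
ee_rot: [0.499, 0.5, 0.502, -0.499]
force: [0.5, -0.2, 0.9]
grip_width: 0.399
```

Request:
move_arm(
  targets=[
    [[0.4,0,0.03,-0.305,0,0,0],[0.4,0,0.03,-0.305,0,0,0],[0.4,0,0.03,-0.305,0,0,0],[0.4,0,0,0,0,0,0],[0.4,0,0,0,0,0,0]],
  ],
)

```text
time_s: 30.05
eef_pos: [559.0, 255.6, 255.0]
ee_rot: [0.499, 0.499, 0.502, -0.499]
force: [0.1, -0.6, 0.8]
grip_width: 0.399
```

```bash
python3 look.py w26
```

```text
[559.1587521  254.64348804 255.23378847]
```

View pics/w26_b.png

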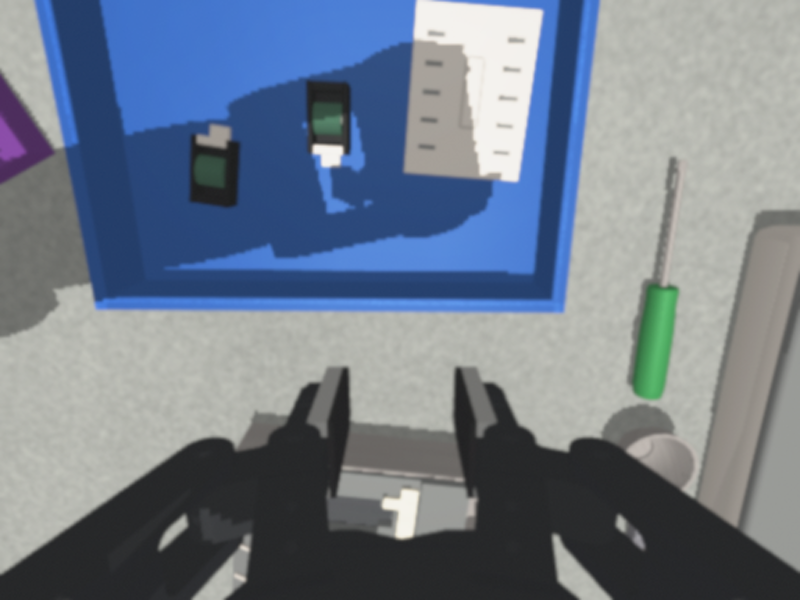

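```bash
python3 - <<'E'
from fit import *
C=load('w26')
q=lambda L:[((y+.5)/1.5625-.5,(x+.5)/1.5625-.5) for x,y in L]
rect(C,q([(417,1),(543,11),(518,181),(404,173)]),38,(42,55))
print('rib',px2w(C,q([(471,92)]),52))
E
python3 go.py 605.5 372.3 110 -94.5
```

```text
c [605.6 371.7] yaw -4.1 scale 0.994 res 0.7
rib [[604.2890845  372.56534989  52.        ]]
at [559.2 254.6 255.2] turn shares [ 0.077 -0.002  0.003] shift shares [ 0.968  0.246 -0.806] mm [ 145.2   37.  -120.9]
```

Request:
move_arm(
  targets=[
    [[0.4,0.1,0,0,0.075,-0.002,0.003],[0.4,0.2,0.082,-0.268,0,0,0],[0.4,0.2,0.082,-0.268,0,0,0],[0.4,0.24,0.082,-0.268,0,0,0],[0.4,0.22,0,0,0,0,0]],
  ],
)

```text
time_s: 30.6
eef_pos: [603.4, 368.2, 114.8]
ee_rot: [0.48, 0.519, 0.481, -0.518]
force: [-0.1, -0.3, -0.2]
grip_width: 0.399
```

Request:
move_arm(
  targets=[
    [[0.4,0,0,0,0,0,0],[0.4,0,0,0,0,0,0]],
  ],
)

```text
time_s: 30.8
eef_pos: [603.4, 365.0, 118.2]
ee_rot: [0.48, 0.519, 0.48, -0.519]
force: [0.5, -0.6, 0.9]
grip_width: 0.401
```

```bash
python3 go.py 605.3 372.1 40 -94.2; python3 look.py w27
```

```text
at [603.4 365.  118.2] turn shares [-0.005 -0.001 -0.   ] shift shares [ 0.521  0.009 -0.048] mm [78.2  1.4 -7.3]
[603.8676088  365.24694688 119.67397955]
```

View pics/w27_b.png

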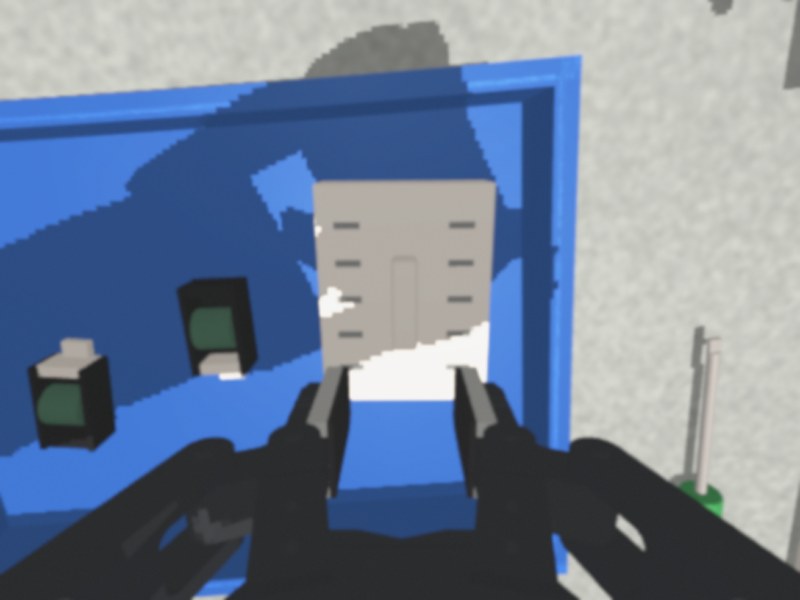

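Request:
move_arm(
  targets=[
    [[0.4,0.1,0.006,-0.046,-0.005,0,0],[0.4,0.2,0,0,0,0,0],[0.4,0.2,0,0,0,0,0],[0.4,0.025,0,0,0,0,0],[0.4,0,0,0,0,0,0]],
  ],
)

```text
time_s: 31.35
eef_pos: [604.3, 373.2, 38.4]
ee_rot: [0.482, 0.518, 0.482, -0.517]
force: [0.2, -0.4, -0.4]
grip_width: 0.4
```

```bash
python3 go.py 605.3 372.1 40 -94.2
```

```text
at [604.3 373.2  38.4] turn shares [ 0.002 -0.001 -0.   ] shift shares [-0.011  0.007  0.007] mm [-1.6  1.1  1. ]
```

Request:
move_arm(
  targets=[
    [[0,0,0,0,0,0,0],[0,0,0,0,0,0,0],[0,0,0,0,0,0,0],[0,-0.05,0,0,0,0,0],[0,-0.15,0,0,0,0,0]],
  ],
  force=50,
)

```text
time_s: 31.85
eef_pos: [602.8, 372.6, 66.3]
ee_rot: [-0.481, -0.516, -0.483, 0.519]
force: [-0.2, -0.3, -1.3]
grip_width: 0.118
```

Request:
move_arm(
  targets=[
    [[0,-0.3,0,0,0,0,0],[0,-0.3,0,0,0,0,0],[0,-0.2,0,0,0,0,0],[0,0,0,0,0,0,0]],
  ],
)

```text
time_s: 32.25
eef_pos: [605.4, 373.7, 194.2]
ee_rot: [0.483, 0.521, 0.481, -0.514]
force: [-0.1, -0.0, -0.9]
grip_width: 0.125
```

```bash
python3 go.py 617.3 -389 190 -86.3; python3 look.py w28
```

```text
at [605.4 373.7 194.2] turn shares [-0.13  -0.004 -0.008] shift shares [ 0.028 -0.249  5.079] mm [  4.2 -37.4 761.9]
[604.62471714 373.31670456 190.6503929 ]
```

View pics/w28_b.png

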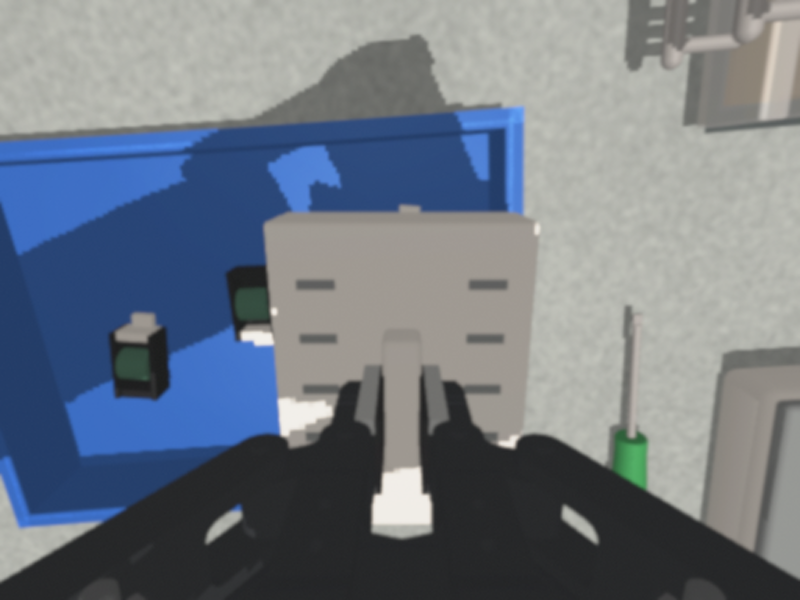

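Request:
move_arm(
  targets=[
    [[0,0.01,0,0,-0.13,-0.004,-0.007],[0,0,-0.016,0.31,0,0,0],[0,0,-0.016,0.31,0,0,0],[0,0,-0.016,0.31,0,0,0],[0,0,-0.016,0.31,0,0,0]],
  ],
)

```text
time_s: 32.8
eef_pos: [605.5, 185.0, 185.6]
ee_rot: [0.514, 0.48, 0.518, -0.487]
force: [1.5, -0.2, -1.1]
grip_width: 0.123
```

Request:
move_arm(
  targets=[
    [[0,0,-0.016,0.31,0,0,0],[0,0,-0.016,0.31,0,0,0],[0,0,-0.016,0.31,0,0,0],[0,0,-0.016,0.31,0,0,0],[0,0,-0.016,0.31,0,0,0]],
  ],
)

```text
time_s: 33.3
eef_pos: [608.7, -47.6, 186.5]
ee_rot: [0.514, 0.48, 0.518, -0.487]
force: [0.6, -0.4, -1.9]
grip_width: 0.121
```

Request:
move_arm(
  targets=[
    [[0,0,-0.016,0.31,0,0,0],[0,0,-0.016,0.31,0,0,0],[0,0,-0.016,0.31,0,0,0],[0,0,-0.016,0.31,0,0,0],[0,0,-0.016,0.31,0,0,0]],
  ],
)

```text
time_s: 33.8
eef_pos: [611.9, -280.2, 187.1]
ee_rot: [0.514, 0.481, 0.518, -0.486]
force: [1.7, 0.9, -2.2]
grip_width: 0.119
```

```bash
python3 go.py 617.3 -389 100 -86.3
```

```text
at [ 611.9 -280.2  187.1] turn shares [0.    0.001 0.01 ] shift shares [ 0.581 -0.011  0.726] mm [ 87.1  -1.6 108.9]
```

Request:
move_arm(
  targets=[
    [[0,0,-0.004,0.24,0,0,0.007],[0,0.1,-0.004,0.24,0,0,0],[0,0.25,-0.004,0.24,0,0,0],[0,0.22,0,0,0,0,0],[0,0,0,0,0,0,0]],
  ],
)

```text
time_s: 34.3
eef_pos: [615.1, -384.2, 97.3]
ee_rot: [0.512, 0.483, 0.52, -0.485]
force: [1.0, 1.0, -1.4]
grip_width: 0.125
```

Request:
move_arm(
  targets=[
    [[0,0,0,0,0,0,0]],
  ],
)

```text
time_s: 34.4
eef_pos: [617.8, -384.8, 104.9]
ee_rot: [0.516, 0.483, 0.516, -0.484]
force: [0.1, -0.9, -1.7]
grip_width: 0.124
```

```bash
python3 go.py 617.3 -389 39 -86.3; python3 look.py w29
```

```text
at [ 617.8 -384.8  104.9] turn shares [0.001 0.001 0.001] shift shares [ 0.439 -0.005  0.028] mm [65.9 -0.8  4.2]
[ 618.49161535 -385.05523237  106.7053024 ]
```

View pics/w29_b.png

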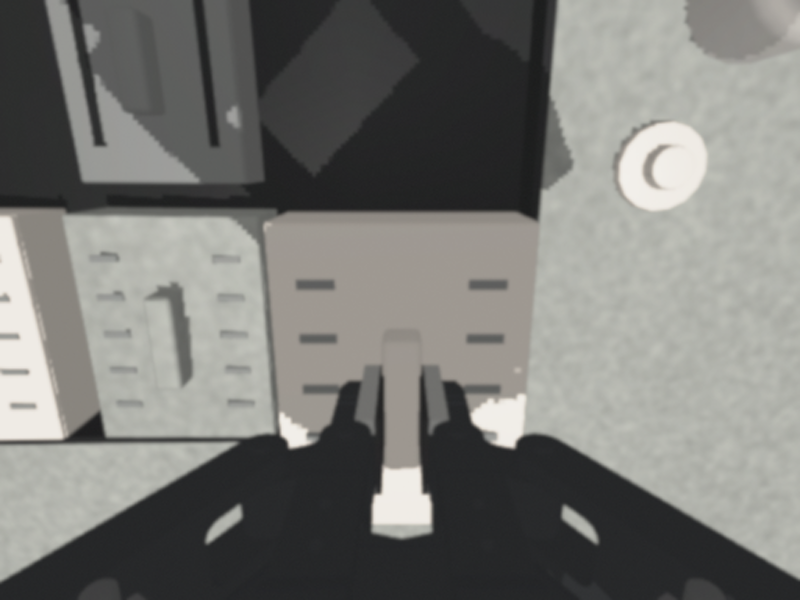

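Request:
move_arm(
  targets=[
    [[0,0.1,-0.009,0.026,0,0,0],[0,0.15,0,0,0,0,0],[0,0.12,0,0,0,0,0],[0,0.08,0,0,0,0,0],[0,0,0,0,0,0,0]],
  ],
)

```text
time_s: 34.95
eef_pos: [617.3, -389.8, 39.1]
ee_rot: [0.517, 0.483, 0.515, -0.484]
force: [0.7, 0.2, -1.4]
grip_width: 0.127
```

Request:
move_arm(
  targets=[
    [[0,0,0,0,0,0,0],[0,0,0,0,0,0,0],[0.4,0,0,0,0,0,0],[0.4,0,0,0,0,0,0],[0.4,0,0,0,0,0,0]],
  ],
)

```text
time_s: 35.45
eef_pos: [616.7, -389.6, 37.3]
ee_rot: [0.516, 0.483, 0.515, -0.484]
force: [-0.1, -0.4, 0.3]
grip_width: 0.4
```

Request:
move_arm(
  targets=[
    [[0.4,-0.2,0,0,0,0,0],[0.4,-0.3,0,0,0,0,0],[0.4,-0.3,0,-0.1,0,0,0],[0.4,-0.2,0,-0.3,0,0,0],[0.4,-0.1,0,-0.3,0,0,0]],
  ],
)

```text
time_s: 35.95
eef_pos: [610.3, -287.7, 202.7]
ee_rot: [0.518, 0.483, 0.513, -0.485]
force: [0.7, 0.1, -0.2]
grip_width: 0.397
```

```bash
python3 go.py 510 250 260 -90; python3 look.py w30
```

```text
at [ 610.3 -287.7  202.7] turn shares [ 0.06   0.005 -0.003] shift shares [-0.382 -0.668 -3.585] mm [ -57.3 -100.3 -537.7]
[ 611.25396548 -280.53792839  204.99369539]
```

View pics/w30_b.png

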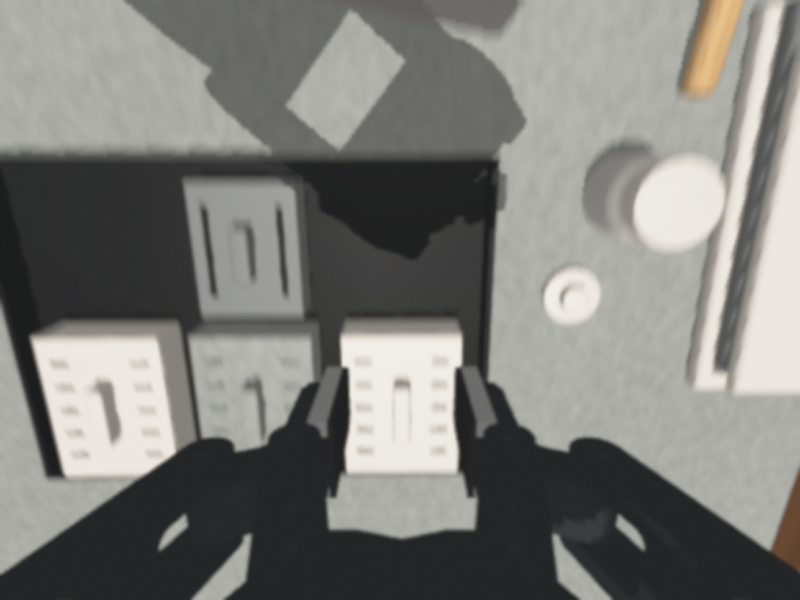

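Request:
move_arm(
  targets=[
    [[0.6,-0.05,0,0,0.06,0.005,-0.003],[0.6,-0.05,-0.056,-0.3,0,0,0],[0.6,-0.05,-0.056,-0.3,0,0,0],[0.6,-0.05,-0.056,-0.3,0,0,0],[0.6,0,-0.056,-0.3,0,0,0]],
  ],
)

```text
time_s: 36.5
eef_pos: [576.0, -106.4, 231.4]
ee_rot: [0.499, 0.499, 0.501, -0.5]
force: [0.5, 0.9, -0.6]
grip_width: 0.597
```

Request:
move_arm(
  targets=[
    [[0.6,0,-0.056,-0.3,0,0,0],[0.6,0,-0.056,-0.3,0,0,0],[0.6,0,-0.056,-0.3,0,0,0],[0.6,0,-0.056,-0.3,0,0,0],[0.6,0,-0.056,-0.3,0,0,0]],
  ],
)

```text
time_s: 37.0
eef_pos: [533.2, 118.7, 231.2]
ee_rot: [0.499, 0.499, 0.502, -0.5]
force: [-0.2, -0.5, -0.0]
grip_width: 0.603
```

Request:
move_arm(
  targets=[
    [[0.6,0,-0.056,-0.3,0,0,0],[0.6,0,-0.056,-0.3,0,0,0],[0.6,0,-0.056,-0.3,0,0,0],[0.6,0,0,0,0,0,0],[0.6,0,0,0,0,0,0]],
  ],
)

```text
time_s: 37.5
eef_pos: [508.1, 252.5, 231.3]
ee_rot: [0.5, 0.499, 0.502, -0.5]
force: [-0.7, 0.4, 0.0]
grip_width: 0.596
```

```bash
python3 look.py w31
```

```text
[508.48581878 251.58881529 231.37594703]
```

View pics/w31_b.png

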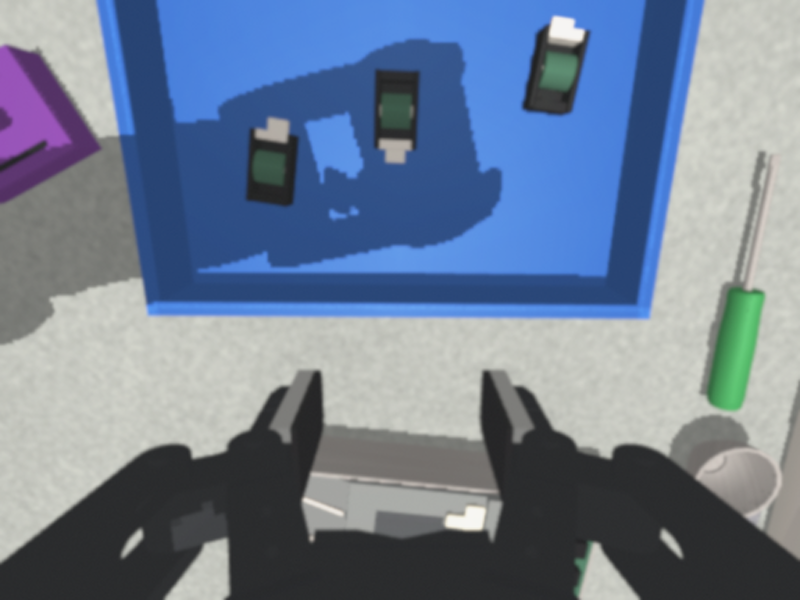

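```bash
python3 - <<'E'
import cv2
im=cv2.imread('pics/w31.png')
c=im[0:140,150:390]
c=cv2.convertScaleAbs(c,alpha=1.3,beta=30)
cv2.imwrite('pics/w31c.png',cv2.resize(c,None,fx=3.3,fy=3.3,interpolation=cv2.INTER_CUBIC))
E
```

```text
(no output)
```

View pics/w31c.png

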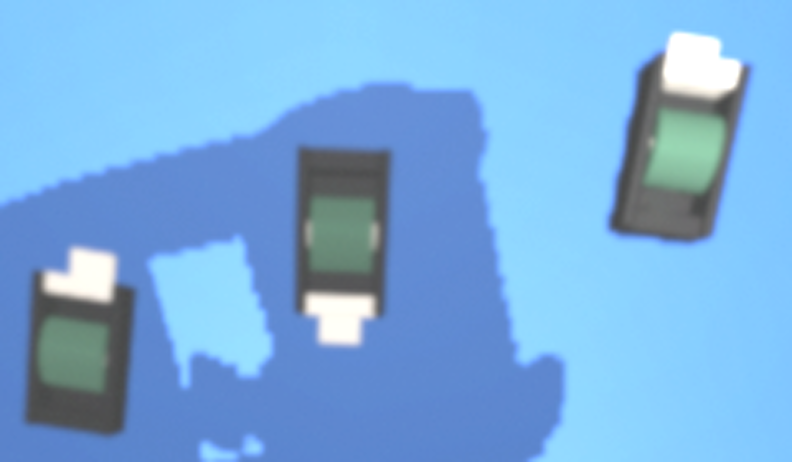

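```bash
python3 - <<'E'
from fit import *
C=load('w31')
q=lambda L:[((y+.5)/3.3-.5,150+(x+.5)/3.3-.5) for x,y in L]
W=px2w(C,q([(75,350),(343,232),(683,150)]),26);print(W)
for a,b in [((75,353),(90,272)),((343,235),(341,315)),((684,150),(700,65))]:
    p,r=px2w(C,q([a]),26)[0],px2w(C,q([b]),26)[0];d=r-p;print(np.degrees(np.arctan2(d[1],d[0])))
E
python3 go.py 505 312 120 -90
```

```text
[[414.05041524 321.57115009  26.        ]
 [503.46511174 358.50220619  26.        ]
 [610.38037889 382.29432167  26.        ]]
74.70979271249601
-91.51537717747625
84.25453183666876
at [508.5 251.6 231.4] turn shares [ 0.002 -0.002  0.004] shift shares [ 0.743 -0.023 -0.403] mm [111.4  -3.5 -60.4]
```

Request:
move_arm(
  targets=[
    [[0.6,0.2,-0.01,-0.14,0,-0.002,0.004],[0.6,0.25,-0.01,-0.14,0,0,0],[0.6,0.22,0,-0.14,0,0,0],[0.6,0,0,0,0,0,0],[0.6,0,0,0,0,0,0]],
  ],
)

```text
time_s: 38.05
eef_pos: [505.9, 313.9, 131.5]
ee_rot: [0.5, 0.5, 0.5, -0.5]
force: [0.5, -1.4, 0.6]
grip_width: 0.599
```

```bash
python3 look.py w32
```

```text
[506.3798311  313.94790792 132.57795777]
```

View pics/w32_b.png

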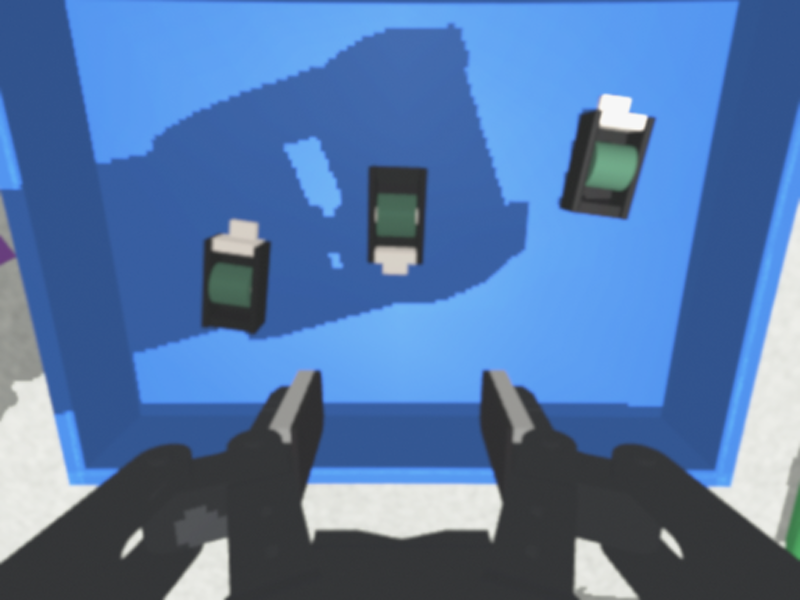

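```bash
cat > cartfit.py <<'E'
from fit import *
from scipy.optimize import minimize
def box(x0,x1,y0,y1,z0,z1): return np.array([(x,y,z) for x in(x0,x1) for y in(y0,y1) for z in(z0,z1)],float)
FR=box(-25,25,-15,15,0,22);TG=box(25,34,-7,7,0.5,5.5)
RO=np.array([(x,y,25) for x in(-6,6) for y in(-9,9)],float)
S=4
def sil(C,x,y,th,z0,win):
    r0,r1,c0,c1=win; m=np.zeros(((r1-r0)*S,(c1-c0)*S),np.uint8)
    c,s=np.cos(th),np.sin(th)
    for B in(np.r_[FR,RO],TG):
        P=np.c_[x+c*B[:,0]-s*B[:,1],y+s*B[:,0]+c*B[:,1],z0+B[:,2]]
        p=w2px(C,P); uv=np.c_[(p[:,1]-c0+.5)*S-.5,(p[:,0]-r0+.5)*S-.5]
        h=cv2.convexHull(uv.astype(np.float32)); cv2.fillConvexPoly(m,np.round(h*16).astype(np.int32),255,cv2.LINE_AA,4)
    return cv2.resize(m,(c1-c0,r1-r0),interpolation=cv2.INTER_AREA)/255.
def fitcart(name,x,y,thdeg,z0=4,mask=None,save=None):
    C=load(name); im=cv2.imread(f'pics/{name}.png').astype(float)
    p=w2px(C,[(x,y,z0+11)])[0]; R_=40
    win=(max(0,int(p[0])-R_),min(384,int(p[0])+R_),max(0,int(p[1])-R_),min(512,int(p[1])+R_))
    w=im[win[0]:win[1],win[2]:win[3]]
    if mask is None: M=1-np.clip((w[:,:,0]-w[:,:,2]-25)/40,0,1)
    else: M=mask[win[0]:win[1],win[2]:win[3]].astype(float)
    # keep component near centre
    n,l,st,ce=cv2.connectedComponentsWithStats((M>.5).astype(np.uint8))
    k=1+np.argmin(np.hypot(*(ce[1:]-[p[1]-win[2],p[0]-win[0]]).T)-0.01*st[1:,4])
    D=cv2.dilate((l==k).astype(np.uint8),np.ones((3,3))); M=M*D
    f=lambda v:((sil(C,v[0],v[1],np.radians(v[2]),z0,win)-M)**2).sum()
    best=None
    for dt in(-12,0,12):
        r=minimize(f,[x,y,thdeg+dt],method='Nelder-Mead',options=dict(initial_simplex=[[x,y,thdeg+dt],[x+5,y,thdeg+dt],[x,y+5,thdeg+dt],[x,y,thdeg+dt+6]],xatol=.05,fatol=.02))
        if best is None or r.fun<best.fun: best=r
    print(name,'cart',best.x.round(2),'err',round(best.fun,1),'area',round(M.sum()))
    if save:
        s=sil(C,best.x[0],best.x[1],np.radians(best.x[2]),z0,win)
        o=w.copy(); e=cv2.Canny((s>.5).astype(np.uint8)*255,50,100); o=cv2.resize(o,None,fx=6,fy=6,interpolation=cv2.INTER_CUBIC)
        cs,_=cv2.findContours(cv2.resize((s*255).astype(np.uint8),None,fx=6,fy=6,interpolation=cv2.INTER_CUBIC).__gt__(127).astype(np.uint8),cv2.RETR_EXTERNAL,cv2.CHAIN_APPROX_NONE)
        cv2.drawContours(o,cs,-1,(0,0,255),1); cv2.imwrite('pics/'+save,o)
    return best.x
E
python3 - <<'E'
from cartfit import *
for n in('w31','w32'):
    fitcart(n,503.5,358.5,-91); fitcart(n,414,321,80); fitcart(n,610,382,80)
fitcart('w32',503.5,358.5,-91,save='f32b.png')
fitcart('w32',414,321,80,save='f32a.png')
a=cv2.imread('pics/f32b.png');b=cv2.imread('pics/f32a.png');h=min(a.shape[0],b.shape[0]);cv2.imwrite('pics/f32.png',cv2.resize(np.hstack([a[:h],b[:h]]),None,fx=.8,fy=.8))
E
```

```text
w31 cart [502.92 357.59 -91.79] err 36.3 area 1501
w31 cart [413.05 320.48  81.6 ] err 50.7 area 1542
w31 cart [610.8  383.92  80.38] err 161.5 area 1767
w32 cart [502.96 358.2  -92.28] err 84.1 area 2313
w32 cart [412.92 321.1   81.43] err 158.9 area 2589
w32 cart [611.03 384.44  79.78] err 237.0 area 2979
w32 cart [502.96 358.2  -92.28] err 84.1 area 2313
w32 cart [412.92 321.1   81.43] err 158.9 area 2589[ WARN:0@2.322] global loadsave.cpp:1063 imwrite_ Unsupported depth image for selected encoder is fallbacked to CV_8U.
```

View pics/f32.png

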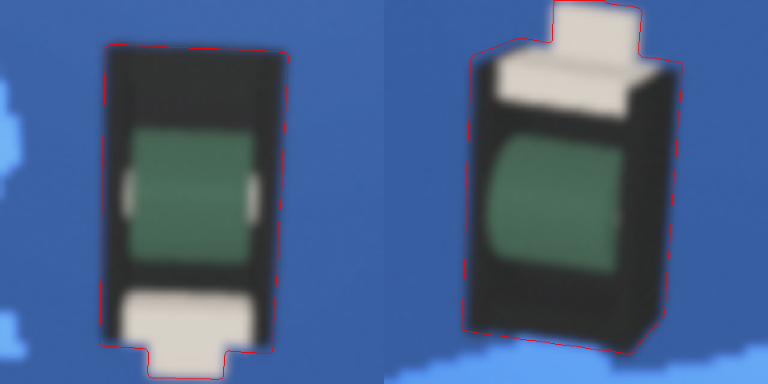

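```bash
python3 go.py 503 357.9 60 -92
```

```text
at [506.4 313.9 132.6] turn shares [ 0.034 -0.001 -0.003] shift shares [ 0.484 -0.033 -0.292] mm [ 72.6  -4.9 -43.8]
```

Request:
move_arm(
  targets=[
    [[0.6,0,-0.033,-0.29,0.034,-0.001,-0.003],[0.6,0.24,0,0,0,0,0],[0.6,0.24,0,0,0,0,0],[0.6,0,0,0,0,0,0],[0.6,0,0,0,0,0,0]],
  ],
)

```text
time_s: 38.6
eef_pos: [501.3, 358.0, 61.3]
ee_rot: [-0.491, -0.509, -0.491, 0.509]
force: [0.2, -0.5, 0.4]
grip_width: 0.601
```

```bash
python3 go.py 503 357.9 13 -92; python3 look.py w33
```

```text
at [501.3 358.   61.3] turn shares [ 0. -0.  0.] shift shares [0.322 0.011 0.   ] mm [48.3  1.7  0. ]
[501.71584522 358.35243461  62.11533345]
```

View pics/w33_b.png

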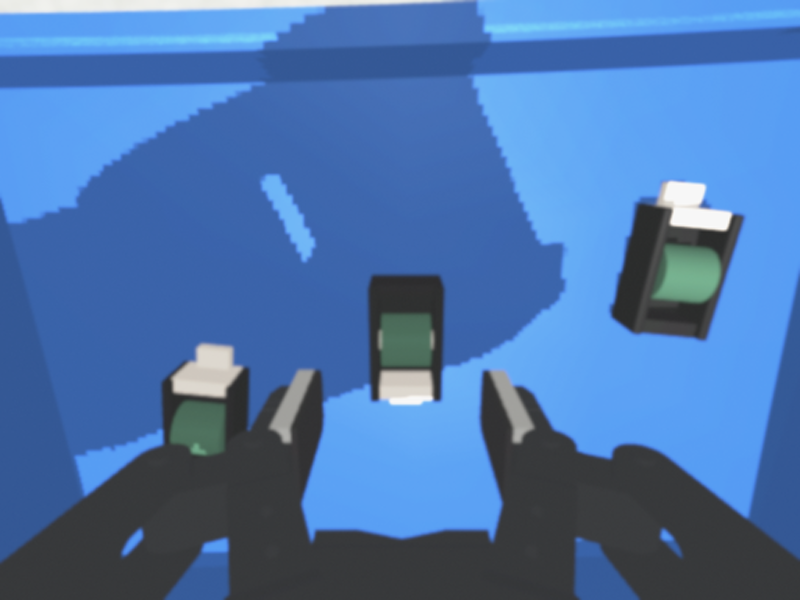

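```bash
python3 - <<'E'
from cartfit import *
fitcart('w33',503,358,-92); fitcart('w33',611,384,80)
E
```

```text
w33 cart [502.83 357.74 -91.88] err 115.4 area 3618
w33 cart [612.19 384.51  79.71] err 172.8 area 5008
```

Request:
move_arm(
  targets=[
    [[0.6,0.16,0.011,0.002,0,0,0],[0.6,0.16,0,0,0,0,0],[0.6,0,0,0,0,0,0],[0.6,0,0,0,0,0,0]],
  ],
)

```text
time_s: 39.05
eef_pos: [502.7, 358.3, 13.4]
ee_rot: [0.491, 0.509, 0.491, -0.508]
force: [0.7, 0.1, 1.3]
grip_width: 0.602
```

```bash
python3 go.py 503 357.9 13 -92; python3 look.py w34
```

```text
at [502.7 358.3  13.4] turn shares [ 0.001 -0.    -0.   ] shift shares [0.003 0.002 0.003] mm [0.4 0.3 0.4]
[502.90506042 358.49765097  13.73859834]
```

View pics/w34_b.png

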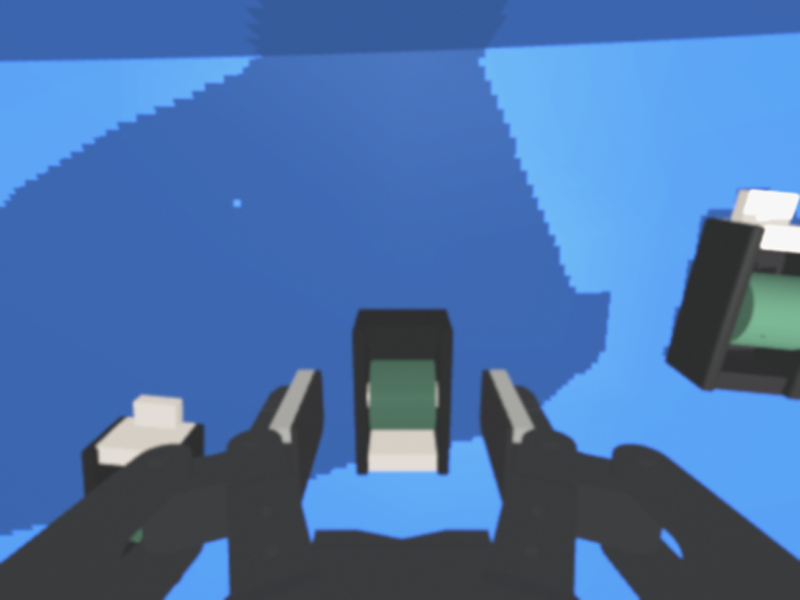

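Centred between the jaws. Grip.

Request:
move_arm(
  targets=[
    [[0,0,0,0,0,0,0],[0,0,0,0,0,0,0],[0,0,0,0,0,0,0],[0,0,0,0,0,0,0]],
  ],
  force=40,
)

```text
time_s: 39.5
eef_pos: [502.5, 358.5, 13.1]
ee_rot: [0.492, 0.508, 0.492, -0.508]
force: [-0.9, -1.1, 7.3]
grip_width: 0.341
```

Request:
move_arm(
  targets=[
    [[0,-0.1,0,0,0,0,0],[0,-0.3,0,0,0,0,0],[0,-0.3,0,0,0,0,0],[0,-0.3,0,0,0,0,0],[0,0,0,0,0,0,0]],
  ],
)

```text
time_s: 40.0
eef_pos: [504.2, 359.4, 169.3]
ee_rot: [0.493, 0.512, 0.49, -0.505]
force: [-0.2, -0.1, 0.2]
grip_width: 0.345
```

```bash
python3 look.py w35; python3 go.py f 0 60 130
```

```text
[502.96841117 358.80613015 165.40639792]
target [511.9  40.8]
at [503.  358.8 165.4] turn shares [-1.429e+00  1.000e-03 -5.000e-03] shift shares [ 0.236 -2.101  0.288] mm [  35.4 -315.2   43.1]
```

View pics/w35_b.png

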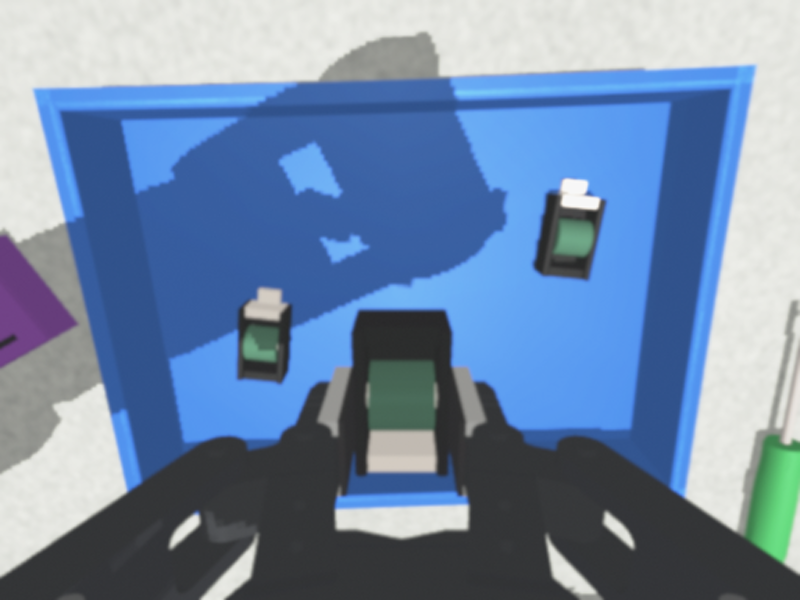

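```bash
python3 go.py 511.9 40.8 160 -92; python3 - <<'E'
from h import *
# held pose check: fit cart at z0 of grasp
from cartfit import *
fitcart('w35',503,358.8,-92,z0=165.4-9.3)
fitcart('w34',503,358.8,-92,z0=4)
E
```

```text
at [503.  358.8 165.4] turn shares [ 0.001 -0.002 -0.004] shift shares [0.036 0.133 2.117] mm [  5.4  20.  317.5]
w35 cart [ 499.68  356.87 -103.81] err 945.5 area 5882
w34 cart [502.67 355.78 -92.03] err 107.2 area 4907
```

Request:
move_arm(
  targets=[
    [[0,0,0.019,0.302,0,-0.002,-0.004],[0,0,0.019,0.302,0,0,0],[0,0,0.019,0.302,0,0,0],[0,0,0.019,0.302,0,0,0],[0,0,0.019,0.302,0,0,0]],
  ],
)

```text
time_s: 40.55
eef_pos: [507.6, 129.6, 161.1]
ee_rot: [-0.49, -0.505, -0.493, 0.511]
force: [0.6, -0.4, -0.7]
grip_width: 0.34
```

Request:
move_arm(
  targets=[
    [[0,0,0.019,0.302,-0.1,0,0],[0,0,0.05,0.302,-0.13,0,0],[0,0,0,0,-0.14,0,0],[0,0,0,0,-0.14,0,0],[0,0,0,0,-0.14,0,0]],
  ],
)

```text
time_s: 41.05
eef_pos: [519.9, 41.3, 161.1]
ee_rot: [0.631, 0.312, 0.636, -0.316]
force: [0.0, -0.2, -0.7]
grip_width: 0.336
```

Request:
move_arm(
  targets=[
    [[0,0,0,0,-0.14,0,0],[0,0,0,0,-0.14,0,0],[0,0,0,0,-0.14,0,0],[0,0,0,0,-0.14,0,0],[0,0,0,0,-0.14,0,0]],
  ],
)

```text
time_s: 41.55
eef_pos: [519.9, 41.7, 161.1]
ee_rot: [0.701, 0.064, 0.707, -0.067]
force: [-0.4, -1.0, -1.2]
grip_width: 0.339
```

```bash
python3 go.py f 0 60 110
```

```text
target [511.9  40.8]
at [519.9  41.7 161.1] turn shares [-0.074 -0.008  0.004] shift shares [ 0.341 -0.012 -0.052] mm [51.1 -1.7 -7.8]
```

Request:
move_arm(
  targets=[
    [[0,0,0,0,-0.074,-0.008,0.004],[0,0.2,-0.012,-0.052,0,0,0],[0,0.2,0,0,0,0,0],[0,0,0,0,0,0,0],[0,0,0,0,0,0,0]],
  ],
)

```text
time_s: 42.05
eef_pos: [512.6, 40.7, 102.1]
ee_rot: [0.706, 0.04, 0.705, -0.04]
force: [-0.7, -0.2, 1.2]
grip_width: 0.34
```

```bash
python3 look.py w36; python3 go.py f 0 60 61
```

```text
[513.20226242  40.6599175  102.88385715]
target [511.9  40.8]
at [513.2  40.7 102.9] turn shares [-0.006  0.003 -0.   ] shift shares [ 0.279  0.    -0.009] mm [41.9  0.  -1.3]
```

View pics/w36_b.png

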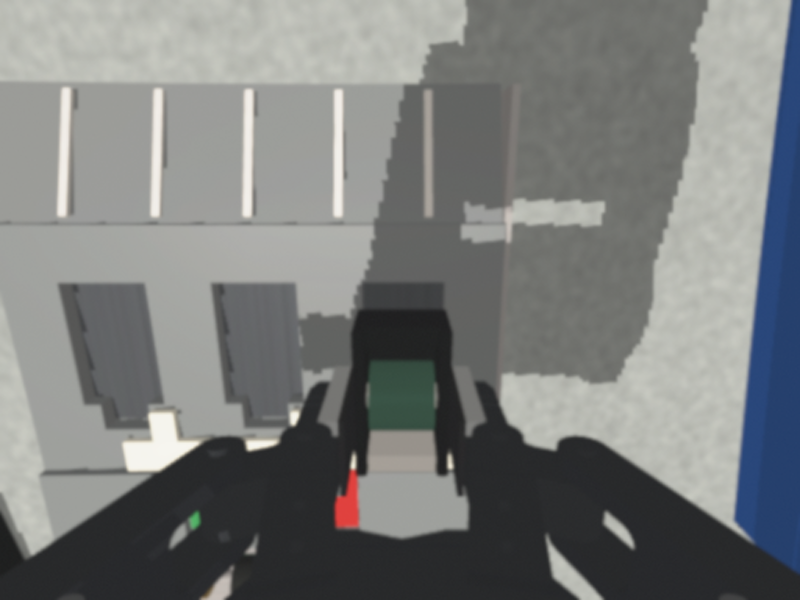

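```bash
python3 - <<'E'
from fit import *
from go import O,TH
C=load('w36')
q=lambda L:[((y+.5)/1.5625-.5,(x+.5)/1.5625-.5) for x,y in L]
W=px2w(C,q([(59,284),(144,283),(83,405),(211,284),(295,283),(227,402),(359,283),(443,283)]),60)[:,:2]
c,s=np.cos(TH),np.sin(TH)
print(((W-O)@np.array([[c,-s],[s,c]])).round(1))
E
```

```text
[[-25.8 -76.9]
 [-26.  -43.6]
 [ 28.1 -78.1]
 [-25.5 -17. ]
 [-25.7  16.6]
 [ 27.4 -16.5]
 [-25.6  42.4]
 [-25.4  76.3]]
```

Request:
move_arm(
  targets=[
    [[0,0.1,0,-0.007,-0.005,0.002,0],[0,0.09,0,0,0,0,0],[0,0,0,0,0,0,0],[0,0,0,0,0,0,0]],
  ],
)

```text
time_s: 42.5
eef_pos: [512.4, 40.8, 74.6]
ee_rot: [0.707, 0.039, 0.705, -0.038]
force: [1.0, -0.2, -0.0]
grip_width: 0.336
```

```bash
python3 go.py f 0.3 60 61
```

```text
target [512.2  40.8]
at [512.4  40.8  74.6] turn shares [-0.001  0.002 -0.   ] shift shares [ 0.091 -0.    -0.001] mm [13.6 -0.  -0.2]
```

Request:
move_arm(
  targets=[
    [[0,0.03,0,0,0,0.002,0],[0,0.03,0,0,0,0,0],[0,0.02,0,0,0,0,0],[0,0.01,0,0,0,0,0],[0,0,0,0,0,0,0]],
  ],
)

```text
time_s: 43.0
eef_pos: [511.9, 40.8, 61.0]
ee_rot: [0.706, 0.038, 0.707, -0.038]
force: [-5.1, 0.7, 12.4]
grip_width: 0.338
```

```bash
python3 look.py w37; python3 go.py f 0.3 60 61
```

```text
[511.9178174   40.81805838  61.00217421]
target [512.2  40.8]
at [511.9  40.8  61. ] turn shares [-0.001 -0.001 -0.   ] shift shares [ 0.    -0.     0.002] mm [ 0.  -0.   0.3]
```

View pics/w37_b.png

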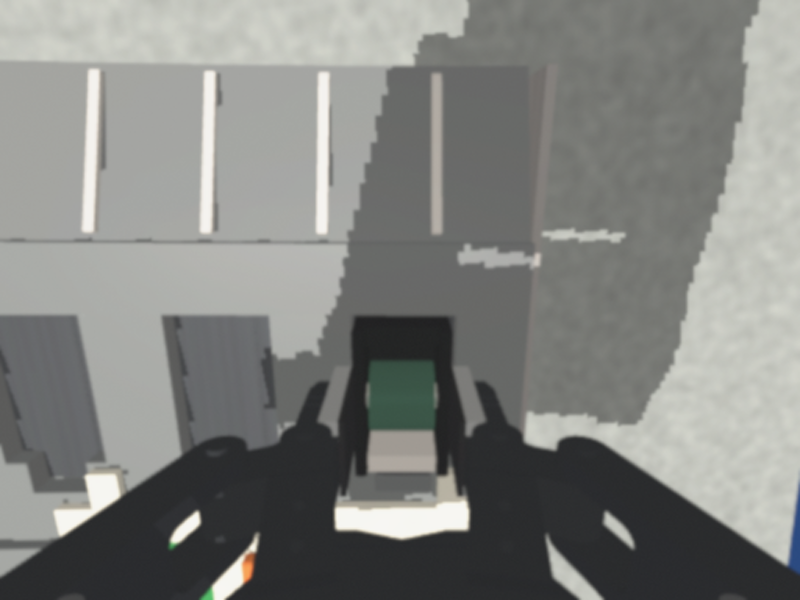

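Request:
move_arm(
  targets=[
    [[0.48,0,0,0,0,0,0],[0.48,0,0,0,0,0,0],[0.48,0,0,0,0,0,0],[0.48,-0.15,0,0,0,0,0],[0.48,-0.3,0,0,0,0,0]],
  ],
)

```text
time_s: 43.55
eef_pos: [510.1, 41.0, 125.5]
ee_rot: [0.703, 0.039, 0.709, -0.038]
force: [1.5, 0.1, 0.8]
grip_width: 0.482
```

Request:
move_arm(
  targets=[
    [[0.48,-0.1,0,0.25,0,0,0],[0.48,0,0,0.2,0,0,0],[0.48,0,0,0,0,0,0]],
  ],
)

```text
time_s: 43.85
eef_pos: [581.3, 32.9, 142.2]
ee_rot: [0.706, 0.039, 0.706, -0.039]
force: [-1.0, -0.2, -0.9]
grip_width: 0.482
```

```bash
python3 look.py w38
```

```text
[579.44136019  33.26412449 141.5080241 ]
```

View pics/w38_b.png

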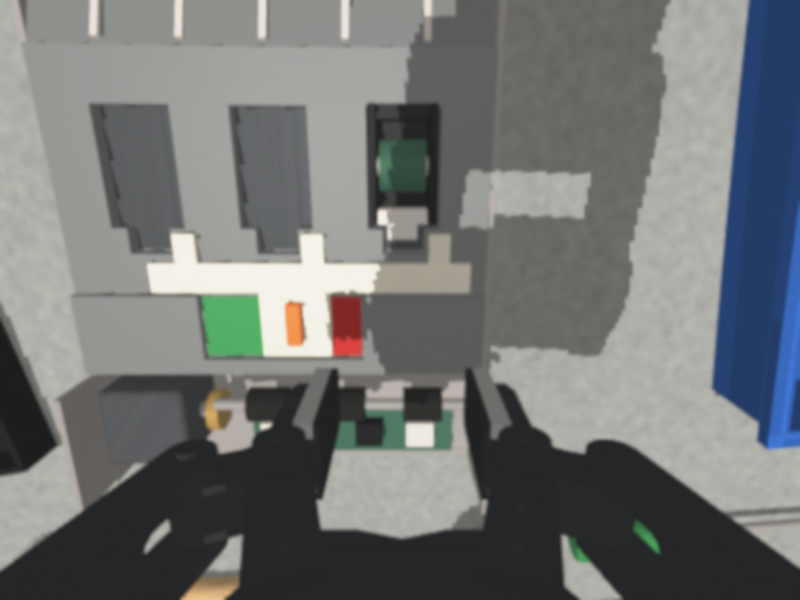

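```bash
python3 - <<'E'
import cv2
im=cv2.imread('pics/w38.png')
cv2.imwrite('pics/w38c.png',cv2.resize(cv2.convertScaleAbs(im[55:180,190:320],alpha=1.4,beta=20),None,fx=5,fy=4.6,interpolation=cv2.INTER_CUBIC))
E
```

```text
(no output)
```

View pics/w38c.png

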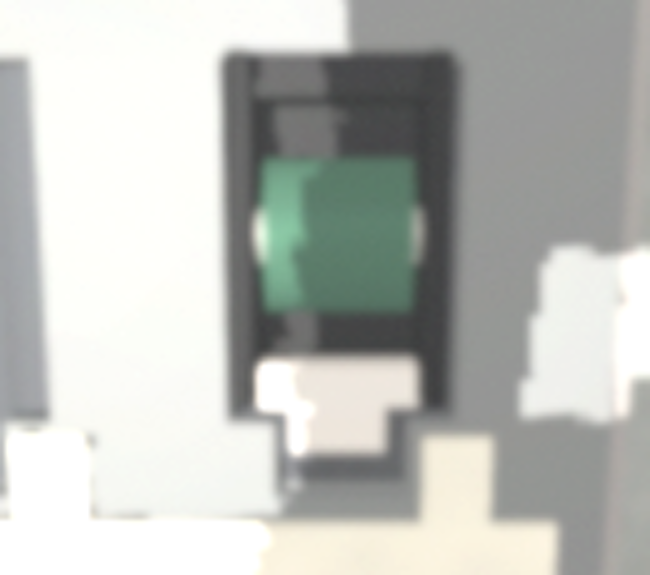

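```bash
python3 go.py 413 280 150 -6.2
```

```text
at [579.4  33.3 141.5] turn shares [-0.001 -0.002 -0.   ] shift shares [-0.057  1.515 -1.281] mm [  -8.5  227.3 -192.1]
```

Request:
move_arm(
  targets=[
    [[0.6,-0.02,0.25,-0.21,0,0,0],[0.6,-0.02,0.25,-0.21,0,0,0],[0.6,0,0.25,-0.21,0,0,0],[0.6,0,0.25,-0.21,0,0,0],[0.6,0,0.25,-0.21,0,0,0]],
  ],
)

```text
time_s: 44.4
eef_pos: [440.3, 238.1, 148.3]
ee_rot: [0.705, 0.039, 0.707, -0.038]
force: [0.6, 0.4, 0.2]
grip_width: 0.603
```

Request:
move_arm(
  targets=[
    [[0.6,0,0.25,-0.21,0.14,0,0],[0.6,0,0,0,0.14,0,0],[0.6,0,0,0,0.14,0,0],[0.6,0,0,0,0.14,0,0],[0.6,0,0,0,0.14,0,0]],
  ],
)

```text
time_s: 44.9
eef_pos: [417.1, 273.7, 148.3]
ee_rot: [0.646, 0.286, 0.648, -0.287]
force: [-0.2, -0.2, 0.3]
grip_width: 0.602
```

Request:
move_arm(
  targets=[
    [[0.6,0,0,0,0.14,0,0],[0.6,0,0,0,0.14,0,0],[0.6,0,0,0,0.14,0,0],[0.6,0,0,0,0.14,0,0],[0.6,0,0,0,0.14,0,0]],
  ],
)

```text
time_s: 45.4
eef_pos: [417.2, 273.6, 148.2]
ee_rot: [0.5, 0.498, 0.502, -0.5]
force: [-0.5, -0.4, 0.2]
grip_width: 0.603
```

Request:
move_arm(
  targets=[
    [[0.6,0,0,0,0.14,0,0],[0.6,0,0,0,0,0,0]],
  ],
)

```text
time_s: 45.6
eef_pos: [417.3, 273.6, 148.3]
ee_rot: [-0.464, -0.532, -0.465, 0.534]
force: [-0.0, -0.7, -0.2]
grip_width: 0.598
```

```bash
python3 look.py w39; python3 go.py 413 320.8 60 -98.5; python3 - <<'E'
from cartfit import *
fitcart('w39',413,321,81.5,save='f39.png')
E
```

```text
[417.46382801 273.71264618 148.36184167]
at [417.5 273.7 148.4] turn shares [0.014 0.    0.003] shift shares [ 0.589 -0.076 -0.306] mm [ 88.4 -11.4 -45.9]
w39 cart [412.69 320.82  81.78] err 57.1 area 2152[ WARN:0@0.657] global loadsave.cpp:1063 imwrite_ Unsupported depth image for selected encoder is fallbacked to CV_8U.
```

View pics/w39_b.png

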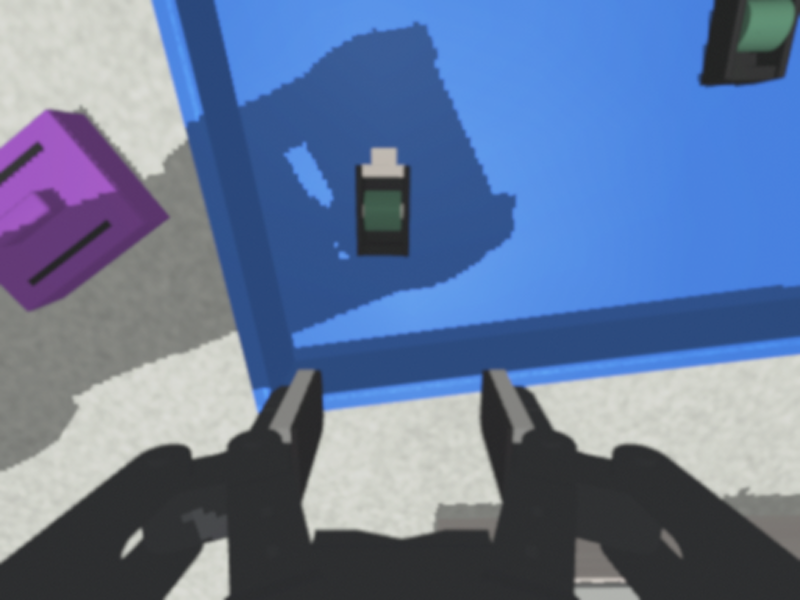

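Request:
move_arm(
  targets=[
    [[0.6,0,-0.038,-0.153,0.01,0,0.003],[0.6,0.2,-0.038,-0.153,0,0,0],[0.6,0.25,0,0,0,0,0],[0.6,0.14,0,0,0,0,0],[0.6,0,0,0,0,0,0]],
  ],
)

```text
time_s: 46.15
eef_pos: [411.6, 320.2, 57.6]
ee_rot: [-0.463, -0.533, -0.463, 0.536]
force: [0.5, -0.5, 1.7]
grip_width: 0.599
```

Request:
move_arm(
  targets=[
    [[0.6,0,0,0,0,0,0],[0.6,0,0,0,0,0,0]],
  ],
)

```text
time_s: 46.35
eef_pos: [414.3, 321.2, 61.6]
ee_rot: [0.463, 0.536, 0.462, -0.534]
force: [-0.5, 1.2, -0.2]
grip_width: 0.603
```

```bash
python3 go.py 412.8 320.8 13 -98.3; python3 look.py w40;python3 - <<'E'
from cartfit import *
fitcart('w40',413,321,81.5,save='f40.png')
E
```

```text
at [414.3 321.2  61.6] turn shares [-0.001 -0.002 -0.003] shift shares [ 0.324 -0.009  0.004] mm [48.6 -1.4  0.6]
[414.26121864 321.1974699   61.57899083]
w40 cart [412.66 319.86  81.53] err 116.2 area 3581[ WARN:0@0.870] global loadsave.cpp:1063 imwrite_ Unsupported depth image for selected encoder is fallbacked to CV_8U.
```

View pics/w40_b.png

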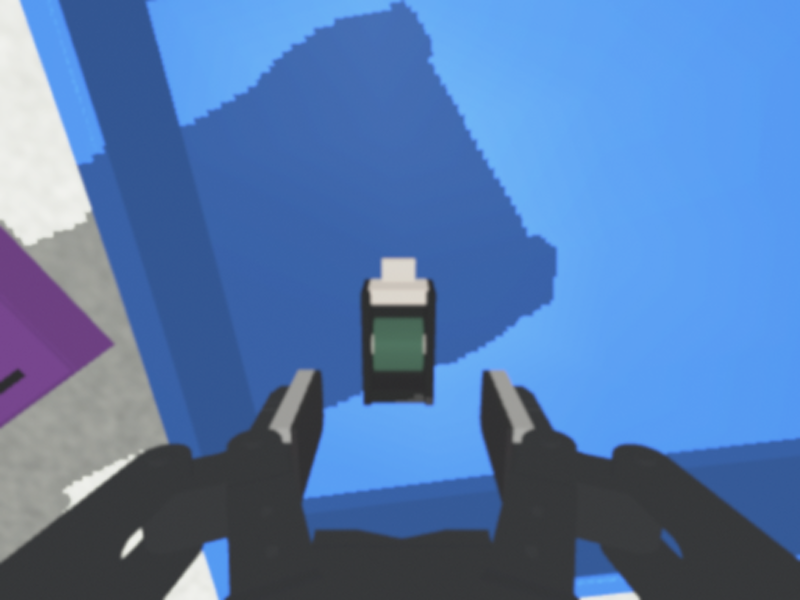

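Request:
move_arm(
  targets=[
    [[0.6,0.16,-0.011,0.006,0,0,0],[0.6,0.164,0,0,0,0,0],[0.6,0,0,0,0,0,0],[0.6,0,0,0,0,0,0]],
  ],
)

```text
time_s: 46.8
eef_pos: [412.4, 320.5, 12.6]
ee_rot: [0.462, 0.536, 0.462, -0.535]
force: [0.7, -0.5, -0.1]
grip_width: 0.601
```

```bash
python3 go.py 412.7 320.5 13 -98.3; python3 look.py w41
```

```text
at [412.4 320.5  12.6] turn shares [-0.002 -0.001 -0.002] shift shares [-0.002  0.002 -0.   ] mm [-0.4  0.4 -0. ]
[412.65798555 320.69659666  13.03313681]
```

View pics/w41_b.png

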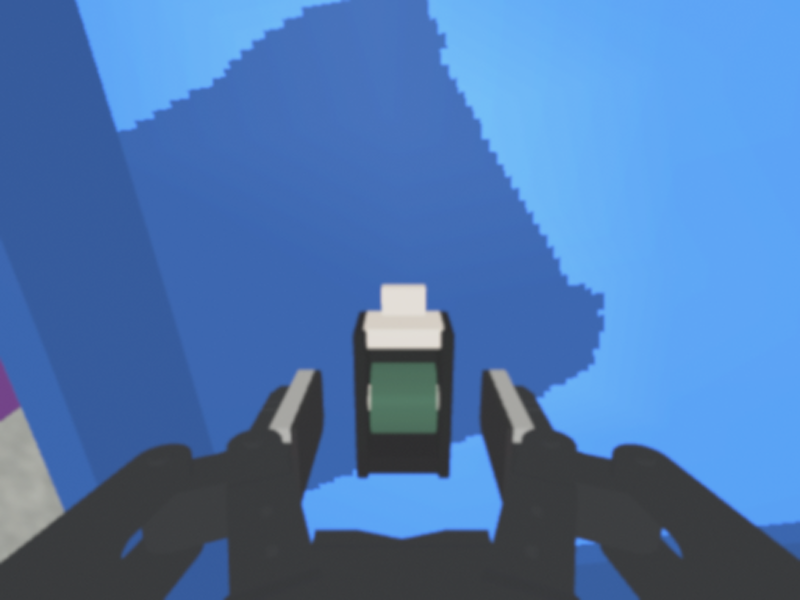

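Request:
move_arm(
  targets=[
    [[0,0,0,0,0,0,0],[0,0,0,0,0,0,0],[0,0,0,0,0,0,0],[0,0,0,0,0,0,0]],
  ],
  force=40,
)

```text
time_s: 47.25
eef_pos: [412.6, 320.7, 13.0]
ee_rot: [0.462, 0.537, 0.461, -0.534]
force: [-1.0, -1.0, 6.8]
grip_width: 0.339
```

Request:
move_arm(
  targets=[
    [[0,-0.1,0,0,0,0,0],[0,-0.3,0,0,0,0,0],[0,-0.3,0,0,0,0,0],[0,-0.3,0,0,0,0,0],[0,0,0,0,0,0,0]],
  ],
)

```text
time_s: 47.75
eef_pos: [414.0, 321.5, 168.0]
ee_rot: [0.463, 0.54, 0.461, -0.531]
force: [0.6, -0.4, -1.3]
grip_width: 0.342
```

```bash
python3 go.py 505 -18.8 170 -98.3
```

```text
at [414.  321.5 168. ] turn shares [-0.002 -0.007 -0.011] shift shares [-0.013  0.928  2.158] mm [ -2.  139.2 323.6]
```

Request:
move_arm(
  targets=[
    [[0,0,0.116,0.27,0,-0.007,-0.01],[0,0,0.116,0.27,0,0,0],[0,0,0.116,0.27,0,0,0],[0,0,0.116,0.27,0,0,0],[0,0,0.116,0.27,0,0,0]],
  ],
)

```text
time_s: 48.25
eef_pos: [468.1, 105.5, 162.1]
ee_rot: [-0.461, -0.531, -0.463, 0.539]
force: [1.0, -0.6, -1.3]
grip_width: 0.339
```

Request:
move_arm(
  targets=[
    [[0,0,0.116,0.27,0,0,0],[0,0,0.116,0.27,0,0,0],[0,0,0.116,0.27,0,0,0],[0,0,0,0,0.133,0,0],[0,0,0,0,0.133,0,0]],
  ],
)

```text
time_s: 48.75
eef_pos: [501.8, -21.9, 162.2]
ee_rot: [-0.38, -0.592, -0.381, 0.6]
force: [-0.2, 0.3, -0.4]
grip_width: 0.338
```

Request:
move_arm(
  targets=[
    [[0,0,0,0,0.133,0,0],[0,0,0,0,0.133,0,0],[0,0,0,0,0.133,0,0],[0,0,0,0,0.133,0,0],[0,0,0,0,0.133,0,0]],
  ],
)

```text
time_s: 49.25
eef_pos: [501.7, -20.5, 162.3]
ee_rot: [-0.156, -0.686, -0.154, 0.694]
force: [-0.1, 0.5, -0.4]
grip_width: 0.34
```

Request:
move_arm(
  targets=[
    [[0,0,0,0,0.133,0,0],[0,0,0,0,0.133,0,0],[0,0,0,0,0.133,0,0],[0,0,0,0,0.133,0,0],[0,0,0,0,0,0,0]],
  ],
)

```text
time_s: 49.75
eef_pos: [501.7, -20.5, 162.3]
ee_rot: [0.037, -0.702, 0.041, 0.71]
force: [-0.3, -0.1, -0.6]
grip_width: 0.34
```

```bash
python3 go.py f 0 0 100 -180
```

```text
target [505.4 -18.8]
at [501.7 -20.5 162.3] turn shares [-0.002  0.009 -0.006] shift shares [ 0.416 -0.014 -0.023] mm [62.3 -2.1 -3.5]
```

Request:
move_arm(
  targets=[
    [[0,0.2,-0.014,-0.023,0,0.007,-0.005],[0,0.2,0,0,0,0,0],[0,0,0,0,0,0,0],[0,0,0,0,0,0,0]],
  ],
)

```text
time_s: 50.15
eef_pos: [505.3, -19.1, 103.0]
ee_rot: [0.037, -0.705, 0.038, 0.707]
force: [0.7, -0.3, 0.5]
grip_width: 0.34
```

```bash
python3 look.py w42; python3 go.py f 0 0 61 -180
```

```text
[505.78609954 -19.25723168 103.72145003]
target [505.4 -18.8]
at [505.8 -19.3 103.7] turn shares [ 0.001  0.    -0.002] shift shares [ 0.285 -0.003  0.003] mm [42.7 -0.4  0.4]
```

View pics/w42_b.png

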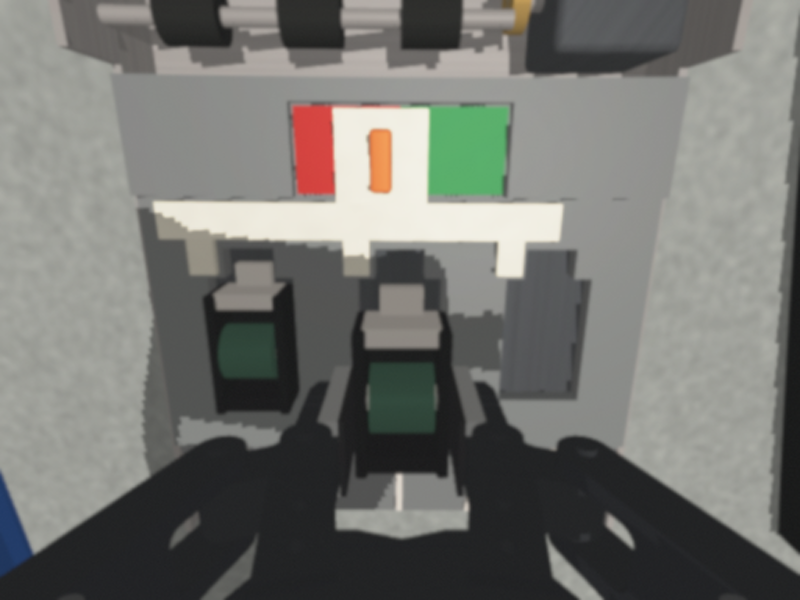

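```bash
python3 - <<'E'
from fit import *
from go import O,TH
C=load('w42')
q=lambda L:[((y+.5)/1.5625-.5,(x+.5)/1.5625-.5) for x,y in L]
W=px2w(C,q([(375,250),(427,250),(590,280),(577,398),(503,398)]),60)[:,:2]
c,s=np.cos(TH),np.sin(TH)
print(((W-O)@np.array([[c,-s],[s,c]])).round(1))
E
```

```text
[[ 39.1   9.5]
 [ 39.1 -11.1]
 [ 26.9 -77. ]
 [-26.  -77.5]
 [-26.1 -45.4]]
```

```bash
python3 go.py f 0.9 -0.3 74 -180
```

```text
target [506.3 -19.2]
at [505.8 -19.3 103.7] turn shares [ 0.001  0.    -0.002] shift shares [ 0.198 -0.001 -0.003] mm [29.7 -0.1 -0.5]
```

Request:
move_arm(
  targets=[
    [[0,0.1,0,-0.005,0.001,0,-0.001],[0,0.1,0,0,0,0,0],[0,0,0,0,0,0,0],[0,0,0,0,0,0,0]],
  ],
)

```text
time_s: 50.6
eef_pos: [506.5, -19.4, 73.7]
ee_rot: [0.038, -0.706, 0.039, 0.706]
force: [-0.2, 0.2, -0.2]
grip_width: 0.34
```

```bash
python3 go.py f 0.9 -0.3 61 -180
```

```text
target [506.3 -19.2]
at [506.5 -19.4  73.7] turn shares [-0.001  0.    -0.001] shift shares [ 0.085 -0.001  0.001] mm [12.7 -0.1  0.2]
```

Request:
move_arm(
  targets=[
    [[0,0.03,0,0,0,0,0],[0,0.03,0,0,0,0,0],[0,0.02,0,0,0,0,0],[0,0.006,0,0,0,0,0],[0,0,0,0,0,0,0]],
  ],
)

```text
time_s: 51.1
eef_pos: [505.8, -19.2, 60.9]
ee_rot: [0.038, -0.705, 0.039, 0.707]
force: [-7.2, 0.9, 17.3]
grip_width: 0.338
```

```bash
python3 look.py w43; python3 go.py f 0.9 -0.3 61 -180
```

```text
[505.82415837 -19.17991074  60.94152673]
target [506.3 -19.2]
at [505.8 -19.2  60.9] turn shares [-0.001  0.002 -0.001] shift shares [-0.    -0.    -0.003] mm [-0.1 -0.  -0.5]
```

View pics/w43_b.png

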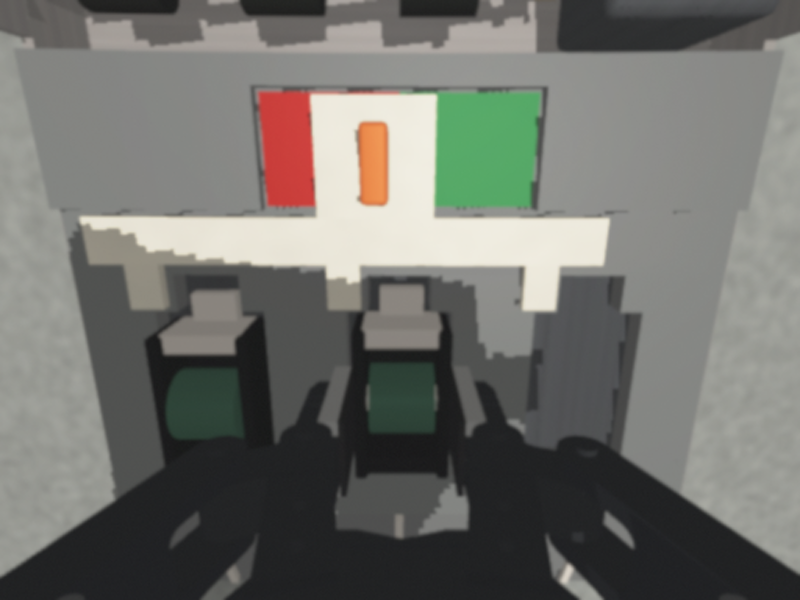

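Request:
move_arm(
  targets=[
    [[0.48,0,0,0,0,0,0],[0.48,0,0,0,0,0,0],[0.48,0,0,0,0,0,0],[0.48,-0.15,0,0,0,0,0],[0.48,-0.3,0,0,0,0,0]],
  ],
)

```text
time_s: 51.65
eef_pos: [504.3, -18.8, 125.2]
ee_rot: [0.039, -0.703, 0.038, 0.709]
force: [1.0, 0.1, 0.8]
grip_width: 0.479
```

Request:
move_arm(
  targets=[
    [[0.48,-0.1,0,0.1,0,0,0],[0.48,-0.05,0,0,0,0,0],[0.48,0,0,0,0,0,0]],
  ],
)

```text
time_s: 51.95
eef_pos: [491.5, -17.6, 149.8]
ee_rot: [0.039, -0.706, 0.039, 0.706]
force: [0.8, -1.4, -0.8]
grip_width: 0.478
```

```bash
python3 look.py w44; python3 go.py 611 340 150 -186.2
```

```text
[491.22769278 -17.57281124 148.93830635]
at [491.2 -17.6 148.9] turn shares [-0.001  0.003 -0.   ] shift shares [-0.007 -2.456 -0.536] mm [  -1.1 -368.4  -80.5]
```

View pics/w44_b.png

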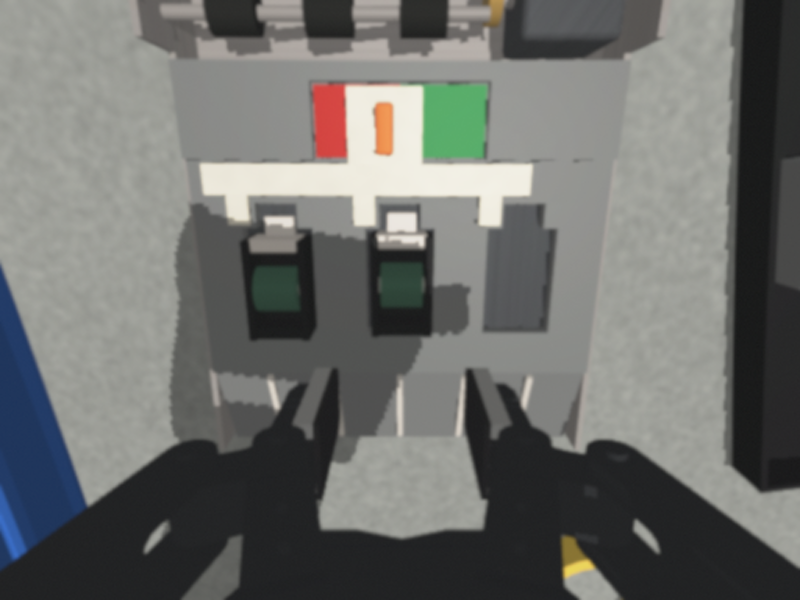

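Request:
move_arm(
  targets=[
    [[0.6,0,-0.307,-0.067,0,0,0],[0.6,0,-0.307,-0.067,0,0,0],[0.6,0,-0.307,-0.067,0,0,0],[0.6,0,-0.307,-0.067,0,0,0],[0.6,0,-0.307,-0.067,0,0,0]],
  ],
)

```text
time_s: 52.5
eef_pos: [566.4, 207.8, 147.4]
ee_rot: [0.038, -0.704, 0.039, 0.708]
force: [0.7, -0.4, 0.3]
grip_width: 0.603
```

Request:
move_arm(
  targets=[
    [[0.6,0,-0.307,-0.067,0,0,0],[0.6,0,-0.307,-0.067,0,0,0],[0.6,0,-0.307,-0.067,-0.1,0,0],[0.6,0,0,0,-0.134,0,0],[0.6,0,0,0,-0.134,0,0]],
  ],
)

```text
time_s: 53.0
eef_pos: [610.9, 341.2, 145.7]
ee_rot: [-0.1, -0.698, -0.1, 0.702]
force: [-0.8, -0.5, -0.5]
grip_width: 0.599
```

Request:
move_arm(
  targets=[
    [[0.6,0,0,0,-0.134,0,0],[0.6,0,0,0,-0.134,0,0],[0.6,0,0,0,-0.134,0,0],[0.6,0,0,0,-0.134,0,0],[0.6,0,0,0,-0.134,0,0]],
  ],
)

```text
time_s: 53.5
eef_pos: [611.1, 339.8, 146.7]
ee_rot: [-0.333, -0.622, -0.334, 0.625]
force: [-1.0, -0.8, 0.6]
grip_width: 0.598
```

Request:
move_arm(
  targets=[
    [[0.6,0,0,0,-0.134,0,0],[0.6,0,0,0,-0.134,0,0],[0.6,0,0,0,-0.134,0,0],[0.6,0,0,0,0,0,0],[0.6,0,0,0,0,0,0]],
  ],
)

```text
time_s: 54.0
eef_pos: [611.2, 339.8, 147.7]
ee_rot: [-0.453, -0.541, -0.455, 0.543]
force: [0.2, 0.3, 0.7]
grip_width: 0.598
```

```bash
python3 look.py w45; python3 go.py 611 384.3 60 -100; python3 - <<'E'
from cartfit import *
fitcart('w45',611,384.3,80,save='f45.png')
E
```

```text
[611.18026421 339.85892462 148.03157543]
at [611.2 339.9 148. ] turn shares [-0.001  0.001  0.003] shift shares [ 0.587 -0.053 -0.292] mm [ 88.   -7.9 -43.7]
w45 cart [611.2  384.21  82.52] err 59.6 area 2148[ WARN:0@1.187] global loadsave.cpp:1063 imwrite_ Unsupported depth image for selected encoder is fallbacked to CV_8U.
```

View pics/w45_b.png

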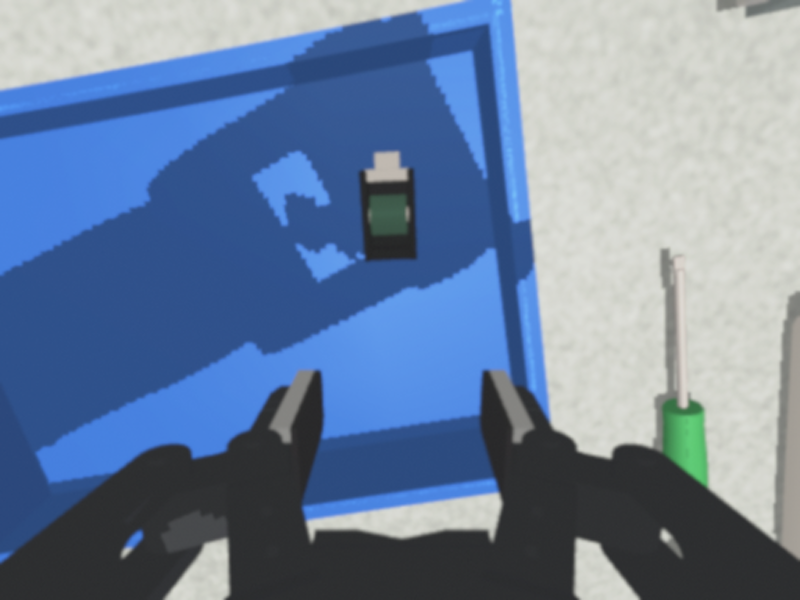

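View pics/f45.png

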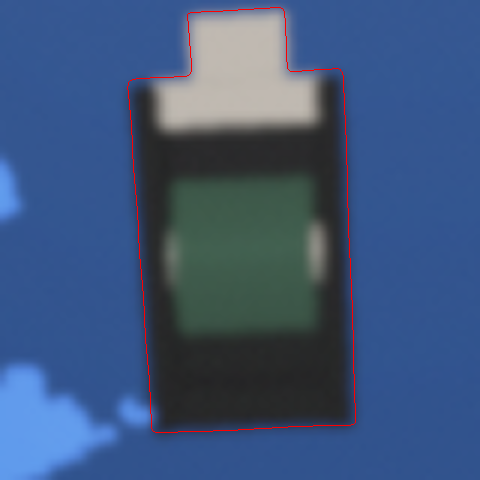

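```bash
python3 go.py 611.2 384.2 60 -97.5
```

```text
at [611.2 339.9 148. ] turn shares [-0.043  0.001  0.003] shift shares [ 0.587 -0.038 -0.293] mm [ 88.   -5.8 -44. ]
```

Request:
move_arm(
  targets=[
    [[0.6,0,0,0,-0.043,0,0.003],[0.6,0.1,-0.038,-0.293,0,0,0],[0.6,0.25,0,0,0,0,0],[0.6,0.24,0,0,0,0,0],[0.6,0,0,0,0,0,0]],
  ],
)

```text
time_s: 54.55
eef_pos: [608.5, 383.2, 54.4]
ee_rot: [-0.466, -0.528, -0.467, 0.535]
force: [-0.4, 1.0, -0.2]
grip_width: 0.603
```

Request:
move_arm(
  targets=[
    [[0.6,0,0,0,0,0,0],[0.6,0,0,0,0,0,0]],
  ],
)

```text
time_s: 54.75
eef_pos: [612.4, 384.5, 63.4]
ee_rot: [0.468, 0.532, 0.466, -0.53]
force: [-0.3, -0.2, 1.4]
grip_width: 0.599
```

```bash
python3 look.py w46; python3 go.py 611.2 384.2 13 -97.5; python3 - <<'E'
from cartfit import *
fitcart('w46',611,384.3,82,save='f46.png')
E
```

```text
[612.40416405 384.43413146  63.41999304]
at [612.4 384.4  63.4] turn shares [ 0.003 -0.001 -0.004] shift shares [ 0.336 -0.008  0.003] mm [50.4 -1.2  0.4]
w46 cart [610.75 383.36  82.15] err 105.6 area 3557[ WARN:0@1.203] global loadsave.cpp:1063 imwrite_ Unsupported depth image for selected encoder is fallbacked to CV_8U.
```

View pics/w46_b.png

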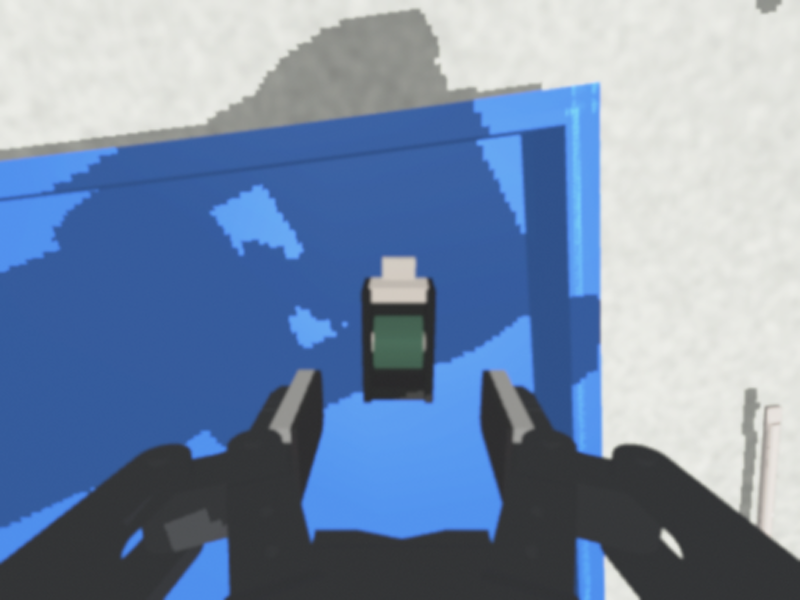

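Request:
move_arm(
  targets=[
    [[0.6,0.16,-0.01,0.005,0.002,0,-0.003],[0.6,0.17,0,0,0,0,0],[0.6,0.005,0,0,0,0,0],[0.6,0,0,0,0,0,0]],
  ],
)

```text
time_s: 55.2
eef_pos: [610.3, 383.7, 12.0]
ee_rot: [-0.466, -0.531, -0.467, 0.531]
force: [0.2, 0.2, 0.1]
grip_width: 0.598
```

```bash
python3 look.py w47; python3 go.py 611 383.9 13 -97.6
```

```text
[610.64219831 383.93360694  12.74671961]
at [610.6 383.9  12.7] turn shares [ 0.003 -0.001 -0.   ] shift shares [-0.002  0.002 -0.   ] mm [-0.3  0.4 -0. ]
```

View pics/w47_b.png

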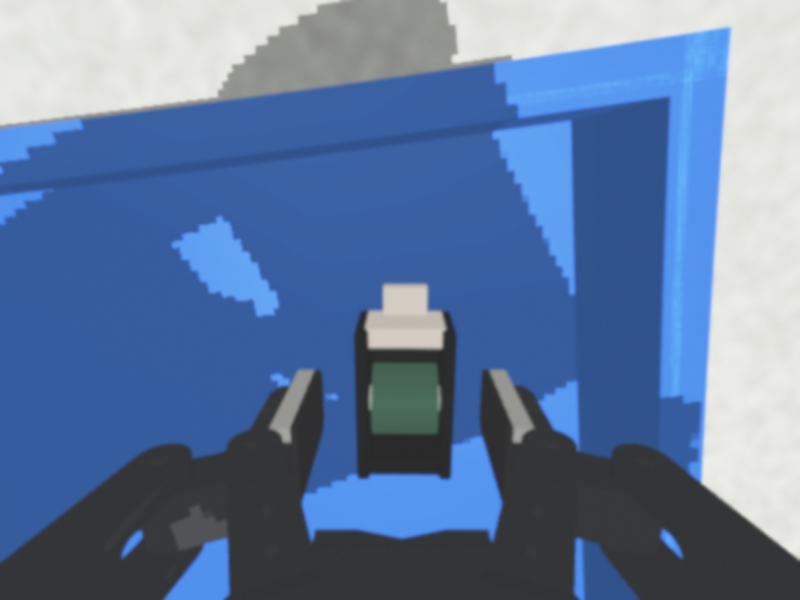

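Request:
move_arm(
  targets=[
    [[0,0,0.004,0,0,0,0],[0,0,0,0,0,0,0],[0,0,0,0,0,0,0],[0,0,0,0,0,0,0]],
  ],
  force=40,
)

```text
time_s: 55.65
eef_pos: [611.2, 383.8, 12.5]
ee_rot: [0.467, 0.532, 0.467, -0.531]
force: [-0.4, -0.6, 6.2]
grip_width: 0.337
```

Request:
move_arm(
  targets=[
    [[0,-0.1,0,0,0,0,0],[0,-0.3,0,0,0,0,0],[0,-0.3,0,0,0,0,0],[0,-0.3,0,0,0,0,0],[0,0,0,0,0,0,0]],
  ],
)

```text
time_s: 56.15
eef_pos: [612.7, 384.6, 169.7]
ee_rot: [0.468, 0.535, 0.466, -0.527]
force: [0.3, -0.6, -0.5]
grip_width: 0.342
```

```bash
python3 go.py 499 -78 170 -97.6
```

```text
at [612.7 384.6 169.7] turn shares [ 0.003 -0.006 -0.009] shift shares [-2.000e-03 -3.430e-01  3.157e+00] mm [-3.000e-01 -5.150e+01  4.735e+02]
```

Request:
move_arm(
  targets=[
    [[0,0,-0.031,0.287,0,-0.006,-0.009],[0,0,-0.031,0.287,0,0,0],[0,0,-0.031,0.287,0,0,0],[0,0,-0.031,0.287,0,0,0],[0,0,-0.031,0.287,0,0,0]],
  ],
)

```text
time_s: 56.65
eef_pos: [558.9, 171.5, 162.5]
ee_rot: [-0.465, -0.527, -0.468, 0.536]
force: [1.2, -0.7, -0.7]
grip_width: 0.336
```

Request:
move_arm(
  targets=[
    [[0,0,-0.031,0.287,0,0,0],[0,0,-0.031,0.287,0,0,0],[0,0,-0.031,0.287,0,0,0],[0,0,-0.031,0.287,0,0,0],[0,0,-0.031,0.287,0,0,0]],
  ],
)

```text
time_s: 57.15
eef_pos: [508.2, -38.9, 164.2]
ee_rot: [-0.465, -0.527, -0.468, 0.536]
force: [0.8, -0.2, -0.6]
grip_width: 0.343
```

Request:
move_arm(
  targets=[
    [[0,0,-0.031,0.287,0,0,0],[0,0,0,0,0.134,0,0],[0,0,0,0,0.134,0,0],[0,0,0,0,0.134,0,0],[0,0,0,0,0.134,0,0]],
  ],
)

```text
time_s: 57.65
eef_pos: [498.6, -79.6, 164.5]
ee_rot: [-0.299, -0.636, -0.299, 0.645]
force: [-0.4, 0.2, -0.6]
grip_width: 0.339
```

Request:
move_arm(
  targets=[
    [[0,0,0,0,0.134,0,0],[0,0,0,0,0.134,0,0],[0,0,0,0,0.134,0,0],[0,0,0,0,0.134,0,0],[0,0,0,0,0.134,0,0]],
  ],
)

```text
time_s: 58.15
eef_pos: [498.7, -79.4, 164.4]
ee_rot: [-0.063, -0.7, -0.059, 0.709]
force: [0.1, 0.0, -0.6]
grip_width: 0.337
```

Request:
move_arm(
  targets=[
    [[0,0,0,0,0.134,0,0],[0,0,0,0,0.134,0,0],[0,0,0,0,0,0,0]],
  ],
)

```text
time_s: 58.45
eef_pos: [498.7, -79.4, 164.4]
ee_rot: [0.034, -0.702, 0.039, 0.71]
force: [-0.4, 0.4, -0.5]
grip_width: 0.336
```

```bash
python3 go.py f 0.9 -60.3 100 -180
```

```text
target [499.8 -78.9]
at [498.7 -79.4 164.4] turn shares [ 0.004  0.011 -0.006] shift shares [ 0.429 -0.004 -0.007] mm [64.4 -0.6 -1.1]
```

Request:
move_arm(
  targets=[
    [[0,0.2,-0.004,-0.007,0.004,0.009,-0.005],[0,0.23,0,0,0,0,0],[0,0,0,0,0,0,0],[0,0,0,0,0,0,0]],
  ],
)

```text
time_s: 58.85
eef_pos: [499.6, -79.2, 100.3]
ee_rot: [0.036, -0.705, 0.037, 0.707]
force: [0.4, -0.2, -0.3]
grip_width: 0.337
```

```bash
python3 look.py w48; python3 go.py f 0.9 -60.3 74 -180
```

```text
[500.14532594 -79.43382281 100.9956592 ]
target [499.8 -78.9]
at [500.1 -79.4 101. ] turn shares [ 0.003  0.    -0.002] shift shares [ 0.18  -0.003  0.003] mm [27.  -0.5  0.4]
```

View pics/w48_b.png

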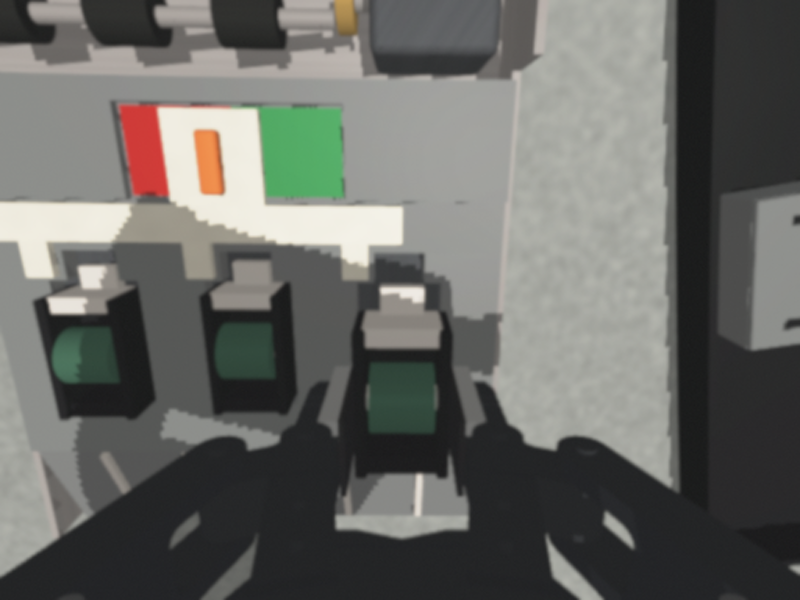

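Request:
move_arm(
  targets=[
    [[0,0.09,-0.003,0,0.002,0,-0.001],[0,0.09,0,0,0,0,0],[0,0,0,0,0,0,0],[0,0,0,0,0,0,0]],
  ],
)

```text
time_s: 59.3
eef_pos: [500.1, -79.0, 73.9]
ee_rot: [0.038, -0.706, 0.038, 0.706]
force: [0.2, -0.9, -0.3]
grip_width: 0.339
```

```bash
python3 go.py f 0.9 -60.3 60.5 -180
```

```text
target [499.8 -78.9]
at [500.1 -79.   73.9] turn shares [ 0.     0.    -0.001] shift shares [ 0.089 -0.001  0.002] mm [13.4 -0.1  0.3]
```

Request:
move_arm(
  targets=[
    [[0,0.03,0,0.001,0,0,0],[0,0.03,0,0,0,0,0],[0,0.02,0,0,0,0,0],[0,0.009,0,0,0,0,0],[0,0,0,0,0,0,0]],
  ],
)

```text
time_s: 59.8
eef_pos: [499.2, -78.7, 60.3]
ee_rot: [0.038, -0.705, 0.038, 0.707]
force: [-7.4, 2.0, 16.0]
grip_width: 0.34
```

Request:
move_arm(
  targets=[
    [[0.48,0,0,0,0,0,0],[0.48,0,0,0,0,0,0],[0.48,0,0,0,0,0,0],[0.48,-0.15,0,0,0,0,0],[0.48,-0.3,0,0,0,0,0]],
  ],
)

```text
time_s: 60.3
eef_pos: [497.7, -78.2, 124.8]
ee_rot: [0.039, -0.703, 0.038, 0.709]
force: [0.6, -0.6, 0.9]
grip_width: 0.482
```

Request:
move_arm(
  targets=[
    [[0.3,-0.1,0,0.1,0,0,0],[0,-0.05,-0.2,0,0,0,0],[0,0,-0.2,0,0,0,0],[0,0,0,0,0,0,0]],
  ],
)

```text
time_s: 60.7
eef_pos: [491.0, -15.0, 149.2]
ee_rot: [0.038, -0.705, 0.037, 0.707]
force: [0.0, -0.4, 0.4]
grip_width: -0.001
```

```bash
python3 look.py w49; python3 -c "
import cv2
im=cv2.imread('pics/w49.png');cv2.imwrite('pics/w49c.png',cv2.resize(cv2.convertScaleAbs(im[40:240,90:390],alpha=1.3,beta=15),(800,533),interpolation=cv2.INTER_CUBIC))"
```

```text
[490.95787839 -16.38994038 148.98069793]
```

View pics/w49c.png

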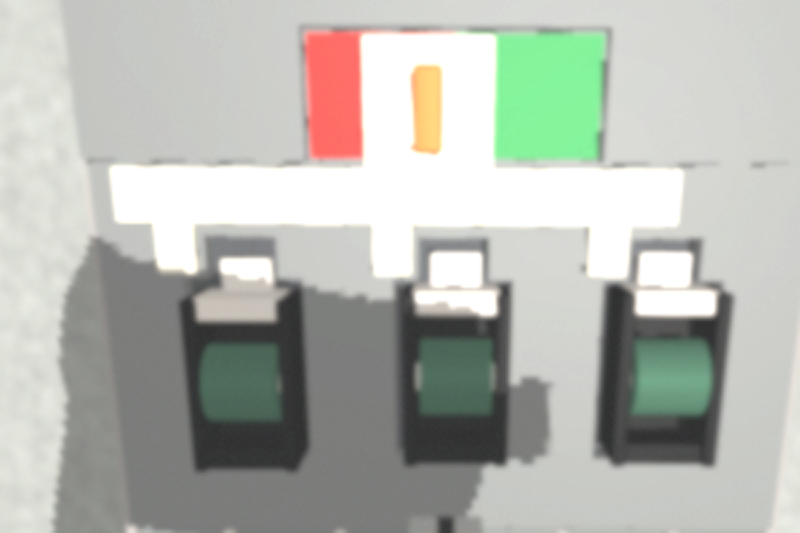

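```bash
python3 go.py f 72.5 28 100 -180
```

```text
target [580.5   1.2]
at [491.  -16.4 149. ] turn shares [ 0.002  0.002 -0.   ] shift shares [ 0.327 -0.181 -0.581] mm [ 49.  -27.1 -87.1]
```

Request:
move_arm(
  targets=[
    [[0,0,-0.09,-0.29,0.002,0.002,0],[0,0,-0.091,-0.291,0,0,0],[0,0.2,0,0,0,0,0],[0,0.127,0,0,0,0,0],[0,0,0,0,0,0,0]],
  ],
)

```text
time_s: 61.25
eef_pos: [579.2, -0.6, 96.9]
ee_rot: [0.039, -0.704, 0.039, 0.708]
force: [-0.9, 0.4, -0.1]
grip_width: 0.0
```

```bash
python3 look.py w50; python3 go.py f 72.5 28 66.5 -180
```

```text
[580.0375679   -0.67443469  98.88559303]
target [580.5   1.2]
at [580.   -0.7  98.9] turn shares [-0.003  0.003 -0.   ] shift shares [ 0.216 -0.013 -0.002] mm [32.4 -1.9 -0.3]
```

View pics/w50_b.png

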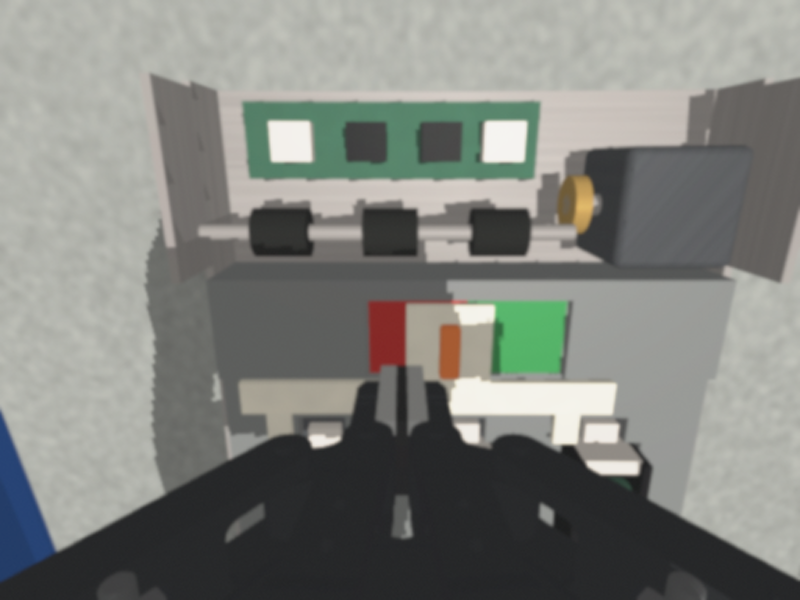

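Request:
move_arm(
  targets=[
    [[0,0.1,-0.012,0,-0.002,0.003,0],[0,0.1,0,0,0,0,0],[0,0.005,0,0,0,0,0],[0,0,0,0,0,0,0],[0,0,0,0,0,0,0]],
  ],
)

```text
time_s: 61.8
eef_pos: [581.5, 1.4, 70.5]
ee_rot: [-0.038, 0.708, -0.039, -0.704]
force: [-1.0, -0.3, -0.0]
grip_width: 0.0
```

```bash
python3 go.py f 72.5 3 66 -180
```

```text
target [577.8 -23.7]
at [581.5   1.4  70.5] turn shares [-0.001 -0.005 -0.   ] shift shares [0.03  0.169 0.006] mm [ 4.5 25.3  0.9]
```

Request:
move_arm(
  targets=[
    [[0,0.027,0,0,0,-0.003,0],[0,0,0.02,0.004,0,0,0],[0,0,0.025,0,0,0,0],[0,0,0.025,0,0,0,0],[0,0,0,0,0,0,0]],
  ],
)

```text
time_s: 62.3
eef_pos: [579.1, -8.9, 65.2]
ee_rot: [0.039, -0.706, 0.039, 0.706]
force: [0.5, 1.7, 1.1]
grip_width: 0.002
```

Request:
move_arm(
  targets=[
    [[0,-0.003,0.02,0,0,0,0],[0,0,0.02,0,0,0,0],[0,0,0.02,0,0,0,0],[0,0,0.02,0,0,0,0],[0,0,0,0,0,0,0]],
  ],
)

```text
time_s: 62.8
eef_pos: [577.8, -21.2, 65.6]
ee_rot: [0.038, -0.706, 0.039, 0.706]
force: [0.4, 0.2, -0.5]
grip_width: -0.001
```

```bash
python3 look.py w51; python3 go.py f 72.5 3 66 -180
```

```text
[577.82855102 -20.95418449  65.62808777]
target [577.8 -23.7]
at [577.8 -21.   65.6] turn shares [-0.001  0.    -0.001] shift shares [-0.002  0.018 -0.002] mm [-0.4  2.7 -0.3]
```

View pics/w51_b.png

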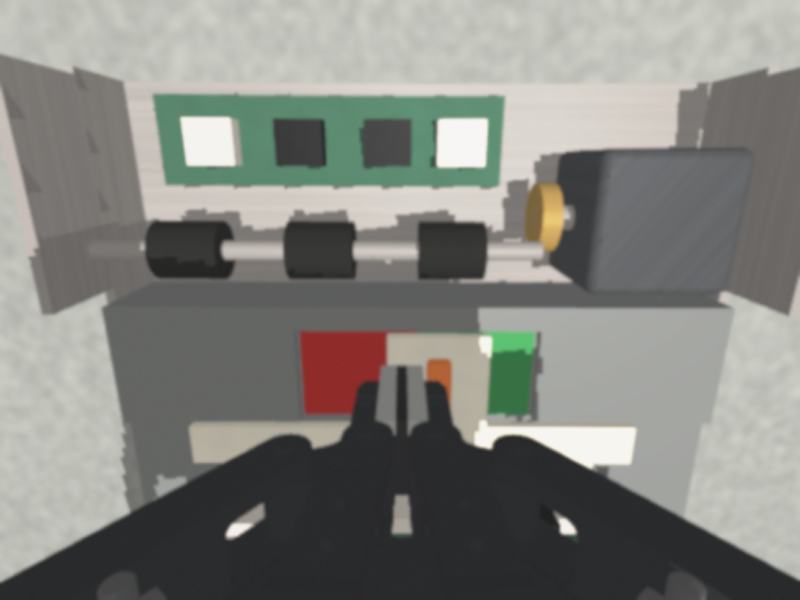

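Snapped over (red wide, green narrow). Press to the stop.

Request:
move_arm(
  targets=[
    [[0,0,0.015,0,0,0,0],[0,0,0.015,0,0,0,0],[0,0,0,0,0,0,0]],
  ],
)

```text
time_s: 63.15
eef_pos: [577.5, -23.2, 65.6]
ee_rot: [-0.04, 0.706, -0.037, -0.706]
force: [1.7, 10.4, -0.1]
grip_width: -0.004
```

Request:
move_arm(
  targets=[
    [[0,0,-0.03,0,0,0,0],[0,-0.25,0,0,0,0,0],[0,-0.3,0,0.2,0,0,0],[0,-0.2,0,0.3,0,0,0],[0,-0.1,0,0.2,0,0,0]],
  ],
)

```text
time_s: 63.65
eef_pos: [477.9, -9.7, 189.5]
ee_rot: [-0.038, 0.707, -0.039, -0.705]
force: [1.4, 0.2, -0.1]
grip_width: 0.001
```

Request:
move_arm(
  targets=[
    [[0,0,0,0,0,0,0],[0,0,0,0,0,0,0]],
  ],
)

```text
time_s: 63.85
eef_pos: [479.3, -9.9, 187.8]
ee_rot: [-0.038, 0.706, -0.039, -0.706]
force: [-0.1, 0.5, -0.2]
grip_width: 0.0
```

```bash
python3 look.py w52; python3 -c "
from h import *
cap('top','top52.png');cap('scene','scene52.png')
im=cv2.imread('pics/w52.png');cv2.imwrite('pics/w52c.png',cv2.resize(cv2.convertScaleAbs(im[30:230,100:400],alpha=1.3,beta=15),(800,533),interpolation=cv2.INTER_CUBIC))
t=cv2.imread('pics/top52.png');cv2.imwrite('pics/top52c.png',cv2.resize(t[115:260,145:405],None,fx=3,fy=3,interpolation=cv2.INTER_CUBIC))"
```

```text
[479.48044901  -9.95313537 187.19633655]
```

View pics/w52c.png

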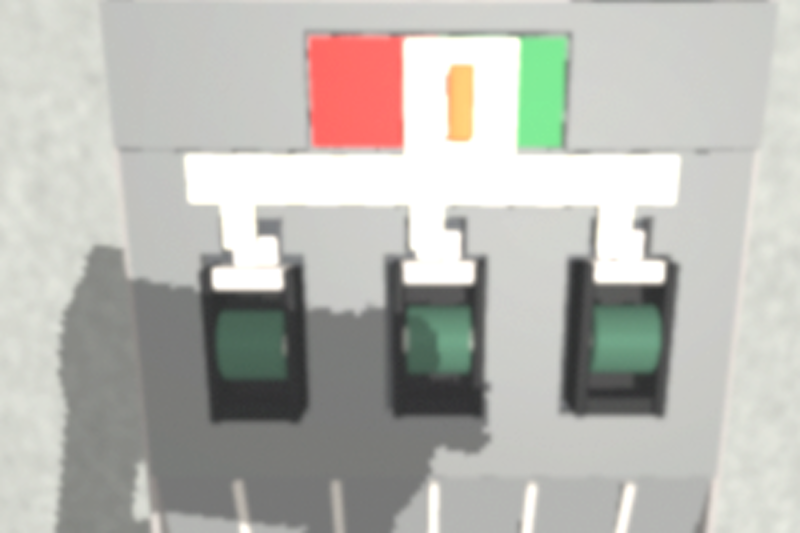

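View pics/top52c.png

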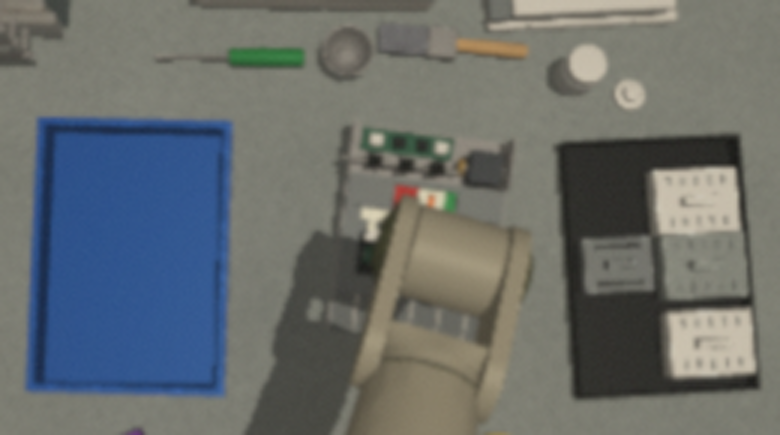

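```bash
python3 - <<'E'
from fit import *
from go import O,TH
C=load('w52')
# ridge centre in crop (460,102): crop scale 800/300
W=px2w(C,[(30+(102+.5)*200/533-.5,100+(460+.5)*.375-.5)],70)[0,:2]
c,s=np.cos(TH),np.sin(TH);print('ridge feeder',((W-O)@np.array([[c,-s],[s,c]])).round(1))
print(ctrl.finish_job())
E
```

```text
ridge feeder [72.6 -7.2]
the job is handed in; nothing more can be done
None
```

I finished the whole job and handed it in at about 64 s of the 210 s allowed; no verdict was reported.

- **Lock opened:** I pushed it open by the orange ridge until it reached the end stop, where I read 6 N.
- **Covers:** the striped grey small cover and the three large covers are in the black tray. There was only one small cover. I left the purple and yellow look-alikes alone.
- **Cartridges:** I found three and put one in each bay, roller up with the tongue in the notch.
- **Lock closed:** I slid it back until it pressed against its stop with 10 N.

In the last close picture, the lock's tabs lie over all three tongues. The ridge sits at feeder y = -7.2 mm, about where it was when locked at the start (-7.1 mm). The last overhead picture shows all four covers inside the tray, the tote empty, the bench items apparently in place and the arm clear of everything.

Two readings disagreed slightly. Close views put the bays about 0.8 mm further along feeder x than my first fit, so I allowed for that when placing the second and third cartridges. The grey cover and the farthest white one looked closer together at the end than when I placed them. One may have been nudged, but both are well inside the tray.

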